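# Lay a boiled-egg breakfast

### The arm

A 6-joint arm with a two-finger parallel gripper is mounted at the origin on the work surface; the furniture and walls round the work are solid. World frame = base frame: x ahead of the robot, y to its left, z up, the work surface at z = 0. Lengths are in mm, angles in degrees, forces in N, time in s.
With the tool pointing down it reaches from about 250 to 775 mm from the base axis. Payload 4 kg.
Tool frame: the origin (TCP) lies on the centre line of the jaws, within the pads' length; the fingertips stand 17 mm ahead of it and the grasp point (between the pads) lies 2 mm behind it; z points along the fingers, y is the direction in which the jaws open and shut (so a half turn about z gives the same grasp; the last joint's range is limited). The gripper opens to 85 mm and grips with 20 to 120 N. Pads are 22 mm wide; open, the fingers measure 114 mm over their backs; the gripper's body (76 mm by 85 mm) begins 54 mm behind the grasp point. The pads swing forward as they close: fully open they stand 13 mm farther back than shut.
Start: joints at [-70.136, 4.996, 78.535, -0, 96.463, -5.907], TCP at [239.131, -495.31, 248.341] pointing down, gripper open.
Joint ranges: [-177.83, 177.83], [-43.37, 116.18], [15.69, 146.23], [-61.86, 241.86], [9.47, 152.12], [-147.06, 147.06]. Speed limits (degrees/s): [159.86, 159.86, 180, 180, 180, 180].

### API

Orientations are given as a 3x3 rotation matrix whose columns are the frame's x, y, z axes.
In Python, from plant import bot gives the robot as it stands.
- The arm moves only by the tool carry_out, never from a script. Its argument "increments" is a list of rows, each an object with "dp": the shift along the tool's x, y, z in m, a list of three; "rot": the turn, a rotation vector about the tool's x, y, z in degrees, a list of three; "hand": the opening, from 0 (shut) to 1 (fully open). A call has 1 to 5 rows; each row shifts and turns the commanded pose from where the row before left it, along the tool's axes as they then stand; what a row does not reach is not made up. A row lasts 1/12 s, in which the tool goes at most 41.7 mm and 7.16 degrees, less where a joint would pass 70% of its speed; a pose out of reach is approached as far as the arm can. A call with a gripper value outside its range is refused whole. The fingers move at their own pace and stop on an object; the grip force is fixed at half the most. Time passes only in rows, so rows that do not move let the fingers close. It gives the time, the measured TCP pose, the force and the opening at its end, in the units of the state.
- bot.sense(): the state, without advancing time (a new reading comes with each control period).
- bot.get_image(name): name is "scene" or "top"; returns a dict with "img" (384x512x3 uint8, red, green, blue), "fx", "fy", "cx", "cy" (pixels), "distortion" ([k1, k2, p1, p2, k3] as OpenCV has them; the pictures are not rectified), "extrinsics" (4x4, takes a point from camera to world coordinates). Camera axes: x right, y down, z forward; pixel columns grow to the right and rows downward; lengths in mm; the calibration is good to about 2 mm. A picture is of the moment at which its call begins. There is no depth.
- bot.hand_in(): hands the job in, once; it reports no verdict.
The state is a dict: "t": time; "joint_positions": joint angles; "qd": joint speeds; "tau": joint torques, N m; "position": TCP position; "ee_rot": TCP orientation; "contact_force": force on the tool from outside, world axes, zero at the start; "moment": the same for the moment, N m; "opening": finger opening in mm.
Only numpy, scipy, OpenCV 4.12 (cv2) and the standard library are available. Lean on these libraries where they do the work, as an engineer would, in place of code of your own. Each camera call takes 0.05 s, during which the arm holds its last target.

### The job

Lay the boiled-egg breakfast on the blue place mat for a guest who sits on the robot's side: stand the egg cup in the middle of the white dish and the brown egg from the tray upright in it, the white pepper mill upright on the mat to the left of the dish and level with it, and the spoon flat on the mat to the right of the dish, level with it, straight, with its bowl pointing away from the guest. Stand the mug in the middle of the round wooden trivet with its handle pointing to the guest's right. Set the egg down gently and leave the dish, the trivet and the salt pot where they are.

Things in the scene. Friction and masses are not known exactly. Their poses are not given: they have to be found in the camera images.
- place_mat: blue woven place mat, fixed flat on the worktop, 340 mm deep (its x axis, which points away from the guest and the robot) by 380 mm wide (its y axis, which points to the guest's left), 3 mm thick; origin at the centre of its underside. The dish, the trivet and the salt pot stand on it, so their undersides are at z = 3 mm
- white_dish: round white dish, 172 mm across, 24 mm high at the rim, already on the mat (on the mat's middle line, 20 mm nearer the guest than its centre) and to stay there; its floor is flat within 40 mm of the centre, 6 mm above its underside. Origin at the centre of its underside; z up
- wood_trivet: round dark wooden trivet, 91 mm across, 12 mm thick, lying on the mat behind the dish, to the left or to the right; to stay there. Origin at the centre of its underside; its x and y axes are parallel to the mat's
- salt_pot: round grey salt pot with a wooden lid and knob, 77 mm across, 70 mm high, on the mat behind the dish beside the trivet; a bystander, not to be moved. Origin at the centre of its underside
- egg_tray: white egg tray for twelve, 309 mm long (its y axis), 107 mm wide (x), fixed on the worktop; its pockets are 50 mm apart, their floors about 22 mm high and the ribs between them 32 to 43 mm high. Origin at the centre of its underside
- egg: the one brown egg in the egg tray, 40 mm across, 49 mm high, 60 g, upright in a pocket (lower end about 22 mm above the worktop), widest about 23 mm above its lower end. Origin at its lower end, z along its length. Take it by its upper part: in the egg cup its lower end is about 32 mm above the cup's underside, so fingertips under 19 mm above the egg's lower end would meet the rim
- egg_cup: light stoneware egg cup on a foot, 47 mm across at the rim, 50 mm high, foot 38 mm across, standing on the worktop. Origin at the centre of its underside, z up; it can be taken across the rim
- pepper_mill: tall turned white pepper mill, 69 mm across at the foot, 238 mm high, 240 g, standing on the worktop; its head (177 to 238 mm up) is 56 mm across. Origin at the centre of its underside, z up
- mug: empty stoneware mug with a grey foot, 82 mm across, 92 mm high, 310 g, standing on the worktop. Origin on the underside, z up; the handle points along its -y axis and the middle of the round body is 16 mm from the origin towards +y. The upper arm of the loop handle is a bar 10 mm wide (x) that runs from y = -52 to -24 mm, 66 to 78 mm above the underside: it can be pinched across x from above
- spoon: steel spoon, 188 mm long (its x axis; the bowl is at the +x end), bowl 38 mm wide, 15 mm high, 45 g, lying on the worktop bowl up; origin below the middle of its length, z up. Grasped across at the middle it fills about 27 mm between the fingers, less towards the handle's end: open to 50 mm or so for it, fingertips close to the surface

How it is judged:
By the outcome, as a careful person would: the job done as asked, in the order asked, and still so for the second after the job is handed in, with the robot touching nothing.
It also fails if it takes over 147 s, if anything falls off the work surface, if the arm or the gripper's body presses on something with over 40 N, if the wrist force passes 120 N, or if a joint passes its speed limit or range.

## Working session

There is one attempt and no reset: what is moved stays moved. The work goes in short steps, Python scripts to look and compute and a tool call to move; the robot and the scene stay as the last step left them, time stands still between calls to the robot, and variables do not carry over. Pictures are saved under pics/ and viewed, and the job is handed in when it is done.

Besides the shell and the picture viewer there is one more tool, called after "Request:" as name(argument=value, ...), one argument or row to a line, values as JSON. carry_out: Moves the arm, as the interface text tells. Its arguments: {"type":"object","properties":{"increments":{"type":"array"}},"required":["increments"]}

```bash
ls -la; mkdir -p pics
python3 - <<'E'
from plant import bot
import cv2,numpy as np
s=bot.sense()
print(s)
for n in("scene","top"):
    d=bot.get_image(n)
    cv2.imwrite(f"pics/{n}0.png",cv2.cvtColor(d["img"],cv2.COLOR_RGB2BGR))
    print({k:v for k,v in d.items() if k!="img"})
E
```

```text
total 12
drwxr-xr-x  3 agent agent 4096 Dec  7 15:31 .
drwxr-xr-x 23 root  root  4096 Dec  7 15:31 ..
drwxr-xr-x  2 agent agent 4096 Dec  7 15:31 pics
{'t': 0.0, 'joint_positions': array([-7.01363679e+01,  5.03805178e+00,  7.86241681e+01, -1.44488723e-03,
        9.64620479e+01, -5.90779884e+00]), 'qd': array([-5.19426596e-02,  6.62332291e-03,  1.64295942e-03, -1.08201445e-01,
        7.01200269e-05,  3.15075049e-02]), 'tau': array([-2.40292820e-06, -3.51859653e+01, -3.13273251e+01, -1.22089978e-04,
        1.08651948e-02,  1.65826739e-07]), 'position': array([ 238.95863746, -494.87302598,  247.15426387]), 'ee_rot': array([[ 9.00536974e-01,  4.34778772e-01, -7.60514872e-04],
       [ 4.34779391e-01, -9.00534705e-01,  2.03132639e-03],
       [ 1.98307559e-04, -2.15994072e-03, -9.99997648e-01]]), 'contact_force': array([-0.06687999,  0.15167966, -0.55869676]), 'moment': array([-0.02515274, -0.02923444,  0.00073062]), 'opening': 85.12786292839439}
{'fx': 397.705030555564, 'fy': 397.705030555564, 'cx': 249.87112024976108, 'cy': 191.38417495985993, 'distortion': array([-0.08150223,  0.   
[... 251 characters left out ...]
e-02, -8.10948676e-01, -5.84804929e-01,
         6.22212364e+02],
       [ 0.00000000e+00,  0.00000000e+00,  0.00000000e+00,
         1.00000000e+00]])}
{'fx': 427.03778190113314, 'fy': 427.03778190113314, 'cx': 257.8830073303047, 'cy': 188.70623124667884, 'distortion': array([-0.08218445,  0.        ,  0.        ,  0.        ,  0.        ]), 'extrinsics': array([[ 9.46225006e-03, -9.98957015e-01,  4.46693132e-02,
         4.89077127e+02],
       [-9.99953806e-01, -9.52824026e-03, -1.26461524e-03,
         1.12626514e+02],
       [ 1.68891621e-03, -4.46552836e-02, -9.99001028e-01,
         1.22314479e+03],
       [ 0.00000000e+00,  0.00000000e+00,  0.00000000e+00,
         1.00000000e+00]])}
```

View pics/scene0.png

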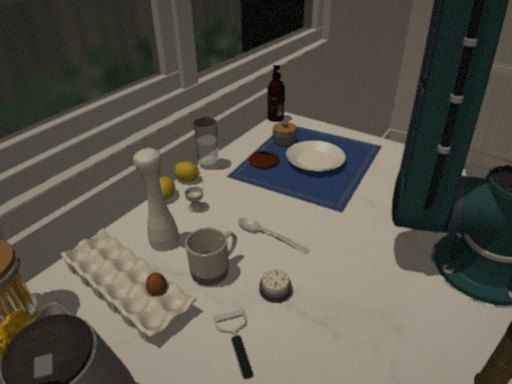

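View pics/top0.png

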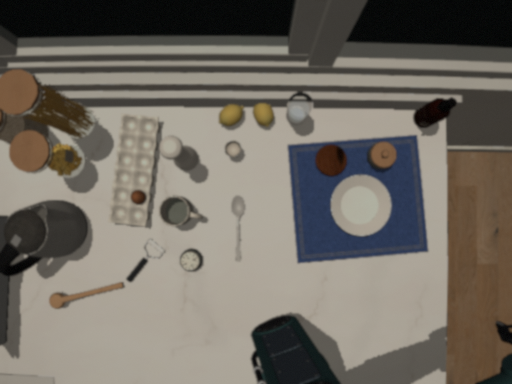

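```bash
cat > h.py <<'E'
import numpy as np,cv2
from scipy.spatial.transform import Rotation as R
def cam(bot,n):
    d=bot.get_image(n)
    d["K"]=np.array([[d["fx"],0,d["cx"]],[0,d["fy"],d["cy"]],[0,0,1.]])
    d["bgr"]=cv2.cvtColor(d["img"],cv2.COLOR_RGB2BGR)
    return d
def ray(d,uv):
    uv=np.asarray(uv,float).reshape(-1,1,2)
    n=cv2.undistortPoints(uv,d["K"],d["distortion"]).reshape(-1,2)
    v=np.c_[n,np.ones(len(n))]@d["extrinsics"][:3,:3].T
    return d["extrinsics"][:3,3],v/np.linalg.norm(v,axis=1,keepdims=True)
def plane(d,uv,z):
    o,v=ray(d,uv); return o+v*((z-o[2])/v[:,2])[:,None]
def proj(d,P):
    E=np.linalg.inv(d["extrinsics"])
    return cv2.projectPoints(np.asarray(P,float).reshape(-1,1,3),cv2.Rodrigues(E[:3,:3])[0],E[:3,3],d["K"],d["distortion"])[0].reshape(-1,2)
def tri(d1,u1,d2,u2):
    o1,v1=ray(d1,[u1]);o2,v2=ray(d2,[u2]);v1=v1[0];v2=v2[0]
    A=np.c_[v1,-v2];s=np.linalg.lstsq(A,o2-o1,rcond=None)[0]
    a=o1+s[0]*v1;b=o2+s[1]*v2
    return (a+b)/2,np.linalg.norm(a-b)
def crop(d,x0,y0,x1,y1,name,k=5,gain=1.6):
    c=d["bgr"][y0:y1,x0:x1]
    c=np.clip(c.astype(float)*gain,0,255).astype(np.uint8)
    c=cv2.resize(c,None,fx=k,fy=k,interpolation=cv2.INTER_CUBIC)
    cv2.imwrite("pics/"+name,c)
E
python3 - <<'E'
from plant import bot
from h import *
t=cam(bot,"top");s=cam(bot,"scene")
np.save("t0.npy",t,allow_pickle=True);np.save("s0.npy",s,allow_pickle=True)
crop(t,100,100,260,220,"t_left.png",5); crop(t,280,130,440,270,"t_mat.png",4.2 and 5,2)
crop(s,60,130,220,250,"s_left.png",5); crop(s,140,110,390,290,"s_r.png",3.2 and 3)
E
```

```text
(no output)
```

View pics/t_left.png

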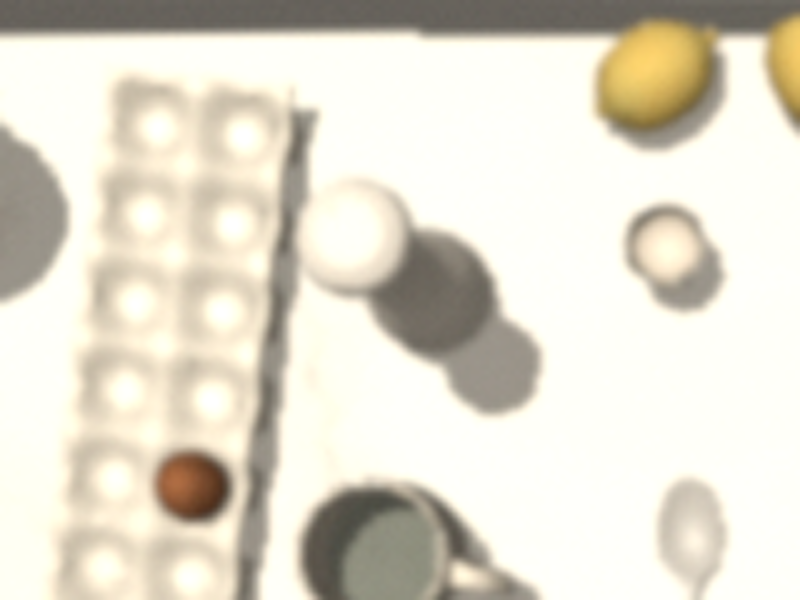

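View pics/s_left.png

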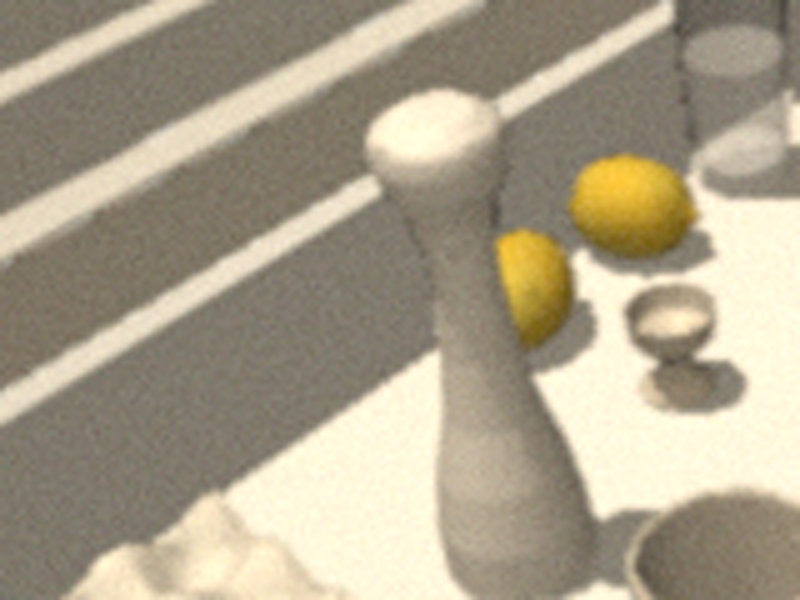

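View pics/s_r.png

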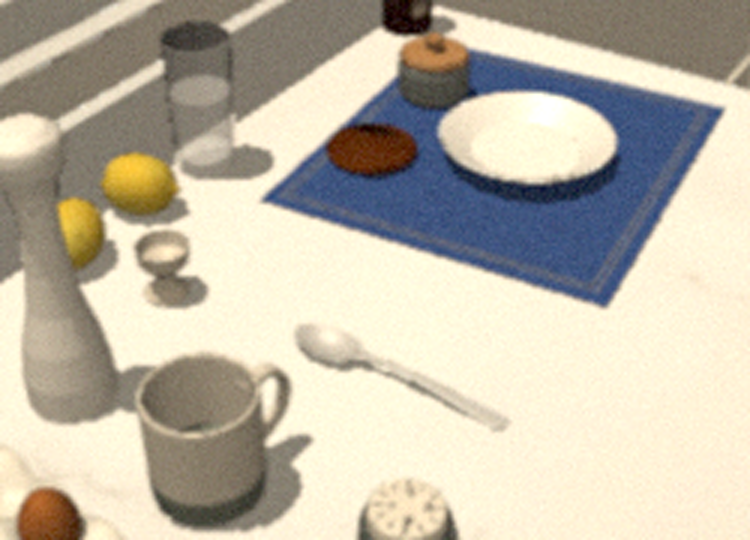

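View pics/t_mat.png

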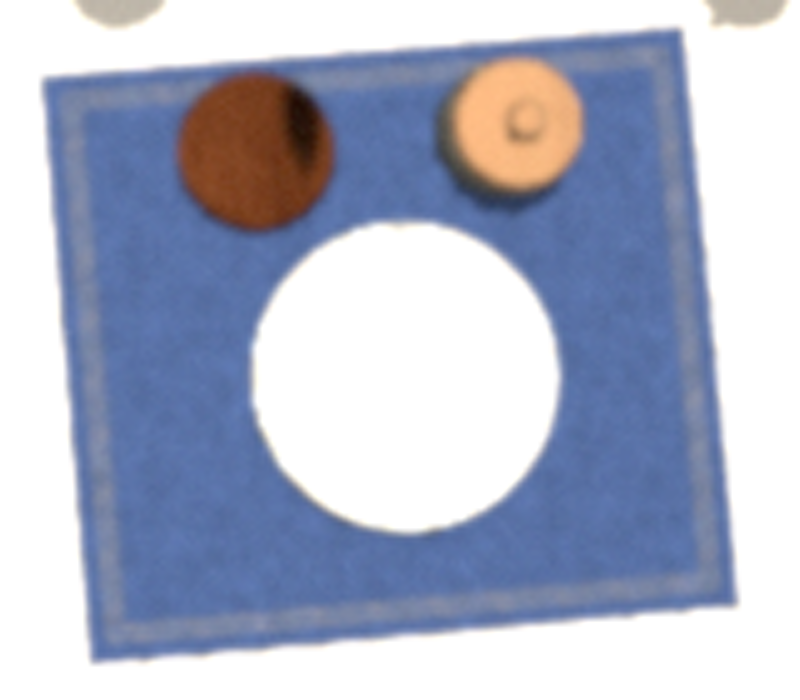

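```bash
cat > m1.py <<'E'
from h import *
T=np.load("t0.npy",allow_pickle=True).item();S=np.load("s0.npy",allow_pickle=True).item()
def big(m):
    c,_=cv2.findContours(m.astype(np.uint8),cv2.RETR_EXTERNAL,cv2.CHAIN_APPROX_NONE)
    return max(c,key=cv2.contourArea)
def ell(m,off=(0,0)):
    c=big(m); e=cv2.fitEllipse(c); return np.array(e[0])+off,e[1],e[2],cv2.contourArea(c)
def win(d,x0,y0,x1,y1): return d["bgr"][y0:y1,x0:x1].astype(int)
for n,d,w in(("top",T,(280,130,440,270)),("scene",S,(220,110,390,210))):
    im=win(d,*w); b,g,r=im[...,0],im[...,1],im[...,2]
    blue=(b>r*1.35)&(b>50)
    hull=cv2.convexHull(big(blue))
    ap=cv2.approxPolyDP(hull,6,True).reshape(-1,2)+np.array(w[:2])
    print(n,"corners",ap.tolist())
    P=plane(d,ap,3);print(P.round(1).tolist())
    if len(P)==4:
        print("centre",P.mean(0).round(1))
    # outline line fits
    print("rect",cv2.minAreaRect(plane(d,hull.reshape(-1,2)+np.array(w[:2]),3)[:,:2].astype(np.float32)))
    inside=np.zeros(b.shape,np.uint8);cv2.fillConvexPoly(inside,hull,1)
    inside=cv2.erode(inside,np.ones((3,3)))
    white=(inside>0)&(b>100 if n=="top" else b>95)&(r>95)&(abs(r-b)<70)
    e=ell(white,w[:2]);print("dish",e,[plane(d,[e[0]],z)[0].round(1).tolist() for z in(27,)])
    tr=(inside>0)&(r>b*1.6)&(r<100)
    e=ell(tr,w[:2]);print("trivet",e,plane(d,[e[0]],15)[0].round(1))
E
python3 m1.py
```

```text
top corners [[414, 136], [426, 249], [299, 261], [289, 146]]
[[701.7, -342.5, 3.0], [374.1, -375.8, 3.0], [338.7, -8.0, 3.0], [667.5, 22.7, 3.0]]
centre [ 520.5 -175.9    3. ]
rect ((519.699462890625, -176.457275390625), (332.60162353515625, 372.5004577636719), 5.251183986663818)
dish (array([360.68096161, 204.89536285]), (60.117454528808594, 61.03547668457031), 151.52699279785156, 2881.0) [[499.7, -178.6, 27.0]]
trivet (array([330.5526123 , 160.02073288]), (28.75429916381836, 29.34699058532715), 144.7666015625, 659.5) [626.9 -95.2  15. ]
scene corners [[229, 175], [272, 136], [297, 127], [379, 146], [342, 209]]
[[667.3, 21.4, 3.0], [690.5, -242.6, 3.0], [653.7, -344.8, 3.0], [372.1, -371.9, 3.0], [337.0, -11.3, 3.0]]
rect ((517.982177734375, -171.90335083007812), (334.43121337890625, 371.5034484863281), 5.286506175994873)
dish (array([315.56563568, 154.95148849]), (29.194644927978516, 58.06106948852539), 93.39924621582031, 1327.0) [[497.0, -174.2, 27.0]]
trivet (array([263.57759094, 159.39764786]), (15.34216022491455, 28.251008987426758), 88.45465087890625, 337.5) [621.2 -86.5  15. ]
```

```bash
cat > m2.py <<'E'
from m1 import *
print('-----')
def egg(d,w):
    im=win(d,*w);b,g,r=im[...,0],im[...,1],im[...,2]
    return ell((r>b*1.8)&(r>30),w[:2])
et=egg(T,(120,180,160,215));es=egg(S,(135,262,180,305));print("egg",et,es)
print(tri(T,et[0],S,es[0]),"top@45",plane(T,[et[0]],45).round(1),"sc@47",plane(S,[es[0]],47).round(1))
import sys
def show(m,name,k=6): cv2.imwrite("pics/"+name,cv2.resize(m.astype(np.uint8)*255,None,fx=k,fy=k,interpolation=cv2.INTER_NEAREST))
crop(T,220,135,245,165,"cup_t.png",16,1.2);crop(S,180,180,212,216,"cup_s.png",14,1.2)
crop(T,150,185,212,235,"mug_t.png",12,1.4);crop(S,180,220,245,290,"mug_s.png",8,1.4)
crop(T,158,130,190,165,"mill_t.png",14,1.0);crop(S,130,145,165,175,"mill_s.png",16,1.0)
crop(T,225,190,252,265,"sp_t.png",8,1.0);crop(S,230,210,315,255,"sp_s.png",9,1.0)
E
python3 m2.py | sed -n '/-----/,$p'
python3 - <<'E'
import cv2,numpy as np
L=[cv2.imread("pics/"+n) for n in("cup_t.png","cup_s.png","mug_t.png","mug_s.png","mill_t.png","mill_s.png","sp_t.png","sp_s.png")]
def pad(i,h,w):
    o=np.zeros((h,w,3),np.uint8);o[:min(h,i.shape[0]),:min(w,i.shape[1])]=i[:h,:w];return o
for i in range(4):
    a,b=L[2*i],L[2*i+1];h=max(a.shape[0],b.shape[0]);o=np.hstack([pad(a,h,a.shape[1]),pad(b,h,b.shape[1])])
    print(o.shape)
    s=min(1,800/o.shape[1],600/o.shape[0]);o=cv2.resize(o,None,fx=s,fy=s) if s<1 else o
    cv2.imwrite(f"pics/pair{i}.png",o)
E
```

```text
-----
egg (array([137.792593 , 196.6359539]), (11.124783515930176, 12.139859199523926), 106.5397720336914, 104.5) (array([155.77176285, 284.15480614]), (19.530017852783203, 22.147062301635742), 165.77590942382812, 336.0)
(array([516.86178799, 445.23027049,  42.74877688]), np.float64(0.7441514960603087)) top@45 [[516.5 444.3  45. ]] sc@47 [[513.9 447.7  47. ]]
(504, 848, 3)
(600, 1264, 3)
(490, 1008, 3)
(600, 981, 3)
```

View pics/pair0.png

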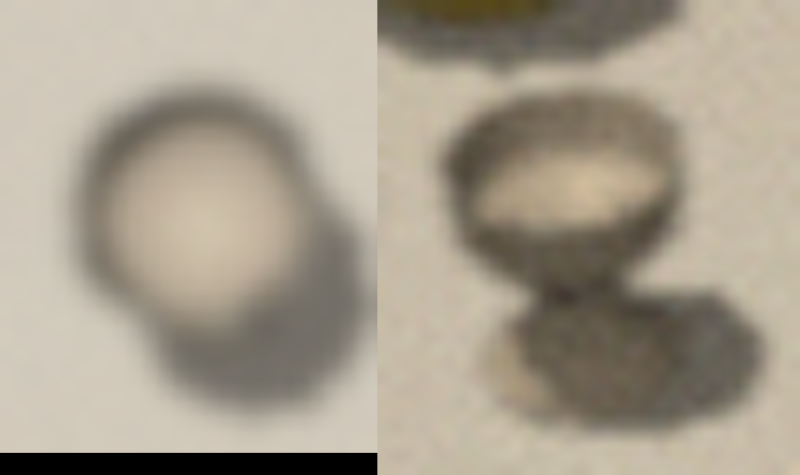

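View pics/pair1.png

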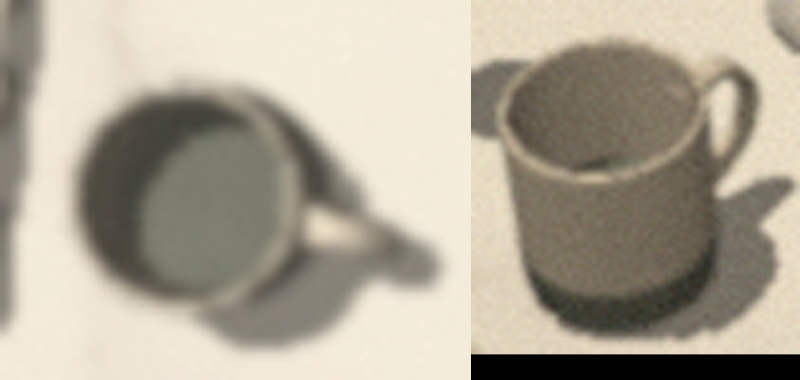

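View pics/pair2.png

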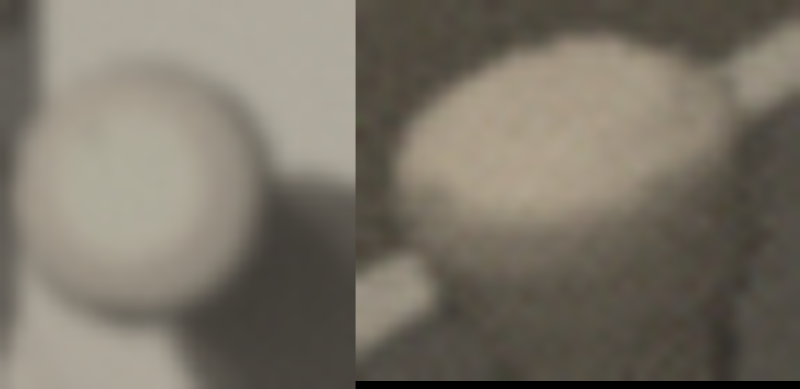

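View pics/pair3.png

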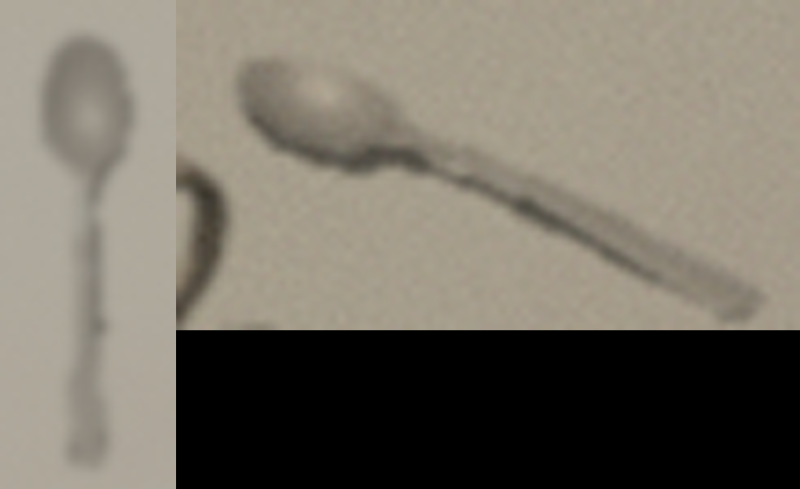

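```bash
cat > m3.py <<'E'
from m2 import *
print('=====')
print("cup",tri(T,(232.3,148.3),S,(193.7,191.4)),plane(T,[(232.3,148.3)],50).round(1),plane(S,[(193.7,191.4)],50).round(1))
print("mill",tri(T,(169.8,146.7),S,(146.2,156.3)),plane(T,[(169.8,146.7)],207).round(1))
print("mugrim top",plane(T,[(174.73,210.9)],92).round(1))
# scene mug rim: px
k=8*.633
c=(180+(603-471+.5)/k-.5,220+(108.5)/k-.5);print(c,tri(T,(174.73,210.9),S,c),plane(S,[c],92).round(1))
# handle tip top
h=(150+385.5/7.59-.5,185+243/7.59-.5);print("handle tip",plane(T,[h],76).round(1))
h2=(150+330.5/7.59-.5,185+228/7.59-.5);print("handle mid",plane(T,[h2],78).round(1))
# scene handle: outer corner top (745,70), junction (705,75)
for q in((745,72),(705,78),(725,65)):
    p=(180+(q[0]-471+.5)/k-.5,220+(q[1]+.5)/k-.5);print("sc handle",p,plane(S,[p],78).round(1))
# spoon pca
w=(225,185,252,268);g=cv2.GaussianBlur(T["bgr"][w[1]:w[3],w[0]:w[2]],(0,0),.7).astype(float).mean(2)
bg=np.median(g);m=(g<bg-9)
n,l,st,ce=cv2.connectedComponentsWithStats(m.astype(np.uint8));i=1+np.argmax(st[1:,4]);m=l==i
for y in range(0,m.shape[0],4): 
    xs=np.where(m[y])[0]; print(y+w[1],(xs.min()+w[0],xs.max()+w[0]) if len(xs) else None,end=' ')
ys,xs=np.where(m);P=plane(T,np.c_[xs+w[0],ys+w[1]],6)
print("\nspoon x range",P[:,0].min(),P[:,0].max())
mu=P[:,:2].mean(0);v=np.linalg.svd(P[:,:2]-mu)[2][0];print(mu,np.degrees(np.arctan2(v[1],v[0])))
ps=[(230+(245-176+.5)/(9*.8155)-.5,210+95/(9*.8155)-.5),(230+(745-176+.5)/(9*.8155)-.5,210+305/(9*.8155)-.5)]
print("spoon scene ends",ps,plane(S,ps,6).round(1)); pt=[(237.6,194.9),(238.1,260.9)];print(plane(T,pt,6).round(1),[tri(T,a,S,b) for a,b in zip(pt,ps)])
E
python3 m3.py | sed -n '/=====/,$p'
```

```text
=====
cup (array([652.35196551, 182.60259294,  48.87504983]), np.float64(1.1775654084478695)) [[652.7 182.9  50. ]] [[650.7 183.4  50. ]]
mill (array([631.02566266, 320.17170812, 225.66358858]), np.float64(0.5142818018008749)) [[633.5 323.9 207. ]]
mugrim top [[478.6 331.3  92. ]]
(205.6650868878357, 240.9257503949447) (array([479.83960586, 333.13822238,  87.72447624]), np.float64(3.279171316802109)) [[478.  337.3  92. ]]
handle tip [[464.1 265.1  76. ]]
handle mid [[469.3 284.4  78. ]]
sc handle (233.70616113744074, 233.8167456556082) [[454.7 278.   78. ]]
sc handle (225.80726698262242, 235.00157977883097) [[465.9 289.9  78. ]]
sc handle (229.75671406003158, 232.43443917851502) [[463.9 279.1  78. ]]
185 None 189 None 193 None 197 (np.int64(233), np.int64(242)) 201 (np.int64(231), np.int64(244)) 205 (np.int64(231), np.int64(245)) 209 (np.int64(231), np.int64(245)) 213 (np.int64(232), np.int64(244)) 217 (np.int64(236), np.int64(241)) 221 (np.int64(237), np.int64(240)) 225 (np.int64(237), np.int64(240)) 229 (np.int64(236), np.int64(240)) 233 (np.int64(236), np.int64(240)) 237 (np.int64(236), np.int64(241)) 241 (np.int64(236), np.int64(241)) 245 (np.int64(236), np.int64(240)) 249 (np.int64(235), np.int64(240)) 253 (np.int64(235), np.int64(241)) 257 (np.int64(235), np.int64(241)) 261 (np.int64(236), np.int64(240)) 265 None 
spoon x range 337.4946225106553 525.0507709784132
[447.35966748 166.77446102] -179.1698563382722
spoon scene ends [(238.96930989849446, 222.44366101233055), (307.0938415423394, 251.05596430274542)] [[519.2 175.8   6. ]
 [337.5 171.5   6. ]]
[[525.3 168.8   6. ]
 [337.8 165.3   6. ]] [(array([525.16143016, 168.86794014,  -1.68444744]), np.float64(0.8272658211157153)), (array([338.44360027, 166.16846376,   1.21241632]), np.float64(2.7269436975225965))]
```

Request:
carry_out(
  increments=[
    {"dp": [0, 0, 0], "rot": [0, 0, -7.1], "hand": 1},
    {"dp": [0, 0, 0], "rot": [0, 0, -7.1], "hand": 1},
    {"dp": [0, 0, 0], "rot": [0, 0, -7.1], "hand": 1},
    {"dp": [0, 0, 0], "rot": [0, 0, -7.1], "hand": 1},
    {"dp": [0, 0, 0], "rot": [0, 0, -7.1], "hand": 1},
  ],
)

```text
t: 0.62
position: [239.1, -495.2, 248.0]
ee_rot: [[0.475, 0.88, -0.0], [0.88, -0.475, 0.001], [0.0, -0.0, -1.0]]
contact_force: [-1.2, 0.6, -0.4]
opening: 85.5
```

Request:
carry_out(
  increments=[
    {"dp": [0, 0, 0], "rot": [0, 0, -7.1], "hand": 1},
    {"dp": [0, 0, 0], "rot": [0, 0, -7.1], "hand": 1},
    {"dp": [0, 0, 0], "rot": [0, 0, -7.1], "hand": 1},
    {"dp": [0, 0, 0], "rot": [0, 0, -7.1], "hand": 1},
    {"dp": [0.02, 0.01, 0], "rot": [0, 0, 0], "hand": 1},
  ],
)

```text
t: 1.03
position: [247.8, -477.3, 247.4]
ee_rot: [[0.005, 1.0, -0.002], [1.0, -0.005, -0.001], [-0.001, -0.002, -1.0]]
contact_force: [0.9, -0.6, 0.1]
opening: 85.1
```

```bash
cat > go.py <<'E'
import sys
from plant import bot
from h import *
# usage: go.py x y z yaw  -> tool-frame increments needed
s=bot.sense();p=s["position"];Rm=s["ee_rot"]
print("t",round(s["t"],2),"pos",p.round(1),"yaw",np.degrees(np.arctan2(Rm[1,0],Rm[0,0])).round(2),"open",round(s["opening"],1),"F",s["contact_force"].round(1),"J",s["joint_positions"].round(0))
if len(sys.argv)>4:
    x,y,z,w=map(float,sys.argv[1:5]);w=np.radians(w);c,n=np.cos(w),np.sin(w)
    Rt=np.array([[c,n,0],[n,-c,0],[0,0,-1.]])
    d=np.array([x,y,z])-p
    print("dp mm in present tool frame",(Rm.T@d).round(1),"| in target frame",(Rt.T@d).round(1),"| rot deg",np.degrees(R.from_matrix(Rm.T@Rt).as_rotvec()).round(2),"dist",np.linalg.norm(d).round(1))
E
python3 go.py 652.7 182.9 200 90
```

```text
t 1.03 pos [ 247.8 -477.3  247.4] yaw 89.73 open 85.1 F [ 0.9 -0.6  0.1] J [-69.   3.  80.  -0.  96. -68.]
dp mm in present tool frame [662.1 401.8  46.3] | in target frame [660.2 404.9  47.4] | rot deg [-0.09  0.04 -0.27] dist 775.9
```

Request:
carry_out(
  increments=[
    {"dp": [0.033, 0.02, 0], "rot": [0, 0, 0], "hand": 1},
    {"dp": [0.033, 0.02, 0], "rot": [0, 0, 0], "hand": 1},
    {"dp": [0.033, 0.02, 0], "rot": [0, 0, 0], "hand": 1},
    {"dp": [0.033, 0.02, 0], "rot": [0, 0, 0], "hand": 1},
    {"dp": [0.033, 0.02, 0], "rot": [0, 0, 0], "hand": 1},
  ],
)

```text
t: 1.45
position: [350.6, -309.3, 248.2]
ee_rot: [[0.006, 1.0, 0.0], [1.0, -0.006, 0.0], [0.0, 0.0, -1.0]]
contact_force: [1.9, 0.5, -0.2]
opening: 85.3
```

Request:
carry_out(
  increments=[
    {"dp": [0.033, 0.02, 0], "rot": [0, 0, 0], "hand": 1},
    {"dp": [0.033, 0.02, 0], "rot": [0, 0, 0], "hand": 1},
    {"dp": [0.033, 0.02, 0], "rot": [0, 0, 0], "hand": 1},
    {"dp": [0.033, 0.02, 0], "rot": [0, 0, 0], "hand": 1},
    {"dp": [0.033, 0.02, 0], "rot": [0, 0, 0], "hand": 1},
  ],
)

```text
t: 1.87
position: [451.6, -144.7, 248.3]
ee_rot: [[0.006, 1.0, 0.0], [1.0, -0.006, -0.0], [-0.0, 0.0, -1.0]]
contact_force: [1.1, -1.0, 0.7]
opening: 85.2
```

Request:
carry_out(
  increments=[
    {"dp": [0.033, 0.02, 0], "rot": [0, 0, 0], "hand": 1},
    {"dp": [0.033, 0.02, 0], "rot": [0, 0, 0], "hand": 1},
    {"dp": [0.033, 0.02, 0], "rot": [0, 0, 0], "hand": 1},
    {"dp": [0.033, 0.02, 0], "rot": [0, 0, 0], "hand": 1},
    {"dp": [0.033, 0.02, 0], "rot": [0, 0, 0], "hand": 1},
  ],
)

```text
t: 2.28
position: [552.6, 19.8, 248.1]
ee_rot: [[0.005, 1.0, -0.0], [1.0, -0.005, -0.0], [-0.0, -0.0, -1.0]]
contact_force: [-0.4, -0.7, 0.1]
opening: 85.6
```

Request:
carry_out(
  increments=[
    {"dp": [0.033, 0.02, 0], "rot": [0, 0, 0], "hand": 1},
    {"dp": [0.033, 0.02, 0.02], "rot": [0, 0, 0], "hand": 1},
    {"dp": [0.033, 0.02, 0.03], "rot": [0, 0, 0], "hand": 1},
    {"dp": [0.033, 0.02, 0.01], "rot": [0, 0, 0], "hand": 1},
    {"dp": [0.01, 0.01, 0.0], "rot": [0, 0, 0], "hand": 1},
  ],
)

```text
t: 2.7
position: [638.1, 157.7, 187.7]
ee_rot: [[0.002, 1.0, -0.008], [1.0, -0.001, 0.001], [0.001, -0.008, -1.0]]
contact_force: [-1.6, -0.9, -1.0]
opening: 85.6
```

```bash
python3 - <<'E'
from plant import bot
from h import *
t=cam(bot,"top");s=cam(bot,"scene")
np.save("t1.npy",t,allow_pickle=True);np.save("s1.npy",s,allow_pickle=True)
crop(t,150,80,310,200,"t1.png",5,1.4);crop(s,120,90,320,240,"s1.png",4,1.4)
E
python3 go.py 652.7 182.9 100 90
```

```text
t 2.8 pos [639.2 155.6 190.7] yaw 89.87 open 85.6 F [-0.  -0.9  0.6] J [ 9. 20. 67.  0. 93.  9.]
dp mm in present tool frame [27.4 13.7 90.7] | in target frame [27.3 13.5 90.7] | rot deg [-0.21  0.02 -0.13] dist 95.7
```

View pics/t1.png

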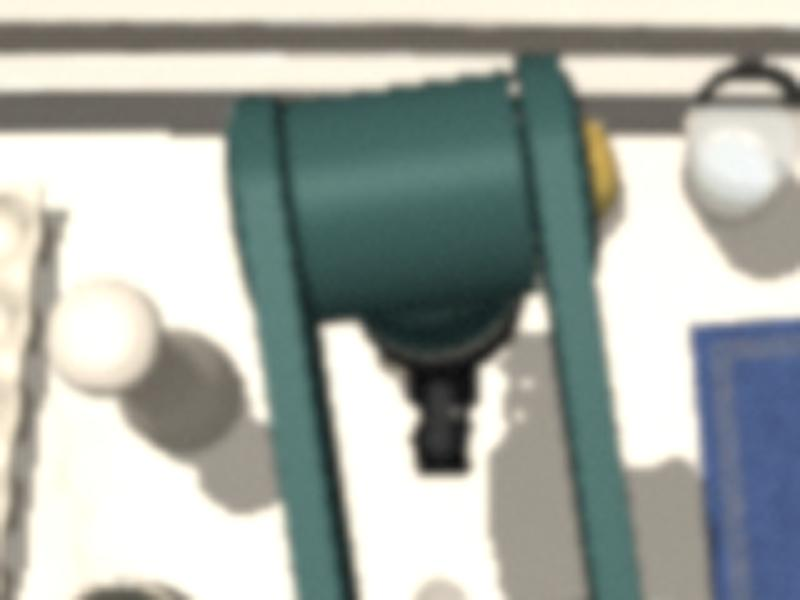

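View pics/s1.png

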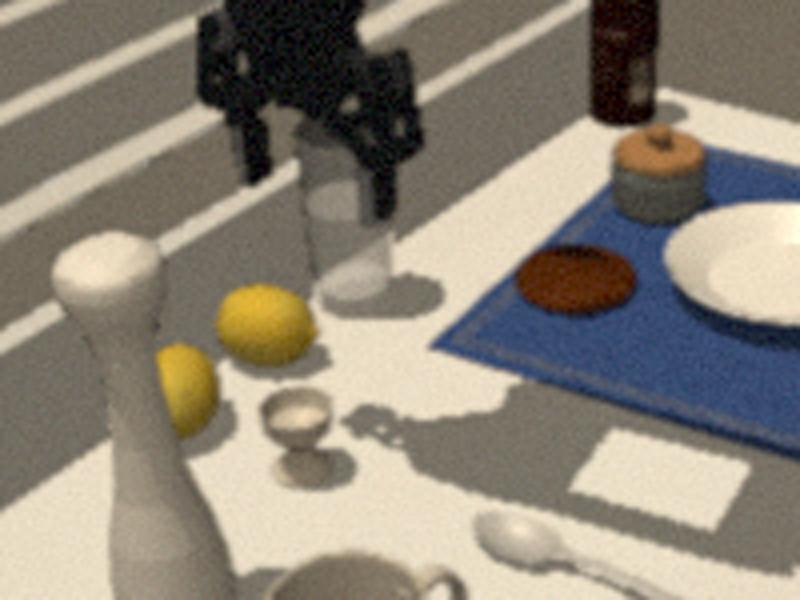

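Run:
```python
from h import *
T=np.load("t1.npy",allow_pickle=True).item();S=np.load("s1.npy",allow_pickle=True).item()
for z in(174,187,200): print(z,"scene proj",proj(S,[[689,155.6,z],[589,155.6,z],[639.2,155.6,z]]).round(1).tolist(),"top",proj(T,[[582,155.6,z]]).round(1).tolist(),"y of 238.2:",plane(T,[(238.2,173.6)],z)[0].round(1))
```

```text
174 scene proj [[184.2, 138.5], [216.8, 149.8], [200.0, 143.9]] top [[240.1, 169.9]] y of 238.2: [572.8 160.1 174. ]
187 scene proj [[183.6, 133.6], [216.4, 144.7], [199.5, 139.0]] top [[239.9, 169.4]] y of 238.2: [571.7 159.6 187. ]
200 scene proj [[183.0, 128.7], [216.0, 139.6], [199.0, 134.0]] top [[239.7, 168.9]] y of 238.2: [570.7 159.  200. ]
```

Request:
carry_out(
  increments=[
    {"dp": [0, 0, 0], "rot": [0, 0, 0], "hand": 1},
    {"dp": [0, 0, 0], "rot": [0, 0, 0], "hand": 1},
  ],
)

```text
t: 2.97
position: [638.9, 152.3, 194.1]
ee_rot: [[0.007, 1.0, 0.0], [1.0, -0.007, -0.001], [-0.001, 0.0, -1.0]]
contact_force: [0.7, -0.6, 0.4]
opening: 85.1
```

```bash
python3 go.py 652.7 182.9 100 90
python3 - <<'E'
from plant import bot
from h import *
t=cam(bot,"top");a=bot.sense()["position"];s=cam(bot,"scene");b=bot.sense()["position"];print(a,b)
np.save("t1.npy",t,allow_pickle=True);np.save("s1.npy",s,allow_pickle=True)
crop(t,215,130,265,190,"t1.png",10,2);crop(s,165,90,235,150,"s1.png",10,2.5)
E
```

```text
t 2.97 pos [638.9 152.3 194.1] yaw 89.62 open 85.1 F [ 0.7 -0.6  0.4] J [ 8. 19. 67. -0. 93.  9.]
dp mm in present tool frame [30.7 13.5 94.1] | in target frame [30.6 13.8 94.1] | rot deg [ 0.03  0.03 -0.38] dist 99.9
[638.93931199 152.04318912 194.5190721 ] [638.96015058 151.93818087 194.6998302 ]
```

View pics/t1.png

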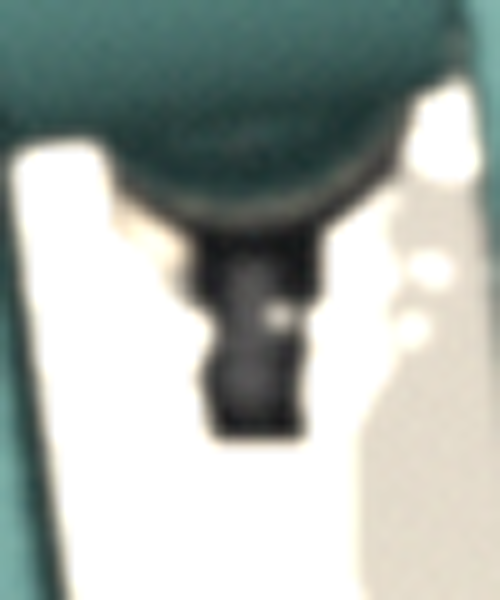

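View pics/s1.png

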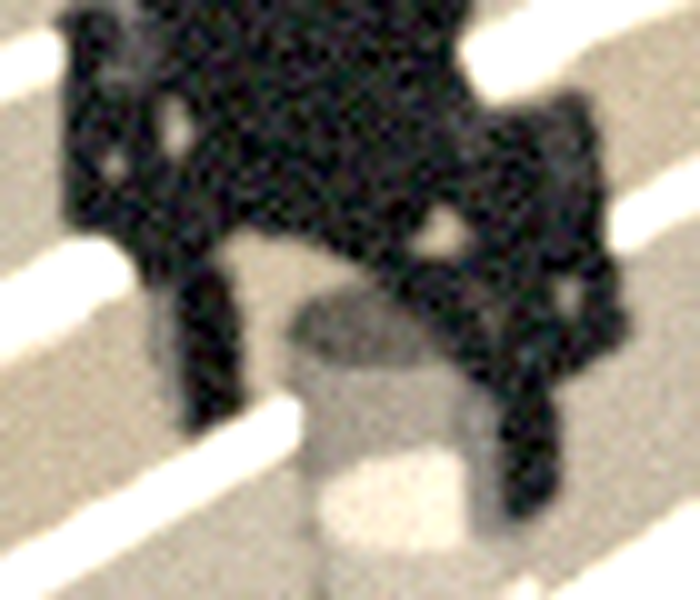

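Run:
```python
from h import *
T=np.load("t1.npy",allow_pickle=True).item();S=np.load("s1.npy",allow_pickle=True).item()
for z in(180,187,190.6,195): print(z,"scene proj",proj(S,[[689,152,z],[589,152,z]]).round(1).tolist(),"top",proj(T,[[582,152,z]]).round(1).tolist(),"y of 240.15:",plane(T,[(240.15,173.2)],z)[0].round(1))
```

```text
180 scene proj [[185.0, 135.6], [217.6, 146.8]] top [[241.5, 169.7]] y of 240.15: [573.3 155.1 180. ]
187 scene proj [[184.6, 133.0], [217.4, 144.1]] top [[241.4, 169.4]] y of 240.15: [572.8 154.8 187. ]
190.6 scene proj [[184.5, 131.7], [217.3, 142.7]] top [[241.3, 169.3]] y of 240.15: [572.5 154.7 190.6]
195 scene proj [[184.3, 130.0], [217.2, 140.9]] top [[241.2, 169.1]] y of 240.15: [572.1 154.5 195. ]
```

Request:
carry_out(
  increments=[
    {"dp": [0.015, 0.0065, 0.025], "rot": [0, 0, 0], "hand": 1},
    {"dp": [0.0145, 0.006, 0.025], "rot": [0, 0, 0], "hand": 1},
    {"dp": [0, 0, 0.035], "rot": [0, 0, 0], "hand": 1},
    {"dp": [0, 0, 0.035], "rot": [0, 0, 0], "hand": 1},
    {"dp": [0, 0, 0.015], "rot": [0, 0, 0], "hand": 1},
  ],
)

```text
t: 3.48
position: [648.8, 181.1, 53.6]
ee_rot: [[0.007, 1.0, -0.007], [1.0, -0.007, -0.002], [-0.002, -0.007, -1.0]]
contact_force: [-0.8, -0.7, -1.8]
opening: 85.4
```

Request:
carry_out(
  increments=[
    {"dp": [0, 0, 0.01], "rot": [0, 0, 0], "hand": 1},
    {"dp": [0, 0, 0.008], "rot": [0, 0, 0], "hand": 1},
    {"dp": [0, 0, 0], "rot": [0, 0, 0], "hand": 1},
  ],
)

```text
t: 3.73
position: [651.5, 181.8, 40.0]
ee_rot: [[0.007, 1.0, -0.001], [1.0, -0.007, -0.0], [-0.0, -0.001, -1.0]]
contact_force: [0.3, -0.3, -0.3]
opening: 85.3
```

```bash
python3 go.py 651.5 181.5 40 90
python3 - <<'E'
from plant import bot
from h import *
s=cam(bot,"scene")
crop(s,165,150,235,220,"s2.png",8,2)
E
```

```text
t 3.73 pos [651.5 181.8  40. ] yaw 89.62 open 85.3 F [ 0.3 -0.3 -0.3] J [11. 27. 75. -0. 78. 11.]
dp mm in present tool frame [-0.3  0.   0. ] | in target frame [-0.3  0.   0. ] | rot deg [-0.04  0.02 -0.38] dist 0.3
```

View pics/s2.png

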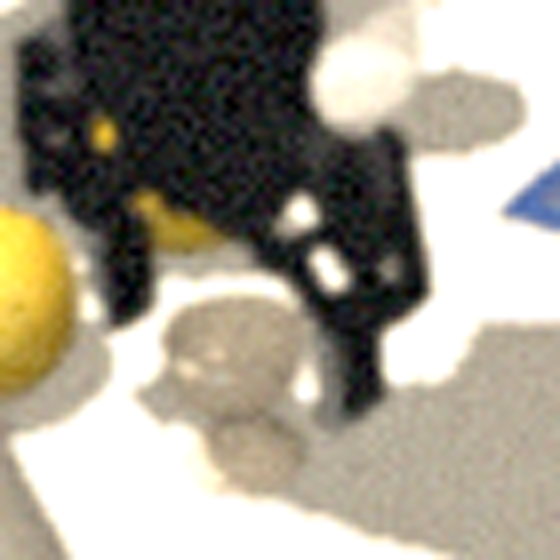

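Request:
carry_out(
  increments=[
    {"dp": [0, 0, 0], "rot": [0, 0, 0], "hand": 0},
    {"dp": [0, 0, 0], "rot": [0, 0, 0], "hand": 0},
    {"dp": [0, 0, 0], "rot": [0, 0, 0], "hand": 0},
    {"dp": [0, 0, 0], "rot": [0, 0, 0], "hand": 0},
    {"dp": [0, 0, 0], "rot": [0, 0, 0], "hand": 0},
  ],
)

```text
t: 4.2
position: [652.7, 182.9, 42.8]
ee_rot: [[0.006, 1.0, 0.003], [1.0, -0.006, 0.001], [0.001, 0.003, -1.0]]
contact_force: [-1.1, 0.0, 4.9]
opening: 43.0
```

Request:
carry_out(
  increments=[
    {"dp": [0, 0, 0], "rot": [0, 0, 0], "hand": 0},
    {"dp": [0, 0, -0.01], "rot": [0, 0, 0], "hand": 0},
    {"dp": [0, 0, -0.03], "rot": [0, 0, 0], "hand": 0},
    {"dp": [0, 0, -0.04], "rot": [0, 0, 0], "hand": 0},
    {"dp": [0, 0, -0.02], "rot": [0, 0, 0], "hand": 0},
  ],
)

```text
t: 4.62
position: [653.0, 182.8, 145.2]
ee_rot: [[0.006, 1.0, 0.005], [1.0, -0.006, 0.001], [0.001, 0.005, -1.0]]
contact_force: [0.9, -0.0, 0.9]
opening: 43.1
```

```bash
python3 go.py 499.8 -178.4 140 90
python3 - <<'E'
from plant import bot
from h import *
s=cam(bot,"scene")
crop(s,165,130,235,200,"s3.png",8,2)
E
```

```text
t 4.62 pos [653.  182.8 145.2] yaw 89.67 open 43.1 F [ 0.9 -0.   0.9] J [11. 23. 68. -0. 88. 11.]
dp mm in present tool frame [-362.1 -151.1    4.1] | in target frame [-361.2 -153.2    5.2] | rot deg [ 0.29 -0.05 -0.33] dist 392.4
```

View pics/s3.png

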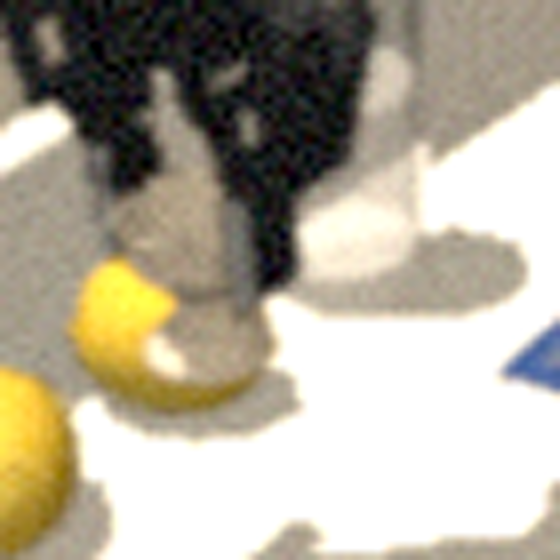

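Request:
carry_out(
  increments=[
    {"dp": [-0.036, -0.0154, 0], "rot": [0, 0, 0], "hand": 0},
    {"dp": [-0.036, -0.0154, 0], "rot": [0, 0, 0], "hand": 0},
    {"dp": [-0.036, -0.0154, 0], "rot": [0, 0, 0], "hand": 0},
    {"dp": [-0.036, -0.0154, 0], "rot": [0, 0, 0], "hand": 0},
    {"dp": [-0.036, -0.0154, 0], "rot": [0, 0, 0], "hand": 0},
  ],
)

```text
t: 5.08
position: [572.4, 1.8, 140.2]
ee_rot: [[0.005, 1.0, -0.001], [1.0, -0.005, -0.0], [-0.0, -0.001, -1.0]]
contact_force: [0.7, -1.0, -0.4]
opening: 42.8
```

Request:
carry_out(
  increments=[
    {"dp": [-0.036, -0.0154, 0], "rot": [0, 0, 0], "hand": 0},
    {"dp": [-0.036, -0.0154, 0], "rot": [0, 0, 0], "hand": 0},
    {"dp": [-0.036, -0.0154, 0], "rot": [0, 0, 0], "hand": 0},
    {"dp": [-0.036, -0.0154, 0], "rot": [0, 0, 0], "hand": 0},
    {"dp": [-0.02, -0.01, 0], "rot": [0, 0, 0], "hand": 0},
  ],
)

```text
t: 5.5
position: [499.2, -163.8, 140.5]
ee_rot: [[0.008, 1.0, -0.001], [1.0, -0.008, -0.002], [-0.002, -0.001, -1.0]]
contact_force: [1.3, -0.2, -0.5]
opening: 43.5
```

Request:
carry_out(
  increments=[
    {"dp": [-0.012, -0.004, 0.02], "rot": [0, 0, 0], "hand": 0},
    {"dp": [-0.004, -0.002, 0.03], "rot": [0, 0, 0], "hand": 0},
    {"dp": [0, 0, 0.02], "rot": [0, 0, 0], "hand": 0},
    {"dp": [0, 0, 0], "rot": [0, 0, 0], "hand": 0},
  ],
)

```text
t: 5.83
position: [491.1, -175.4, 65.2]
ee_rot: [[0.007, 1.0, -0.01], [1.0, -0.007, 0.005], [0.005, -0.01, -1.0]]
contact_force: [-1.3, 1.6, -0.3]
opening: 42.8
```

```bash
python3 go.py 498.5 -177 70 90
python3 - <<'E'
from plant import bot
from h import *
s=cam(bot,"scene");t=cam(bot,"top")
np.save("s4.npy",s,allow_pickle=True)
crop(s,270,110,370,190,"s4.png",8,1.5);crop(t,310,150,410,240,"t4.png",6,1)
E
```

```text
t 5.83 pos [ 491.1 -175.4   65.2] yaw 89.59 open 42.8 F [-1.3  1.6 -0.3] J [-26.   8.  97.  -0.  76. -25.]
dp mm in present tool frame [-1.6  7.4 -4.9] | in target frame [-1.6  7.4 -4.8] | rot deg [-0.58 -0.27 -0.4 ] dist 9.0
```

View pics/s4.png

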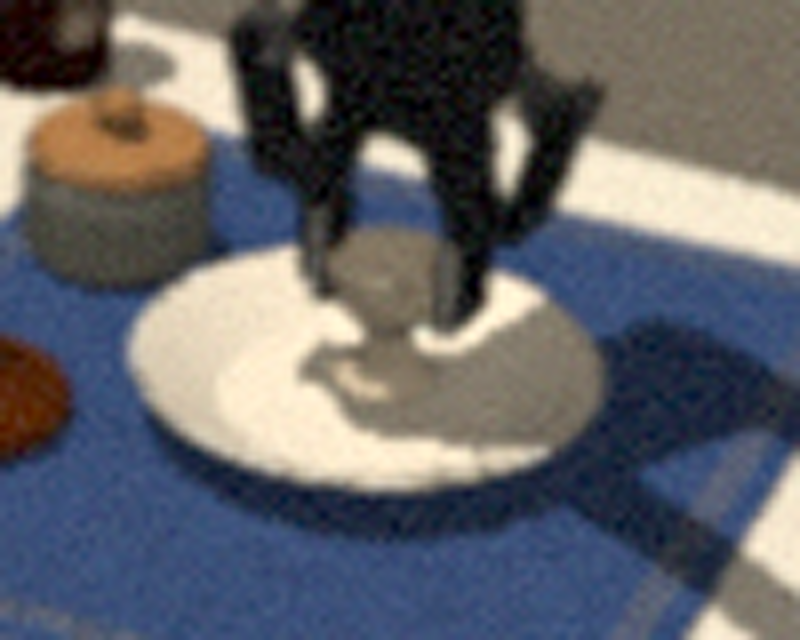

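View pics/t4.png

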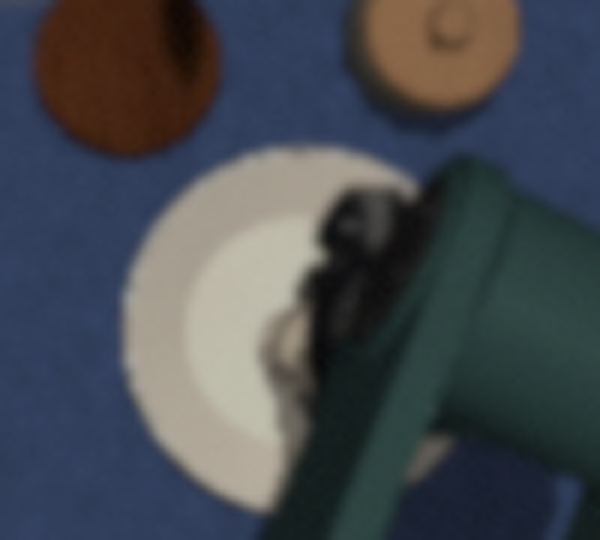

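Request:
carry_out(
  increments=[
    {"dp": [0, 0, 0], "rot": [0, 0, 0], "hand": 0},
    {"dp": [0, 0, 0], "rot": [0, 0, 0], "hand": 0},
  ],
)

```text
t: 6.1
position: [496.5, -176.8, 72.7]
ee_rot: [[0.005, 1.0, 0.004], [1.0, -0.005, -0.002], [-0.002, 0.004, -1.0]]
contact_force: [-0.1, -0.5, -1.5]
opening: 43.3
```

```bash
python3 go.py 498.5 -177 60 90
```

```text
t 6.1 pos [ 496.5 -176.8   72.7] yaw 89.71 open 43.3 F [-0.1 -0.5 -1.5] J [-26.   8.  96.  -0.  76. -25.]
dp mm in present tool frame [-0.2  1.9 12.7] | in target frame [-0.2  2.  12.7] | rot deg [ 0.2   0.1  -0.29] dist 12.9
```

Request:
carry_out(
  increments=[
    {"dp": [0, 0.002, 0.004], "rot": [0, 0, 0], "hand": 0},
    {"dp": [0, 0, 0.004], "rot": [0, 0, 0], "hand": 0},
    {"dp": [0, 0, 0.004], "rot": [0, 0, 0], "hand": 0},
    {"dp": [0, 0, 0.003], "rot": [0, 0, 0], "hand": 0},
    {"dp": [0, 0, 0.001], "rot": [0, 0, 0], "hand": 0},
  ],
)

```text
t: 6.52
position: [496.6, -176.2, 53.6]
ee_rot: [[0.006, 1.0, -0.001], [1.0, -0.006, 0.001], [0.001, -0.001, -1.0]]
contact_force: [0.1, -0.9, -0.8]
opening: 43.3
```

Request:
carry_out(
  increments=[
    {"dp": [0, 0, 0.001], "rot": [0, 0, 0], "hand": 0},
    {"dp": [0, 0, 0.001], "rot": [0, 0, 0], "hand": 0},
  ],
)

```text
t: 6.68
position: [497.1, -176.5, 52.4]
ee_rot: [[0.006, 1.0, -0.0], [1.0, -0.006, -0.0], [-0.0, -0.0, -1.0]]
contact_force: [-0.2, 0.3, -0.2]
opening: 43.8
```

Request:
carry_out(
  increments=[
    {"dp": [0, 0, 0.001], "rot": [0, 0, 0], "hand": 0},
    {"dp": [0, 0, 0.001], "rot": [0, 0, 0], "hand": 0},
  ],
)

```text
t: 6.85
position: [497.2, -176.7, 51.3]
ee_rot: [[0.006, 1.0, 0.0], [1.0, -0.006, -0.0], [-0.0, 0.0, -1.0]]
contact_force: [-3.6, 1.2, 6.9]
opening: 42.8
```

Request:
carry_out(
  increments=[
    {"dp": [0, 0, 0], "rot": [0, 0, 0], "hand": 0.6},
    {"dp": [0, 0, 0], "rot": [0, 0, 0], "hand": 0.9},
    {"dp": [0, 0, 0], "rot": [0, 0, 0], "hand": 0.9},
    {"dp": [0, 0, 0], "rot": [0, 0, 0], "hand": 0.9},
  ],
)

```text
t: 7.18
position: [497.2, -176.6, 50.6]
ee_rot: [[0.006, 1.0, 0.0], [1.0, -0.006, -0.0], [-0.0, 0.0, -1.0]]
contact_force: [0.0, -0.3, -0.1]
opening: 77.2
```

```bash
python3 go.py 516.5 443 140 83.5
python3 - <<'E'
from plant import bot
from h import *
s=cam(bot,"scene")
crop(s,270,110,370,190,"s5.png",8,1.5)
E
```

```text
t 7.18 pos [ 497.2 -176.6   50.6] yaw 89.67 open 77.2 F [ 0.  -0.3 -0.1] J [-26.   9.  97.  -0.  74. -25.]
dp mm in present tool frame [619.7  15.8 -89.5] | in target frame [617.8 -50.9 -89.4] | rot deg [0.02 0.01 6.17] dist 626.3
```

View pics/s5.png

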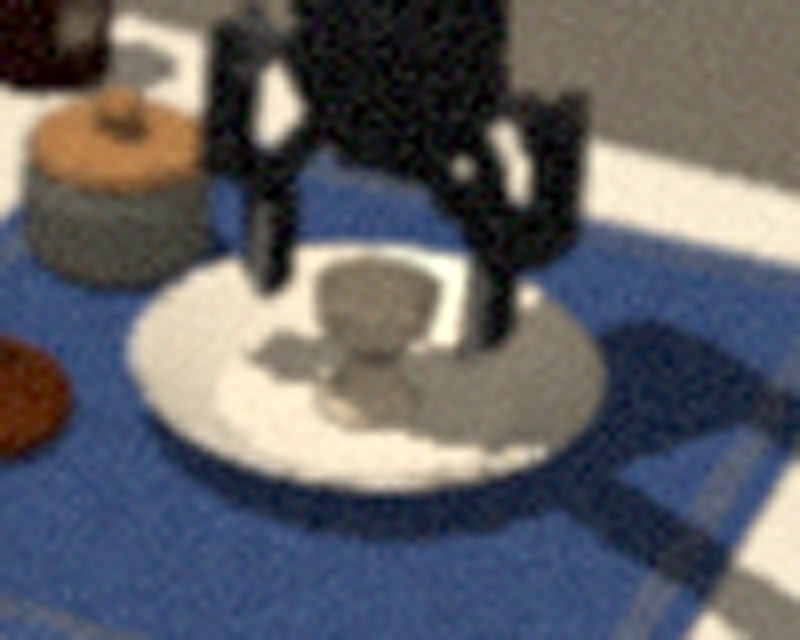

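Request:
carry_out(
  increments=[
    {"dp": [0, 0, -0.015], "rot": [0, 0, 0], "hand": 1},
    {"dp": [0, 0, -0.03], "rot": [0, 0, 0], "hand": 1},
    {"dp": [0, 0, -0.035], "rot": [0, 0, 0], "hand": 1},
    {"dp": [0.01, 0, -0.035], "rot": [0, 0, 0], "hand": 1},
    {"dp": [0.02, 0, -0.035], "rot": [0, 0, 0], "hand": 1},
  ],
)

```text
t: 7.65
position: [496.9, -147.6, 201.8]
ee_rot: [[0.009, 1.0, -0.0], [1.0, -0.009, -0.001], [-0.001, -0.0, -1.0]]
contact_force: [0.6, -0.6, -0.1]
opening: 85.7
```

Request:
carry_out(
  increments=[
    {"dp": [0.037, 0, -0.015], "rot": [0, 0, 0], "hand": 1},
    {"dp": [0.04, 0, -0.01], "rot": [0, 0, 1], "hand": 1},
    {"dp": [0.04, 0, 0], "rot": [0, 0, 1], "hand": 1},
    {"dp": [0.04, 0, 0], "rot": [0, 0, 1], "hand": 1},
    {"dp": [0.04, 0, 0], "rot": [0, 0, 1], "hand": 1},
  ],
)

```text
t: 8.07
position: [502.4, 52.1, 226.3]
ee_rot: [[0.077, 0.997, 0.002], [0.997, -0.077, -0.0], [0.0, 0.002, -1.0]]
contact_force: [0.8, 1.7, -0.8]
opening: 85.3
```

```bash
python3 go.py 516.5 443 230 83.5
python3 - <<'E'
from plant import bot
from h import *
s=cam(bot,"scene");t=cam(bot,"top")
np.save("s6.npy",s,allow_pickle=True);np.save("t6.npy",t,allow_pickle=True)
crop(s,0,0,512,384,"s6.png",1.5,1.5)
crop(t,310,150,410,240,"t6.png",6,1)
E
```

```text
t 8.07 pos [502.4  52.1 226.3] yaw 85.59 open 85.3 F [ 0.8  1.7 -0.8] J [-1. -1. 87. -0. 94.  4.]
dp mm in present tool frame [390.8 -16.   -3.8] | in target frame [390.  -30.2  -3.7] | rot deg [ 0.1  -0.    2.09] dist 391.2
```

View pics/s6.png

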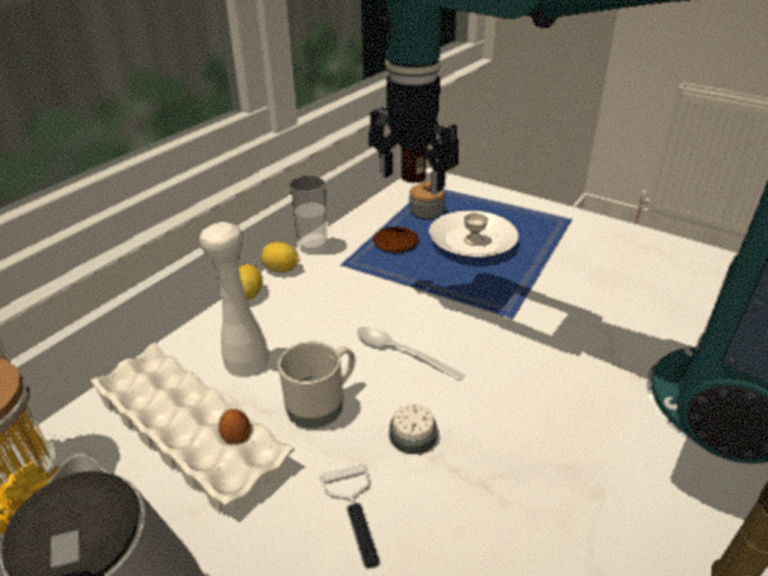

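View pics/t6.png

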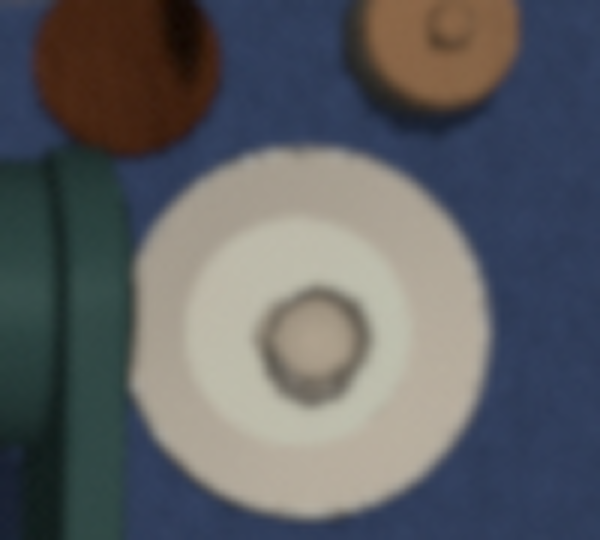

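Run:
```python
from h import *
T=np.load("t6.npy",allow_pickle=True).item();S=np.load("s6.npy",allow_pickle=True).item()
print("cup top",plane(T,[(361.9,206.4)],59).round(1),"dish",plane(T,[(360.68,204.9)],27).round(1))
crop(S,285,130,355,180,"s7.png",11,1.3)
```

```text
cup top [[ 495.3 -174.2   59. ]] dish [[ 499.7 -178.6   27. ]]
```

View pics/s7.png

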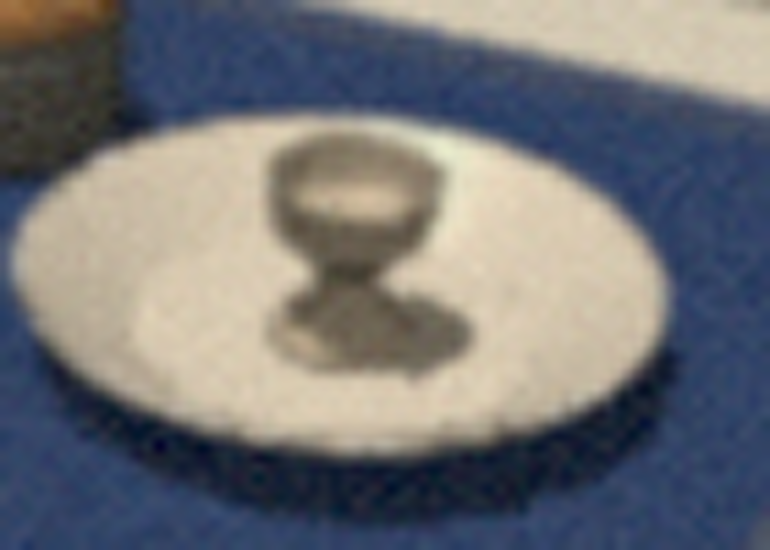

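Run:
```python
from h import *
T=np.load("t6.npy",allow_pickle=True).item();S=np.load("s6.npy",allow_pickle=True).item()
print("cup sc",plane(S,[(316.9,146.4)],59).round(1),"dish",plane(S,[(315.57,154.95)],27).round(1), tri(T,(361.9,206.4),S,(316.9,146.4)),tri(T,(360.68,204.9),S,(315.57,154.95)))
# foot
c=(285+330/11-.5,130+325/11-.5);print("foot sc@9",c,plane(S,[c],9).round(1))
# dish edges via white mask in scene & top, and threshold-edge in top of the cup rim
g=T["bgr"][195:222,350:376].astype(int).mean(2).round().astype(int)
print(g[::1,::1])
```

```text
cup sc [[ 493.  -169.5   59. ]] dish [[ 497.  -174.2   27. ]] (array([ 495.42125894, -174.94991657,   55.69711048]), np.float64(0.13897263966873333)) (array([ 499.60200221, -179.50632425,   23.53210147]), np.float64(0.3098597511884844))
foot sc@9 (314.5, 159.04545454545456) [[ 501.6 -179.2    9. ]]
[[182 182 183 182 182 182 183 182 182 183 183 182 182 181 182 183 183 184
  184 184 185 184 184 184 181 176]
 [182 183 182 182 183 182 182 182 182 182 181 178 174 174 177 179 181 184
  184 184 185 184 185 185 183 179]
 [182 181 182 183 182 183 183 181 179 174 169 159 149 150 156 161 170 177
  182 183 184 185 184 185 184 182]
 [183 182 182 183 182 181 179 177 168 154 140 127 116 117 120 129 145 158
  170 178 182 184 185 184 184 184]
 [182 182 183 181 179 174 166 157 147 128 115 110 110 109 106 106 113 129
  145 160 173 181 184 184 185 185]
 [182 181 183 179 170 156 143 132 124 119 122 127 129 128 123 114 107 104
  115 135 159 177 184 184 185 185]
 [181 182 180 173 158 138 122 117 121 130 136 141 142 142 139 132 119 103
   98 114 145 171 182 184 185 185]
 [181 181 176 163 144 123 115 123 134
[... 1443 characters left out ...]
13 120 143
  166 179 184 184 184 183 181 177]
 [183 183 183 182 181 177 166 153 138 124 113 109 110 117 126 133 147 164
  178 182 184 184 183 182 178 175]
 [182 183 183 183 183 183 180 175 166 154 140 131 133 144 157 165 171 179
  183 184 184 184 181 176 174 173]
 [182 183 184 184 183 183 183 182 180 175 168 164 166 170 176 180 182 183
  185 184 183 181 176 172 172 173]
 [183 183 183 184 183 184 183 183 183 182 180 180 180 181 182 183 184 185
  183 184 182 177 173 172 172 173]
 [180 182 183 183 183 183 183 184 184 183 183 182 183 183 184 184 184 184
  184 182 180 176 173 173 173 173]
 [177 179 181 183 183 183 184 184 184 184 183 183 183 183 184 184 183 183
  181 179 177 175 173 173 173 173]]
```

Request:
carry_out(
  increments=[
    {"dp": [0, 0, 0], "rot": [0, 0, 0], "hand": 1},
    {"dp": [0, 0, 0], "rot": [0, 0, 0], "hand": 1},
  ],
)

```text
t: 8.33
position: [502.5, 49.9, 225.4]
ee_rot: [[0.075, 0.997, -0.0], [0.997, -0.075, -0.001], [-0.001, -0.0, -1.0]]
contact_force: [-0.0, -0.3, -0.0]
opening: 85.2
```

```bash
python3 go.py 497.2 -176.6 150 89.7
```

```text
t 8.33 pos [502.5  49.9 225.4] yaw 85.68 open 85.2 F [-0.  -0.3 -0. ] J [-1. -0. 87. -0. 94.  4.]
dp mm in present tool frame [-226.2   11.7   75.6] | in target frame [-226.5   -4.2   75.4] | rot deg [-0.01  0.05 -4.02] dist 238.8
```

Request:
carry_out(
  increments=[
    {"dp": [-0.036, 0.0025, 0.005], "rot": [0, 0, -4], "hand": 1},
    {"dp": [-0.037, -0.001, 0.012], "rot": [0, 0, 0], "hand": 1},
    {"dp": [-0.037, -0.001, 0.012], "rot": [0, 0, 0], "hand": 1},
    {"dp": [-0.037, -0.001, 0.012], "rot": [0, 0, 0], "hand": 1},
    {"dp": [-0.037, -0.001, 0.012], "rot": [0, 0, 0], "hand": 1},
  ],
)

```text
t: 8.75
position: [496.6, -137.3, 172.2]
ee_rot: [[0.009, 1.0, 0.0], [1.0, -0.009, -0.001], [-0.001, 0.0, -1.0]]
contact_force: [0.5, 0.3, 0.3]
opening: 85.3
```

Request:
carry_out(
  increments=[
    {"dp": [-0.03, 0, 0.01], "rot": [0, 0, 0], "hand": 1},
    {"dp": [-0.012, 0, 0.012], "rot": [0, 0, 0], "hand": 1},
    {"dp": [0, 0, 0.02], "rot": [0, 0, 0], "hand": 1},
    {"dp": [0, 0, 0], "rot": [0, 0, 0], "hand": 1},
    {"dp": [0, 0, 0], "rot": [0, 0, 0], "hand": 1},
  ],
)

```text
t: 9.17
position: [495.9, -176.0, 129.1]
ee_rot: [[0.008, 1.0, -0.003], [1.0, -0.008, 0.002], [0.002, -0.003, -1.0]]
contact_force: [0.3, 0.1, 0.3]
opening: 85.0
```

```bash
python3 go.py 497.2 -176.6 53 89.7
```

```text
t 9.17 pos [ 495.9 -176.   129.1] yaw 89.56 open 85.0 F [0.3 0.1 0.3] J [-26.   5.  92.   0.  83. -25.]
dp mm in present tool frame [-0.7  1.5 76.1] | in target frame [-0.6  1.3 76.1] | rot deg [-0.19 -0.11 -0.14] dist 76.2
```

Request:
carry_out(
  increments=[
    {"dp": [-0.0005, 0.001, 0.03], "rot": [0, 0, 0], "hand": 1},
    {"dp": [0, 0, 0.025], "rot": [0, 0, 0], "hand": 1},
    {"dp": [0, 0, 0.013], "rot": [0, 0, 0], "hand": 1},
    {"dp": [0, 0, 0.007], "rot": [0, 0, 0], "hand": 1},
    {"dp": [0, 0, 0], "rot": [0, 0, 0], "hand": 1},
  ],
)

```text
t: 9.58
position: [497.8, -175.5, 54.9]
ee_rot: [[0.005, 1.0, -0.002], [1.0, -0.005, 0.001], [0.001, -0.002, -1.0]]
contact_force: [-0.8, 0.6, 0.4]
opening: 85.7
```

Request:
carry_out(
  increments=[
    {"dp": [0, 0, 0], "rot": [0, 0, 0], "hand": 0},
    {"dp": [0, 0, 0], "rot": [0, 0, 0], "hand": 0},
    {"dp": [0, 0, 0], "rot": [0, 0, 0], "hand": 0},
    {"dp": [0, 0, 0], "rot": [0, 0, 0], "hand": 0},
    {"dp": [0, 0, 0], "rot": [0, 0, 0], "hand": 0},
  ],
)

```text
t: 10.0
position: [499.1, -176.7, 57.8]
ee_rot: [[0.006, 1.0, 0.002], [1.0, -0.006, -0.002], [-0.002, 0.002, -1.0]]
contact_force: [-2.4, 0.3, 4.9]
opening: 43.2
```

```bash
python3 go.py 501.3 -181 53 89.7
```

```text
t 10.0 pos [ 499.1 -176.7   57.8] yaw 89.68 open 43.2 F [-2.4  0.3  4.9] J [-26.   9.  96.  -0.  74. -25.]
dp mm in present tool frame [-4.3  2.2  4.8] | in target frame [-4.3  2.2  4.8] | rot deg [ 0.14  0.09 -0.02] dist 6.8
```

Request:
carry_out(
  increments=[
    {"dp": [0, 0, -0.005], "rot": [0, 0, 0], "hand": 0},
    {"dp": [-0.002, 0.0015, -0.005], "rot": [0, 0, 0], "hand": 0},
    {"dp": [-0.0025, 0.0015, 0], "rot": [0, 0, 0], "hand": 0},
    {"dp": [0, 0, 0], "rot": [0, 0, 0], "hand": 0},
    {"dp": [0, 0, 0], "rot": [0, 0, 0], "hand": 0},
  ],
)

```text
t: 10.42
position: [501.3, -180.9, 65.5]
ee_rot: [[0.006, 1.0, 0.0], [1.0, -0.006, -0.0], [-0.0, 0.0, -1.0]]
contact_force: [0.5, 0.6, -1.1]
opening: 42.8
```

```bash
python3 go.py 501.4 -181.1 57 89.7
```

```text
t 10.42 pos [ 501.3 -180.9   65.5] yaw 89.66 open 42.8 F [ 0.5  0.6 -1.1] J [-26.   9.  95.   0.  76. -26.]
dp mm in present tool frame [-0.2  0.1  8.5] | in target frame [-0.2  0.1  8.5] | rot deg [ 0.    0.   -0.04] dist 8.5
```

Lower to contact in small steps.

Request:
carry_out(
  increments=[
    {"dp": [0, 0, 0.003], "rot": [0, 0, 0], "hand": 0},
    {"dp": [0, 0, 0.003], "rot": [0, 0, 0], "hand": 0},
    {"dp": [0, 0, 0.001], "rot": [0, 0, 0], "hand": 0},
    {"dp": [0, 0, 0.001], "rot": [0, 0, 0], "hand": 0},
    {"dp": [0, 0, 0], "rot": [0, 0, 0], "hand": 0},
  ],
)

```text
t: 10.83
position: [500.9, -180.7, 57.9]
ee_rot: [[0.006, 1.0, -0.001], [1.0, -0.006, -0.0], [-0.0, -0.001, -1.0]]
contact_force: [-2.8, 0.0, 4.4]
opening: 42.9
```

Request:
carry_out(
  increments=[
    {"dp": [0, 0, 0.001], "rot": [0, 0, 0], "hand": 0},
    {"dp": [0, 0, 0.001], "rot": [0, 0, 0], "hand": 0},
    {"dp": [0, 0, 0], "rot": [0, 0, 0], "hand": 0},
  ],
)

```text
t: 11.08
position: [500.9, -180.9, 57.8]
ee_rot: [[0.006, 1.0, -0.001], [1.0, -0.006, -0.001], [-0.001, -0.001, -1.0]]
contact_force: [-6.2, 2.0, 12.8]
opening: 43.0
```

Request:
carry_out(
  increments=[
    {"dp": [0, 0, -0.0015], "rot": [0, 0, 0], "hand": 0},
    {"dp": [0, 0, 0], "rot": [0, 0, 0], "hand": 0.6},
    {"dp": [0, 0, 0], "rot": [0, 0, 0], "hand": 0.9},
    {"dp": [0, 0, 0], "rot": [0, 0, 0], "hand": 0.9},
    {"dp": [0, 0, 0], "rot": [0, 0, 0], "hand": 0.9},
  ],
)

```text
t: 11.5
position: [501.1, -180.6, 56.6]
ee_rot: [[0.006, 1.0, -0.0], [1.0, -0.006, 0.0], [0.0, -0.0, -1.0]]
contact_force: [0.0, 0.3, -0.7]
opening: 76.8
```

Request:
carry_out(
  increments=[
    {"dp": [0, 0, -0.02], "rot": [0, 0, 0], "hand": 1},
    {"dp": [0, 0, -0.035], "rot": [0, 0, 0], "hand": 1},
    {"dp": [0.005, 0, -0.035], "rot": [0, 0, 0], "hand": 1},
    {"dp": [0.015, 0, -0.035], "rot": [0, 0, 0], "hand": 1},
    {"dp": [0.03, 0, -0.025], "rot": [0, 0, 0], "hand": 1},
  ],
)

```text
t: 11.92
position: [502.4, -132.7, 210.3]
ee_rot: [[0.01, 1.0, 0.004], [1.0, -0.01, -0.003], [-0.003, 0.004, -1.0]]
contact_force: [1.5, -0.4, -0.2]
opening: 84.8
```

Request:
carry_out(
  increments=[
    {"dp": [0.04, 0, -0.01], "rot": [0, 0, 0], "hand": 1},
    {"dp": [0.04, 0, -0.01], "rot": [0, 0, 0], "hand": 1},
    {"dp": [0.04, 0, 0], "rot": [0, 0, 2], "hand": 1},
    {"dp": [0.04, 0, 0], "rot": [0, 0, 2], "hand": 1},
    {"dp": [0.04, 0, 0], "rot": [0, 0, 2], "hand": 1},
  ],
)

```text
t: 12.33
position: [506.6, 71.0, 227.4]
ee_rot: [[0.112, 0.994, 0.001], [0.994, -0.112, -0.0], [0.0, 0.001, -1.0]]
contact_force: [1.5, -0.9, -0.6]
opening: 85.6
```

```bash
cat > cup.py <<'E'
from plant import bot
from h import *
S=cam(bot,"scene");T=cam(bot,"top")
np.save("s8.npy",S,allow_pickle=True);np.save("t8.npy",T,allow_pickle=True)
crop(S,285,130,355,180,"s8.png",11,1.3);crop(T,325,170,400,240,"t8.png",8,1.2)
E
python3 cup.py; python3 go.py 516.5 443 230 83.5
```

```text
t 12.43 pos [506.5  74.6 226.8] yaw 84.11 open 85.3 F [-0.1 -1.1 -0.8] J [ 2.  0. 86.  0. 94.  8.]
dp mm in present tool frame [367.5 -27.9  -2.2] | in target frame [367.2 -31.8  -3.2] | rot deg [-0.02 -0.16  0.61] dist 368.6
```

View pics/s8.png

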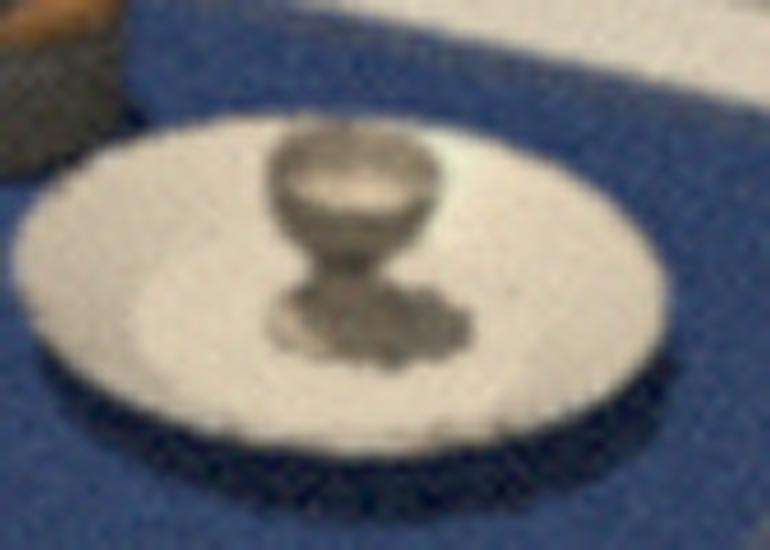

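View pics/t8.png

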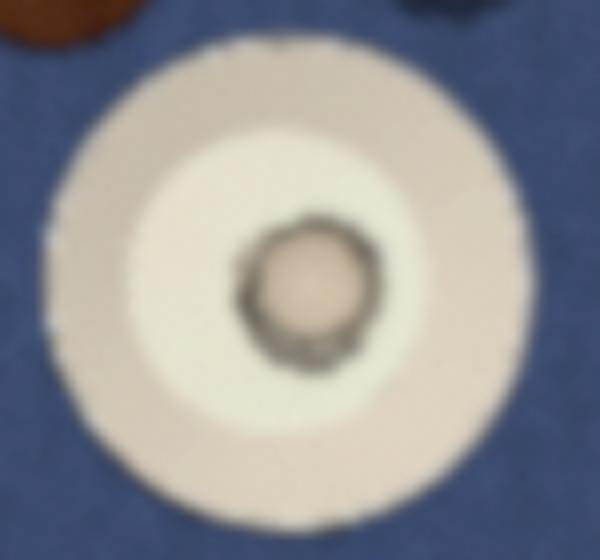

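Request:
carry_out(
  increments=[
    {"dp": [0.038, -0.003, 0], "rot": [0, 0, 0.6], "hand": 1},
    {"dp": [0.038, -0.003, 0], "rot": [0, 0, 0], "hand": 1},
    {"dp": [0.038, -0.003, 0], "rot": [0, 0, 0], "hand": 1},
    {"dp": [0.038, -0.003, 0], "rot": [0, 0, 0], "hand": 1},
    {"dp": [0.038, -0.003, 0], "rot": [0, 0, 0], "hand": 1},
  ],
)

```text
t: 12.85
position: [514.7, 260.5, 226.7]
ee_rot: [[0.121, 0.993, 0.0], [0.993, -0.121, -0.001], [-0.001, 0.0, -1.0]]
contact_force: [1.2, 0.0, 0.3]
opening: 85.2
```

Request:
carry_out(
  increments=[
    {"dp": [0.038, -0.003, 0], "rot": [0, 0, 0], "hand": 1},
    {"dp": [0.038, -0.003, 0], "rot": [0, 0, 0], "hand": 1},
    {"dp": [0.038, -0.003, 0], "rot": [0, 0, 0], "hand": 1},
    {"dp": [0.036, -0.003, 0.01], "rot": [0, 0, 0], "hand": 1},
    {"dp": [0.02, -0.002, 0.02], "rot": [0, 0, 0], "hand": 1},
  ],
)

```text
t: 13.27
position: [522.2, 434.0, 199.3]
ee_rot: [[0.118, 0.993, 0.005], [0.993, -0.118, 0.005], [0.005, 0.004, -1.0]]
contact_force: [0.3, 0.1, -0.4]
opening: 85.2
```

Request:
carry_out(
  increments=[
    {"dp": [0.0, 0.0, 0.03], "rot": [0, 0, 0], "hand": 1},
    {"dp": [0.0, 0, 0.03], "rot": [0, 0, 0], "hand": 1},
    {"dp": [0, 0, 0.01], "rot": [0, 0, 0], "hand": 1},
    {"dp": [0, 0, 0], "rot": [0, 0, 0], "hand": 1},
    {"dp": [0, 0, 0], "rot": [0, 0, 0], "hand": 1},
  ],
)

```text
t: 13.68
position: [521.5, 429.3, 126.9]
ee_rot: [[0.121, 0.993, -0.001], [0.993, -0.121, -0.001], [-0.001, -0.001, -1.0]]
contact_force: [0.6, -0.4, 0.9]
opening: 84.7
```

```bash
python3 go.py 517 442.5 100 83.5
```

```text
t 13.68 pos [521.5 429.3 126.9] yaw 83.03 open 84.7 F [ 0.6 -0.4  0.9] J [35. 24. 70. -0. 87. 42.]
dp mm in present tool frame [12.6 -6.1 26.9] | in target frame [12.6 -6.  26.9] | rot deg [-0.03  0.05 -0.47] dist 30.3
```

Request:
carry_out(
  increments=[
    {"dp": [0.0066, -0.003, 0.012], "rot": [0, 0, 0], "hand": 1},
    {"dp": [0.006, -0.003, 0.012], "rot": [0, 0, 0], "hand": 1},
    {"dp": [0, 0, 0.003], "rot": [0, 0, 0], "hand": 1},
    {"dp": [0, 0, 0], "rot": [0, 0, 0], "hand": 1},
  ],
)

```text
t: 14.02
position: [515.7, 443.3, 98.6]
ee_rot: [[0.12, 0.993, -0.002], [0.993, -0.12, -0.002], [-0.002, -0.002, -1.0]]
contact_force: [-0.8, -0.8, 0.1]
opening: 85.2
```

```bash
python3 go.py 517 442.5 59 83
python3 - <<'E'
from plant import bot
from h import *
S=cam(bot,"scene");T=cam(bot,"top")
np.save("s9.npy",S,allow_pickle=True);np.save("t9.npy",T,allow_pickle=True)
crop(S,110,210,210,310,"s9.png",6,1.6);crop(T,100,150,180,230,"t9.png",7,1.5)
E
```

```text
t 14.02 pos [515.7 443.3  98.6] yaw 83.12 open 85.2 F [-0.8 -0.8  0.1] J [36. 25. 71. -0. 84. 43.]
dp mm in present tool frame [-0.6  1.4 39.6] | in target frame [-0.6  1.4 39.6] | rot deg [-0.1   0.1   0.12] dist 39.6
```

View pics/s9.png

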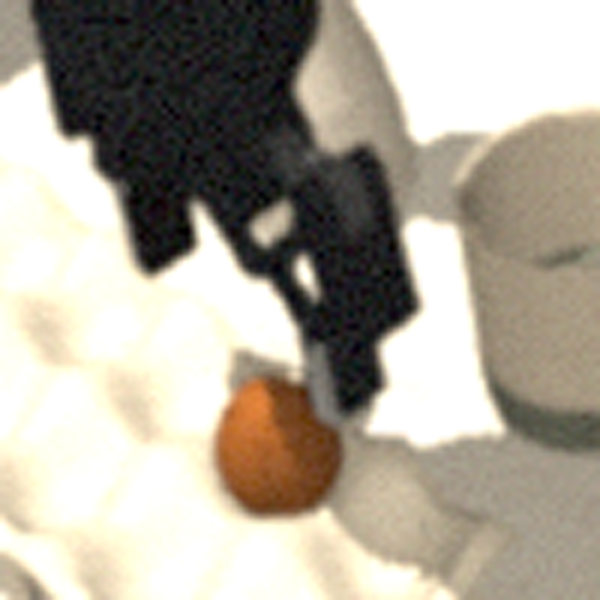

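View pics/t9.png

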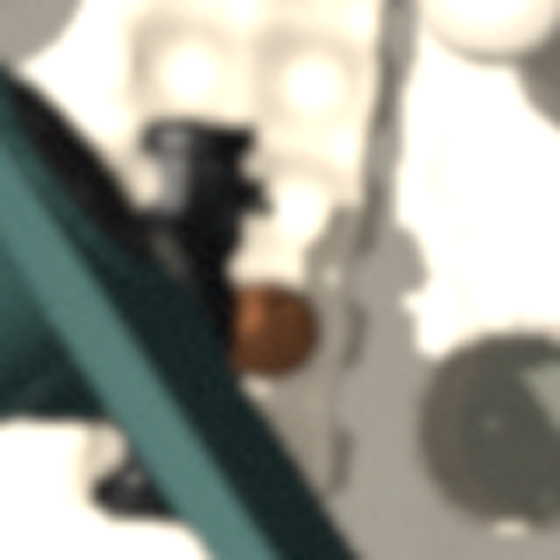

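Run:
```python
from h import *
S=np.load("s9.npy",allow_pickle=True).item()
c=np.array([515.7,443.3]);j=np.array([.993,-.12])
print(proj(S,[[*c,45],[*c,94.6],[*(c+49*j),94.6],[*(c-49*j),94.6]]).round(1))
print("tips seen",[(110+155.5/6-.5,210+268/6-.5),(110+348/6-.5,210+412/6-.5)])
```

```text
[[156.9 283. ]
 [152.6 264.8]
 [136.9 252.3]
 [169.5 278.2]]
tips seen [(135.41666666666666, 254.16666666666666), (167.5, 278.1666666666667)]
```

Request:
carry_out(
  increments=[
    {"dp": [0, 0, 0.012], "rot": [0, 0, 0], "hand": 1},
    {"dp": [0, 0, 0.012], "rot": [0, 0, 0], "hand": 1},
    {"dp": [0, 0, 0.01], "rot": [0, 0, 0], "hand": 1},
    {"dp": [0, 0, 0.005], "rot": [0, 0, 0], "hand": 1},
    {"dp": [0, 0, 0], "rot": [0, 0, 0], "hand": 1},
  ],
)

```text
t: 14.53
position: [515.3, 442.1, 57.7]
ee_rot: [[0.121, 0.993, -0.004], [0.993, -0.121, -0.003], [-0.004, -0.004, -1.0]]
contact_force: [-0.3, 0.8, 0.8]
opening: 85.3
```

Request:
carry_out(
  increments=[
    {"dp": [0, 0, 0.001], "rot": [0, 0, 0], "hand": 0.8},
    {"dp": [0, 0, 0], "rot": [0, 0, 0], "hand": 0.6},
  ],
)

```text
t: 14.7
position: [516.9, 443.3, 60.1]
ee_rot: [[0.121, 0.993, 0.0], [0.993, -0.121, 0.0], [0.0, 0.0, -1.0]]
contact_force: [0.9, 0.0, 0.6]
opening: 64.0
```

```bash
python3 go.py 516.4 443.3 58 83
python3 - <<'E'
from plant import bot
from h import *
S=cam(bot,"scene")
crop(S,120,230,200,310,"s10.png",7,1.6)
E
```

```text
t 14.7 pos [516.9 443.3  60.1] yaw 83.07 open 64.0 F [0.9 0.  0.6] J [36. 27. 73. -0. 80. 43.]
dp mm in present tool frame [-0.1 -0.5  2.1] | in target frame [-0.1 -0.5  2.1] | rot deg [ 0.02 -0.01  0.07] dist 2.2
```

View pics/s10.png

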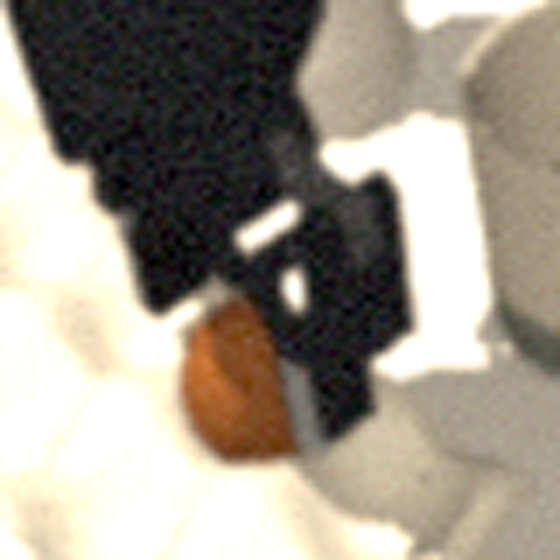

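Request:
carry_out(
  increments=[
    {"dp": [0, 0, 0.002], "rot": [0, 0, 0], "hand": 0.55},
    {"dp": [0, 0, 0], "rot": [0, 0, 0], "hand": 0.5},
    {"dp": [0, 0, 0], "rot": [0, 0, 0], "hand": 0.45},
    {"dp": [0, 0, 0], "rot": [0, 0, 0], "hand": 0.3},
    {"dp": [0, 0, 0], "rot": [0, 0, 0], "hand": 0},
  ],
)

```text
t: 15.17
position: [517.0, 443.5, 58.9]
ee_rot: [[0.121, 0.993, 0.001], [0.993, -0.121, 0.001], [0.001, 0.001, -1.0]]
contact_force: [-0.4, -0.5, 2.8]
opening: 35.6
```

Request:
carry_out(
  increments=[
    {"dp": [0, 0, 0], "rot": [0, 0, 0], "hand": 0},
    {"dp": [0, 0, 0], "rot": [0, 0, 0], "hand": 0},
    {"dp": [0, 0, -0.005], "rot": [0, 0, 0], "hand": 0},
    {"dp": [0, 0, -0.01], "rot": [0, 0, 0], "hand": 0},
    {"dp": [0, 0, -0.015], "rot": [0, 0, 0], "hand": 0},
  ],
)

```text
t: 15.58
position: [515.4, 442.3, 86.2]
ee_rot: [[0.121, 0.993, -0.004], [0.993, -0.121, -0.003], [-0.004, -0.004, -1.0]]
contact_force: [-0.5, -1.2, -0.7]
opening: 35.5
```

```bash
python3 go.py 501 -181 250 83
python3 - <<'E'
from plant import bot
from h import *
S=cam(bot,"scene")
crop(S,120,220,200,310,"s11.png",6,1.6)
E
```

```text
t 15.58 pos [515.4 442.3  86.2] yaw 83.07 open 35.5 F [-0.5 -1.2 -0.7] J [36. 26. 71. -0. 83. 43.]
dp mm in present tool frame [-621.1   60.3 -161.8] | in target frame [-620.4   61.7 -163.8] | rot deg [-0.21  0.2   0.07] dist 644.7
```

View pics/s11.png

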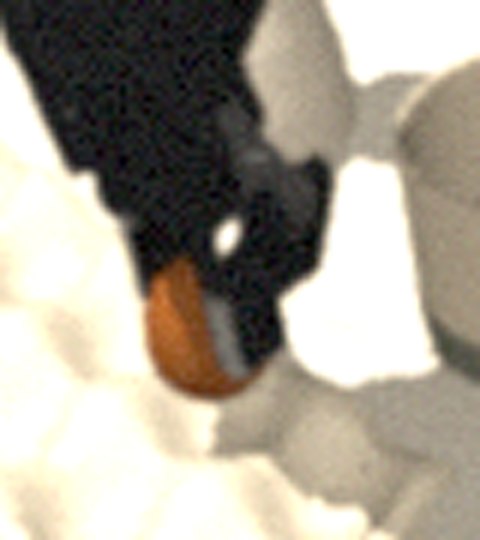

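Request:
carry_out(
  increments=[
    {"dp": [0, 0, -0.02], "rot": [0, 0, 0], "hand": 0},
    {"dp": [0, 0, -0.025], "rot": [0, 0, 0], "hand": 0},
    {"dp": [0, 0, -0.025], "rot": [0, 0, 0], "hand": 0},
    {"dp": [-0.01, 0.001, -0.02], "rot": [0, 0, 0], "hand": 0},
    {"dp": [-0.02, 0.002, -0.01], "rot": [0, 0, 0], "hand": 0},
  ],
)

```text
t: 16.05
position: [516.6, 415.2, 191.9]
ee_rot: [[0.118, 0.993, 0.005], [0.993, -0.118, 0.004], [0.005, 0.004, -1.0]]
contact_force: [1.2, -1.2, -0.0]
opening: 35.5
```

Request:
carry_out(
  increments=[
    {"dp": [-0.03, 0.003, 0], "rot": [0, 0, 0], "hand": 0},
    {"dp": [-0.035, 0.0034, 0], "rot": [0, 0, 0], "hand": 0},
    {"dp": [-0.035, 0.0034, 0], "rot": [0, 0, 0], "hand": 0},
    {"dp": [-0.035, 0.0034, 0], "rot": [0, 0, 0], "hand": 0},
    {"dp": [-0.035, 0.0034, 0], "rot": [0, 0, 0], "hand": 0},
  ],
)

```text
t: 16.47
position: [511.6, 240.8, 188.2]
ee_rot: [[0.12, 0.993, 0.0], [0.993, -0.12, -0.0], [-0.0, 0.0, -1.0]]
contact_force: [1.1, -0.8, -0.5]
opening: 35.5
```

Request:
carry_out(
  increments=[
    {"dp": [-0.035, 0.0034, 0], "rot": [0, 0, 0], "hand": 0},
    {"dp": [-0.035, 0.0034, 0], "rot": [0, 0, 0], "hand": 0},
    {"dp": [-0.035, 0.0034, 0], "rot": [0, 0, 0], "hand": 0},
    {"dp": [-0.035, 0.0034, 0], "rot": [0, 0, 0], "hand": 0},
    {"dp": [-0.035, 0.0034, 0], "rot": [0, 0, 0], "hand": 0},
  ],
)

```text
t: 16.88
position: [507.3, 65.0, 188.4]
ee_rot: [[0.12, 0.993, 0.001], [0.993, -0.12, -0.0], [0.0, 0.001, -1.0]]
contact_force: [0.3, -0.5, -0.3]
opening: 35.6
```

Request:
carry_out(
  increments=[
    {"dp": [-0.035, 0.0034, 0], "rot": [0, 0, 0], "hand": 0},
    {"dp": [-0.035, 0.0034, 0], "rot": [0, 0, 0], "hand": 0},
    {"dp": [-0.035, 0.0034, 0], "rot": [0, 0, 0], "hand": 0},
    {"dp": [-0.035, 0.0034, 0], "rot": [0, 0, 0], "hand": 0},
    {"dp": [-0.03, 0.003, 0], "rot": [0, 0, 0], "hand": 0},
  ],
)

```text
t: 17.3
position: [503.3, -106.4, 188.4]
ee_rot: [[0.122, 0.993, 0.001], [0.993, -0.122, -0.001], [-0.001, 0.001, -1.0]]
contact_force: [0.4, 0.7, -0.6]
opening: 35.3
```

```bash
python3 go.py 501 -181 130 83
```

```text
t 17.3 pos [ 503.3 -106.4  188.4] yaw 83.02 open 35.3 F [ 0.4  0.7 -0.6] J [-18.   2.  89.  -0.  89. -11.]
dp mm in present tool frame [-74.3   6.7  58.5] | in target frame [-74.3   6.8  58.4] | rot deg [0.05 0.04 0.02] dist 94.8
```

Request:
carry_out(
  increments=[
    {"dp": [-0.028, 0.002, 0.01], "rot": [0, 0, 0], "hand": 0},
    {"dp": [-0.024, 0.002, 0.02], "rot": [0, 0, 0], "hand": 0},
    {"dp": [-0.014, 0.0015, 0.02], "rot": [0, 0, 0], "hand": 0},
    {"dp": [-0.008, 0.001, 0.01], "rot": [0, 0, 0], "hand": 0},
    {"dp": [0, 0, 0], "rot": [0, 0, 0], "hand": 0},
  ],
)

```text
t: 17.72
position: [499.3, -179.0, 124.9]
ee_rot: [[0.123, 0.992, -0.006], [0.992, -0.123, 0.002], [0.002, -0.006, -1.0]]
contact_force: [-0.9, 0.5, -1.0]
opening: 35.4
```

Request:
carry_out(
  increments=[
    {"dp": [0, 0, 0.01], "rot": [0, 0, 0], "hand": 0},
    {"dp": [0, 0, 0.005], "rot": [0, 0, 0], "hand": 0},
    {"dp": [0, 0, 0], "rot": [0, 0, 0], "hand": 0},
    {"dp": [0, 0, 0], "rot": [0, 0, 0], "hand": 0},
  ],
)

```text
t: 18.05
position: [501.6, -177.5, 113.5]
ee_rot: [[0.119, 0.993, 0.001], [0.993, -0.119, -0.0], [-0.0, 0.001, -1.0]]
contact_force: [0.3, -0.3, -0.3]
opening: 35.4
```

```bash
python3 go.py 501 -181 80 83
python3 - <<'E'
from plant import bot
from h import *
S=cam(bot,"scene");T=cam(bot,"top")
np.save("s12.npy",S,allow_pickle=True);np.save("t12.npy",T,allow_pickle=True)
crop(S,280,100,360,180,"s12.png",7,1.6);crop(T,320,165,400,245,"t12.png",7,1.5)
a=cv2.imread("pics/s12.png");b=cv2.imread("pics/t12.png");cv2.imwrite("pics/p12.png",cv2.resize(np.hstack([a,b]),None,fx=.7,fy=.7))
E
```

```text
t 18.05 pos [ 501.6 -177.5  113.5] yaw 83.16 open 35.4 F [ 0.3 -0.3 -0.3] J [-26.   7.  92.   0.  81. -19.]
dp mm in present tool frame [-3.5 -0.2 33.5] | in target frame [-3.5 -0.1 33.5] | rot deg [0.03 0.   0.16] dist 33.7
```

View pics/s12.png

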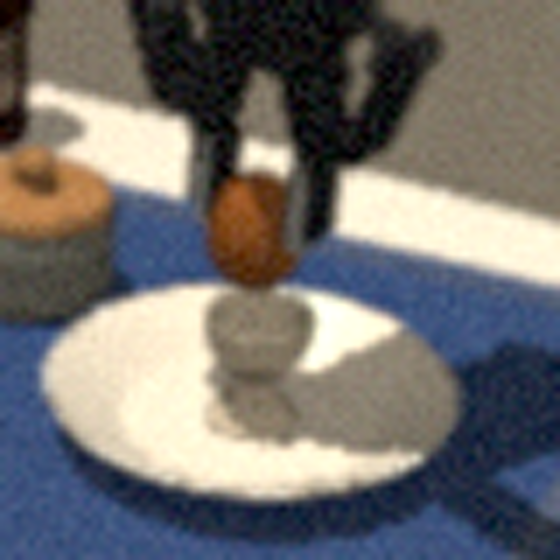

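View pics/t12.png

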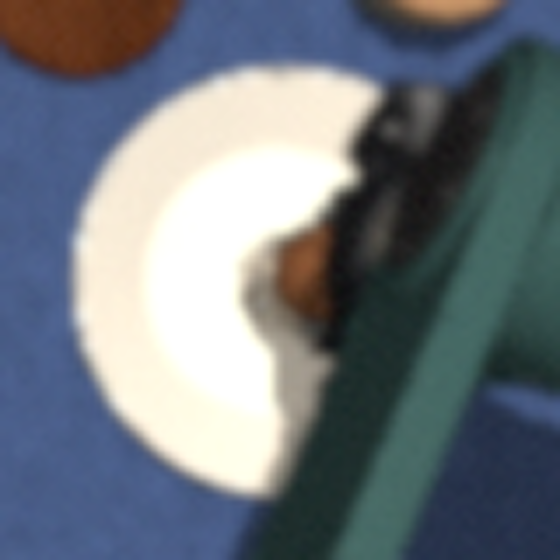

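Run:
```python
from h import *
S=np.load("s12.npy",allow_pickle=True).item();S8=np.load("s8.npy",allow_pickle=True).item()
im=S["bgr"].astype(int);b,g,r=im[...,0],im[...,1],im[...,2]
m=((r>b*1.7)&(r>30)).astype(np.uint8);m[:,:300]=0;m[:115]=0;m[150:]=0;m[:,330:]=0
for y in range(122,145,2):
    xs=np.where(m[y])[0];print(y,(xs.min(),xs.max()) if len(xs) else None,end=' ')
c=plane(S,[(316.7,145.9)],59)[0];print("\ncup",c.round(1))
for z in (77,100,126):print(z,proj(S,[[c[0],c[1],z]]).round(1))
p=proj(S,[[c[0],c[1],100]])[0]
d=S["extrinsics"][:3,0]*20
print("left edge exp",proj(S,[np.array([c[0],c[1],100])-d]).round(1))
# effect of 1mm moves
for v in((1,0),(0,1)):print(v,(proj(S,[[c[0]+v[0],c[1]+v[1],100]])-p).round(2))
```

```text
122 None 124 None 126 (np.int64(311), np.int64(319)) 128 (np.int64(310), np.int64(320)) 130 (np.int64(310), np.int64(320)) 132 (np.int64(310), np.int64(319)) 134 (np.int64(310), np.int64(319)) 136 (np.int64(311), np.int64(321)) 138 (np.int64(312), np.int64(320)) 140 (np.int64(314), np.int64(318)) 142 None 144 None 
cup [ 494.8 -171.8   59. ]
77 [[317.2 140.4]]
100 [[317.8 133.1]]
126 [[318.5 124.8]]
left edge exp [[310.7 133.1]]
(1, 0) [[-0.32 -0.09]]
(0, 1) [[-0.16  0.14]]
```

Request:
carry_out(
  increments=[
    {"dp": [-0.003, -0.001, 0.006], "rot": [0, 0, 0], "hand": 0},
    {"dp": [0, 0, 0.008], "rot": [0, 0, 0], "hand": 0},
    {"dp": [0, 0, 0.006], "rot": [0, 0, 0], "hand": 0},
    {"dp": [0, 0, 0.004], "rot": [0, 0, 0], "hand": 0},
    {"dp": [0, 0, 0.001], "rot": [0, 0, 0], "hand": 0},
  ],
)

```text
t: 18.57
position: [499.0, -180.9, 86.4]
ee_rot: [[0.121, 0.993, -0.003], [0.993, -0.121, 0.001], [0.001, -0.003, -1.0]]
contact_force: [0.3, 0.1, -1.3]
opening: 35.4
```

Request:
carry_out(
  increments=[
    {"dp": [0, 0, 0.001], "rot": [0, 0, 0], "hand": 0},
    {"dp": [0, 0, 0.001], "rot": [0, 0, 0], "hand": 0},
    {"dp": [0, 0, 0], "rot": [0, 0, 0], "hand": 0},
  ],
)

```text
t: 18.82
position: [499.9, -181.3, 86.0]
ee_rot: [[0.121, 0.993, 0.0], [0.993, -0.121, -0.0], [-0.0, 0.0, -1.0]]
contact_force: [0.4, -0.4, -0.8]
opening: 35.7
```

```bash
python3 go.py 500.3 -180.5 78 83
python3 - <<'E'
from plant import bot
from h import *
S=cam(bot,"scene")
crop(S,290,110,350,170,"s13.png",10,1.6)
E
```

```text
t 18.82 pos [ 499.9 -181.3   86. ] yaw 83.07 open 35.7 F [ 0.4 -0.4 -0.8] J [-26.   8.  94.  -0.  78. -19.]
dp mm in present tool frame [0.9 0.3 8. ] | in target frame [0.9 0.3 8. ] | rot deg [0.01 0.   0.07] dist 8.1
```

View pics/s13.png

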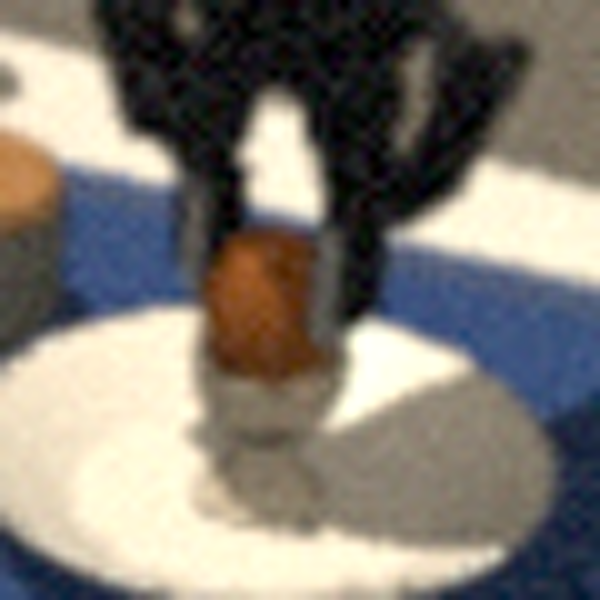

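Egg is entering the cup, centred. Continue slowly.

Request:
carry_out(
  increments=[
    {"dp": [0, 0, 0.002], "rot": [0, 0, 0], "hand": 0},
    {"dp": [0, 0, 0.002], "rot": [0, 0, 0], "hand": 0},
    {"dp": [0, 0, 0.001], "rot": [0, 0, 0], "hand": 0},
    {"dp": [0, 0, 0], "rot": [0, 0, 0], "hand": 0},
  ],
)

```text
t: 19.2
position: [499.7, -181.3, 80.8]
ee_rot: [[0.121, 0.993, -0.0], [0.993, -0.121, -0.0], [-0.0, -0.0, -1.0]]
contact_force: [0.1, -0.9, -0.4]
opening: 35.4
```

Request:
carry_out(
  increments=[
    {"dp": [0, 0, 0.001], "rot": [0, 0, 0], "hand": 0},
    {"dp": [0, 0, 0.0005], "rot": [0, 0, 0], "hand": 0},
    {"dp": [0, 0, 0], "rot": [0, 0, 0], "hand": 0},
  ],
)

```text
t: 19.45
position: [499.9, -181.3, 79.5]
ee_rot: [[0.121, 0.993, -0.0], [0.993, -0.121, -0.0], [-0.0, -0.0, -1.0]]
contact_force: [-0.2, -0.6, -0.5]
opening: 35.7
```

Request:
carry_out(
  increments=[
    {"dp": [0, 0, 0.001], "rot": [0, 0, 0], "hand": 0},
    {"dp": [0, 0, 0], "rot": [0, 0, 0], "hand": 0},
  ],
)

```text
t: 19.62
position: [499.9, -181.3, 78.5]
ee_rot: [[0.121, 0.993, 0.0], [0.993, -0.121, -0.0], [-0.0, 0.0, -1.0]]
contact_force: [0.4, 0.8, 0.2]
opening: 35.1
```

Request:
carry_out(
  increments=[
    {"dp": [0, 0, 0.0005], "rot": [0, 0, 0], "hand": 0},
    {"dp": [0, 0, 0.0005], "rot": [0, 0, 0], "hand": 0},
    {"dp": [0, 0, 0], "rot": [0, 0, 0], "hand": 0},
  ],
)

```text
t: 19.87
position: [500.1, -181.5, 78.1]
ee_rot: [[0.121, 0.993, 0.001], [0.993, -0.121, -0.001], [-0.001, 0.001, -1.0]]
contact_force: [-0.4, -0.3, 3.0]
opening: 35.5
```

Request:
carry_out(
  increments=[
    {"dp": [0, 0, 0.0005], "rot": [0, 0, 0], "hand": 0},
    {"dp": [0, 0, 0], "rot": [0, 0, 0], "hand": 0},
  ],
)

```text
t: 20.03
position: [500.2, -181.6, 77.9]
ee_rot: [[0.121, 0.993, 0.001], [0.993, -0.121, -0.001], [-0.001, 0.001, -1.0]]
contact_force: [-0.6, -0.8, 5.6]
opening: 35.4
```

Request:
carry_out(
  increments=[
    {"dp": [0, 0, 0.0005], "rot": [0, 0, 0], "hand": 0},
    {"dp": [0, 0, 0], "rot": [0, 0, 0], "hand": 0},
  ],
)

```text
t: 20.2
position: [500.3, -181.8, 77.8]
ee_rot: [[0.121, 0.993, 0.001], [0.993, -0.121, -0.001], [-0.001, 0.001, -1.0]]
contact_force: [-1.9, -0.1, 6.8]
opening: 35.3
```

Request:
carry_out(
  increments=[
    {"dp": [0, 0, -0.001], "rot": [0, 0, 0], "hand": 0},
    {"dp": [0, 0, 0], "rot": [0, 0, 0], "hand": 0.45},
    {"dp": [0, 0, 0], "rot": [0, 0, 0], "hand": 0.6},
    {"dp": [0, 0, 0], "rot": [0, 0, 0], "hand": 0.8},
    {"dp": [0, 0, 0], "rot": [0, 0, 0], "hand": 0.9},
  ],
)

```text
t: 20.62
position: [499.6, -181.0, 76.9]
ee_rot: [[0.121, 0.993, -0.001], [0.993, -0.121, 0.001], [0.001, -0.001, -1.0]]
contact_force: [-0.8, -0.3, 0.8]
opening: 73.3
```

Request:
carry_out(
  increments=[
    {"dp": [0, 0, -0.01], "rot": [0, 0, 0], "hand": 1},
    {"dp": [0, 0, -0.025], "rot": [0, 0, 0], "hand": 1},
    {"dp": [0, 0, -0.035], "rot": [0, 0, 0], "hand": 1},
    {"dp": [0, 0, -0.035], "rot": [0, 0, 0], "hand": 1},
    {"dp": [0.01, 0, -0.035], "rot": [0, 0, 0], "hand": 1},
  ],
)

```text
t: 21.03
position: [500.7, -172.2, 219.4]
ee_rot: [[0.122, 0.992, -0.0], [0.992, -0.122, -0.001], [-0.001, -0.0, -1.0]]
contact_force: [1.3, -0.2, -0.2]
opening: 85.3
```

Request:
carry_out(
  increments=[
    {"dp": [0.03, 0, -0.02], "rot": [0, 0, 0], "hand": 1},
    {"dp": [0.04, 0, -0.01], "rot": [0, 0, 0], "hand": 1},
    {"dp": [0.04, 0, -0.01], "rot": [0, 0, 0], "hand": 1},
    {"dp": [0.04, 0, 0], "rot": [0, 0, 0], "hand": 1},
    {"dp": [0.04, 0, 0], "rot": [0, 0, 0], "hand": 1},
  ],
)

```text
t: 21.45
position: [524.3, 18.9, 259.8]
ee_rot: [[0.121, 0.993, 0.004], [0.993, -0.121, -0.0], [0.0, 0.004, -1.0]]
contact_force: [0.6, -0.5, -0.8]
opening: 84.9
```

```bash
python3 cup.py; python3 go.py 634 322 300 83
```

```text
t 21.55 pos [524.1  22.7 258.6] yaw 83.54 open 85.6 F [ 0.6 -0.   0.6] J [-4.  2. 81.  0. 97.  3.]
dp mm in present tool frame [309.9  75.6 -40.4] | in target frame [310.4  72.6 -41.4] | rot deg [ 0.07 -0.16  0.54] dist 321.5
```

View pics/s8.png

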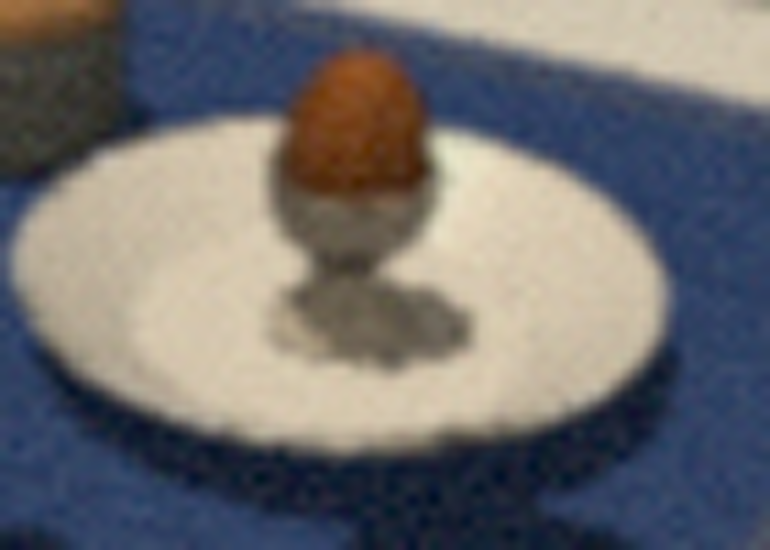

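View pics/t8.png

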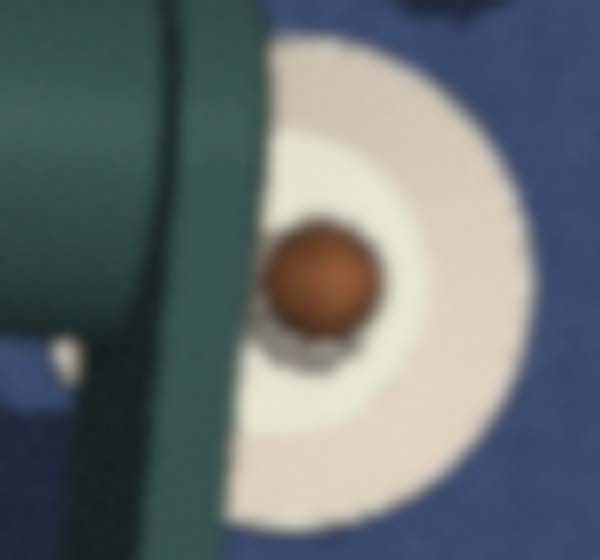

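Request:
carry_out(
  increments=[
    {"dp": [0.03, 0.007, -0.01], "rot": [0, 0, 0], "hand": 1},
    {"dp": [0.035, 0.0085, -0.01], "rot": [0, 0, 0], "hand": 1},
    {"dp": [0.035, 0.0085, -0.005], "rot": [0, 0, 0], "hand": 1},
    {"dp": [0.035, 0.0085, 0], "rot": [0, 0, 0], "hand": 1},
    {"dp": [0.035, 0.0085, 0], "rot": [0, 0, 0], "hand": 1},
  ],
)

```text
t: 21.97
position: [585.9, 181.8, 283.9]
ee_rot: [[0.122, 0.993, 0.002], [0.993, -0.122, -0.0], [0.0, 0.002, -1.0]]
contact_force: [0.6, -0.2, 0.2]
opening: 85.4
```

Request:
carry_out(
  increments=[
    {"dp": [0.035, 0.0085, 0], "rot": [0, 0, 0], "hand": 1},
    {"dp": [0.035, 0.0085, 0], "rot": [0, 0, 0], "hand": 1},
    {"dp": [0.03, 0.008, 0], "rot": [0, 0, 0], "hand": 1},
    {"dp": [0.02, 0.005, 0], "rot": [0, 0, 0], "hand": 1},
    {"dp": [0.01, 0.003, 0], "rot": [0, 0, 0], "hand": 1},
  ],
)

```text
t: 22.38
position: [634.1, 308.3, 281.5]
ee_rot: [[0.118, 0.993, -0.001], [0.993, -0.118, 0.0], [-0.0, -0.001, -1.0]]
contact_force: [-0.5, 0.0, -0.1]
opening: 85.5
```

Request:
carry_out(
  increments=[
    {"dp": [0, 0, 0], "rot": [0, 0, 0], "hand": 1},
    {"dp": [0, 0, 0], "rot": [0, 0, 0], "hand": 1},
    {"dp": [0, 0, 0], "rot": [0, 0, 0], "hand": 1},
  ],
)

```text
t: 22.63
position: [633.8, 304.8, 282.8]
ee_rot: [[0.122, 0.993, -0.0], [0.993, -0.122, -0.001], [-0.001, 0.0, -1.0]]
contact_force: [0.2, 0.2, 0.5]
opening: 85.5
```

```bash
python3 go.py 634 322 265 83
python3 - <<'E'
from plant import bot
from h import *
S=cam(bot,"scene");T=cam(bot,"top")
np.save("s14.npy",S,allow_pickle=True);np.save("t14.npy",T,allow_pickle=True)
crop(S,90,90,210,210,"s14.png",5,1.8);crop(T,120,100,220,200,"t14.png",6,1.5)
p=bot.sense()["position"]
print(proj(S,[[p[0],p[1],z] for z in(0,100,177,207,238,p[2]-4)]).round(1).tolist(),proj(T,[[p[0],p[1],207]]).round(1))
E
```

```text
t 22.63 pos [633.8 304.8 282.8] yaw 83.0 open 85.5 F [0.2 0.2 0.5] J [ 21.  25.  50.  -0. 105.  28.]
dp mm in present tool frame [17.1 -1.9 17.8] | in target frame [17.1 -1.9 17.8] | rot deg [0.   0.04 0.  ] dist 24.7
[[167.0, 236.5], [160.4, 202.5], [154.9, 172.9], [152.6, 160.6], [150.1, 147.2], [146.7, 128.6]] [[177.7 146.7]]
```

View pics/s14.png

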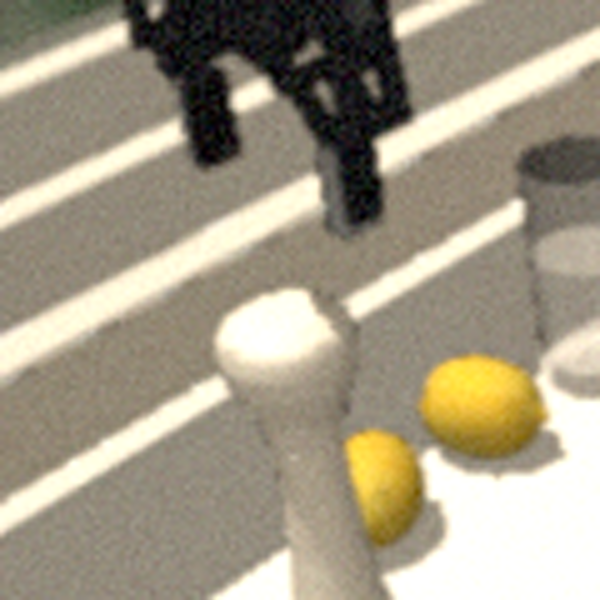

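View pics/t14.png

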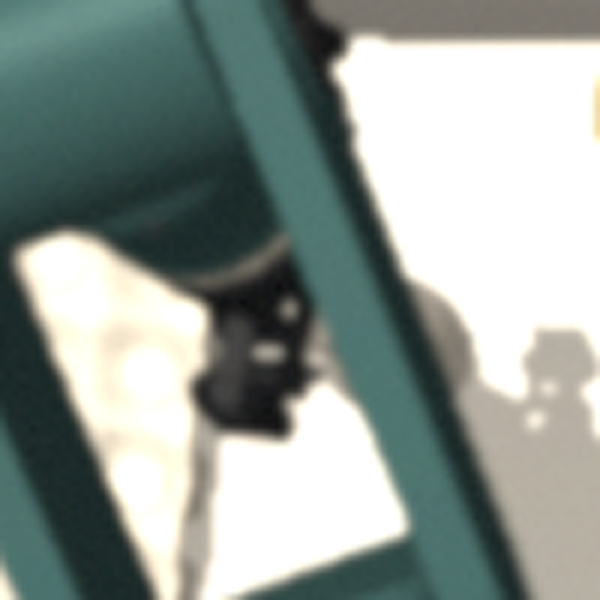

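Run:
```python
from h import *
S=np.load("s14.npy",allow_pickle=True).item();T=np.load("t14.npy",allow_pickle=True).item()
for x,y in((634,318),(634,320),(634,322),(631,322),(637,322)):
    print(x,y,proj(S,[[x,y,207],[x,y,238],[x,y,0]]).round(1).tolist(),proj(T,[[x,y,207]]).round(1))
S0=np.load("s0.npy",allow_pickle=True).item()
crop(S0,140,210,190,260,"mb.png",12,1.6)
```

```text
634 318 [[147.7, 163.4], [145.1, 150.0], [162.8, 239.6]] [[172.2 146.5]]
634 320 [[146.9, 163.9], [144.3, 150.4], [162.2, 240.1]] [[171.4 146.5]]
634 322 [[146.2, 164.3], [143.6, 150.9], [161.6, 240.6]] [[170.6 146.5]]
631 322 [[147.2, 164.8], [144.6, 151.3], [162.5, 241.1]] [[170.5 147.7]]
637 322 [[145.2, 163.9], [142.5, 150.5], [160.7, 240.1]] [[170.6 145.3]]
```

View pics/mb.png

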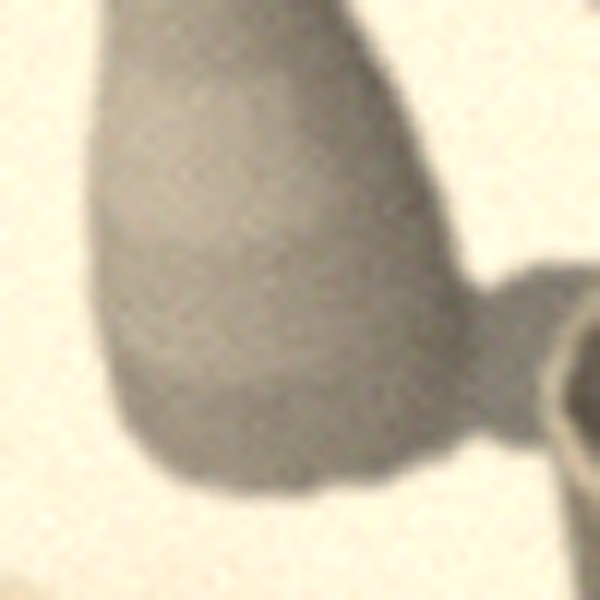

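Request:
carry_out(
  increments=[
    {"dp": [0.009, 0, 0.005], "rot": [0, 0, 0], "hand": 1},
    {"dp": [0.007, -0.002, 0.01], "rot": [0, 0, 0], "hand": 1},
    {"dp": [0, 0, 0.02], "rot": [0, 0, 0], "hand": 1},
    {"dp": [0, 0, 0.02], "rot": [0, 0, 0], "hand": 1},
    {"dp": [0, 0, 0.015], "rot": [0, 0, 0], "hand": 1},
  ],
)

```text
t: 23.15
position: [632.6, 322.7, 209.5]
ee_rot: [[0.12, 0.993, -0.003], [0.993, -0.12, -0.001], [-0.001, -0.003, -1.0]]
contact_force: [0.2, -0.0, -0.8]
opening: 85.5
```

Request:
carry_out(
  increments=[
    {"dp": [0, 0, 0.005], "rot": [0, 0, 0], "hand": 1},
    {"dp": [0, 0, 0], "rot": [0, 0, 0], "hand": 1},
    {"dp": [0, 0, 0], "rot": [0, 0, 0], "hand": 1},
  ],
)

```text
t: 23.4
position: [633.5, 322.5, 207.4]
ee_rot: [[0.12, 0.993, -0.0], [0.993, -0.12, -0.0], [-0.0, -0.0, -1.0]]
contact_force: [0.3, -0.6, 0.3]
opening: 85.1
```

```bash
python3 go.py 634 320.7 207 83
python3 - <<'E'
from plant import bot
from h import *
S=cam(bot,"scene")
crop(S,100,100,200,200,"s15.png",6,1.8)
E
```

```text
t 23.4 pos [633.5 322.5 207.4] yaw 83.08 open 85.1 F [ 0.3 -0.6  0.3] J [22. 27. 57.  0. 97. 29.]
dp mm in present tool frame [-1.7  0.8  0.4] | in target frame [-1.7  0.8  0.4] | rot deg [-0.02  0.01  0.08] dist 1.9
```

View pics/s15.png

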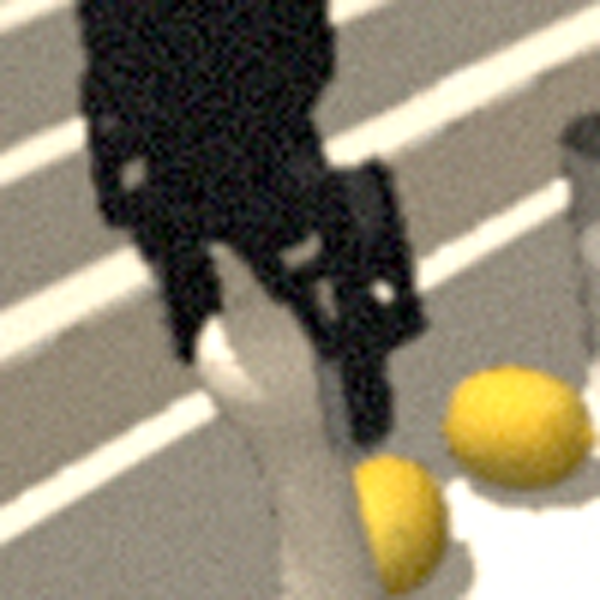

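Looks centred; shift −1.7 mm along tool x and close.

Request:
carry_out(
  increments=[
    {"dp": [-0.0015, 0.0005, 0], "rot": [0, 0, 0], "hand": 0.8},
    {"dp": [0, 0, 0], "rot": [0, 0, 0], "hand": 0.7},
    {"dp": [0, 0, 0], "rot": [0, 0, 0], "hand": 0.6},
    {"dp": [0, 0, 0], "rot": [0, 0, 0], "hand": 0},
    {"dp": [0, 0, 0], "rot": [0, 0, 0], "hand": 0},
  ],
)

```text
t: 23.87
position: [634.5, 320.9, 209.8]
ee_rot: [[0.121, 0.993, 0.003], [0.993, -0.121, 0.001], [0.002, 0.003, -1.0]]
contact_force: [-0.3, -0.4, 6.3]
opening: 53.1
```

Request:
carry_out(
  increments=[
    {"dp": [0, 0, 0], "rot": [0, 0, 0], "hand": 0},
    {"dp": [0, 0, 0], "rot": [0, 0, 0], "hand": 0},
    {"dp": [0, 0, -0.01], "rot": [0, 0, 0], "hand": 0},
    {"dp": [0, 0, -0.015], "rot": [0, 0, 0], "hand": 0},
    {"dp": [0, 0, -0.02], "rot": [0, 0, 0], "hand": 0},
  ],
)

```text
t: 24.28
position: [632.8, 320.2, 249.1]
ee_rot: [[0.121, 0.993, -0.007], [0.993, -0.121, -0.003], [-0.004, -0.007, -1.0]]
contact_force: [1.2, -0.4, -2.3]
opening: 53.0
```

```bash
python3 go.py 488.7 -44.5 260 90
python3 - <<'E'
from plant import bot
from h import *
S=cam(bot,"scene")
crop(S,100,90,220,260,"s16.png",3.5,1.8)
E
```

```text
t 24.28 pos [632.8 320.2 249.1] yaw 83.07 open 53.0 F [ 1.2 -0.4 -2.3] J [ 22.  26.  52.  -0. 102.  29.]
dp mm in present tool frame [-379.5  -99.1   -8.8] | in target frame [-364.7 -144.1  -10.9] | rot deg [-0.4   0.2  -6.93] dist 392.3
```

View pics/s16.png

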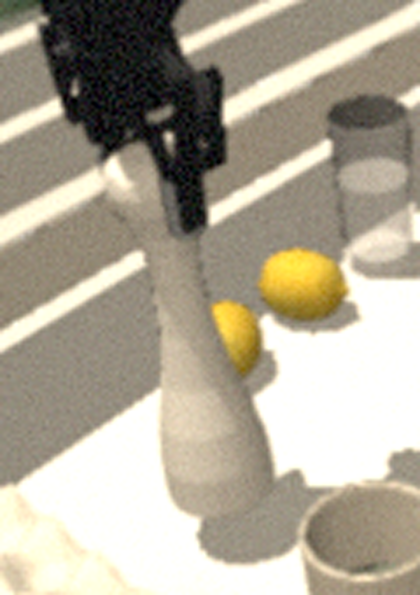

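Request:
carry_out(
  increments=[
    {"dp": [-0.01, -0.0026, -0.006], "rot": [0, 0, 0], "hand": 0},
    {"dp": [-0.02, -0.0052, -0.004], "rot": [0, 0, 0], "hand": 0},
    {"dp": [-0.03, -0.0078, 0], "rot": [0, 0, 0], "hand": 0},
    {"dp": [-0.032, -0.0084, 0], "rot": [0, 0, 0], "hand": 0},
    {"dp": [-0.032, -0.0084, 0], "rot": [0, 0, 0], "hand": 0},
  ],
)

```text
t: 24.75
position: [585.3, 199.8, 260.5]
ee_rot: [[0.12, 0.993, -0.003], [0.993, -0.12, -0.001], [-0.002, -0.003, -1.0]]
contact_force: [0.6, -0.4, -2.5]
opening: 53.3
```

Request:
carry_out(
  increments=[
    {"dp": [-0.032, -0.0084, 0], "rot": [0, 0, 0], "hand": 0},
    {"dp": [-0.032, -0.0084, 0], "rot": [0, 0, 0], "hand": 0},
    {"dp": [-0.032, -0.0084, 0], "rot": [0, 0, 0], "hand": 0},
    {"dp": [-0.032, -0.0084, 0], "rot": [0, 0, 0], "hand": 0},
    {"dp": [-0.032, -0.0084, 0], "rot": [0, 0, 0], "hand": 0},
  ],
)

```text
t: 25.17
position: [523.8, 46.0, 260.9]
ee_rot: [[0.121, 0.993, -0.003], [0.993, -0.121, -0.0], [-0.001, -0.003, -1.0]]
contact_force: [0.5, 0.4, -2.2]
opening: 53.4
```

Request:
carry_out(
  increments=[
    {"dp": [-0.032, -0.0084, 0], "rot": [0, 0, 0], "hand": 0},
    {"dp": [-0.028, -0.0075, 0], "rot": [0, 0, 0], "hand": 0},
    {"dp": [-0.02, -0.005, 0], "rot": [0, 0, 0], "hand": 0},
    {"dp": [-0.01, -0.003, 0], "rot": [0, 0, 0], "hand": 0},
    {"dp": [-0.004, -0.001, 0], "rot": [0, 0, 0], "hand": 0},
  ],
)

```text
t: 25.58
position: [488.4, -44.0, 261.6]
ee_rot: [[0.123, 0.992, -0.002], [0.992, -0.123, 0.0], [-0.0, -0.002, -1.0]]
contact_force: [-0.2, -0.9, -2.8]
opening: 53.4
```

Request:
carry_out(
  increments=[
    {"dp": [0, 0, 0], "rot": [0, 0, 0], "hand": 0},
    {"dp": [0, 0, 0], "rot": [0, 0, 0], "hand": 0},
    {"dp": [0, 0, 0], "rot": [0, 0, 0], "hand": 0},
  ],
)

```text
t: 25.83
position: [490.0, -41.5, 262.3]
ee_rot: [[0.119, 0.993, -0.0], [0.993, -0.119, 0.001], [0.001, -0.0, -1.0]]
contact_force: [1.3, -0.0, -2.5]
opening: 53.2
```

```bash
python3 go.py 488.5 -45.1 220 83
python3 - <<'E'
from plant import bot
from h import *
S=cam(bot,"scene");T=cam(bot,"top")
np.save("s17.npy",S,allow_pickle=True);np.save("t17.npy",T,allow_pickle=True)
crop(S,220,50,380,210,"s17.png",3.7,1.8);crop(T,280,130,430,270,"t17.png",4,1.5)
E
```

```text
t 25.83 pos [490.  -41.5 262.3] yaw 83.16 open 53.2 F [ 1.3 -0.  -2.5] J [-11.  -3.  85.   0.  98.  -5.]
dp mm in present tool frame [-3.8 -1.1 42.3] | in target frame [-3.8 -1.1 42.3] | rot deg [-0.02 -0.04  0.16] dist 42.4
```

View pics/s17.png

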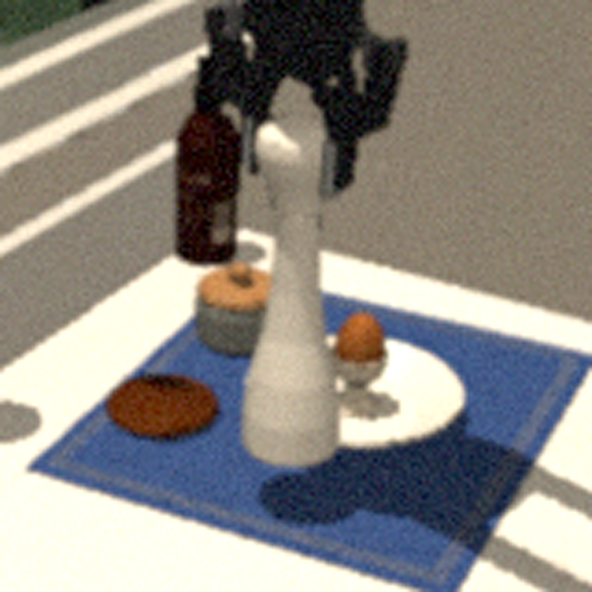

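View pics/t17.png

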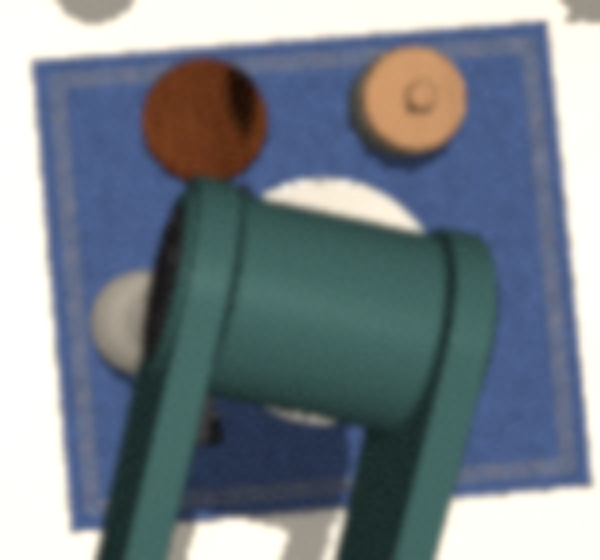

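Request:
carry_out(
  increments=[
    {"dp": [-0.002, -0.001, 0.008], "rot": [0, 0, 0], "hand": 0},
    {"dp": [-0.002, 0, 0.012], "rot": [0, 0, 0], "hand": 0},
    {"dp": [0, 0, 0.012], "rot": [0, 0, 0], "hand": 0},
    {"dp": [0, 0, 0.008], "rot": [0, 0, 0], "hand": 0},
    {"dp": [0, 0, 0.003], "rot": [0, 0, 0], "hand": 0},
  ],
)

```text
t: 26.35
position: [487.0, -46.1, 216.3]
ee_rot: [[0.121, 0.993, -0.005], [0.993, -0.121, 0.001], [0.001, -0.005, -1.0]]
contact_force: [-0.8, -0.5, -2.9]
opening: 53.0
```

Request:
carry_out(
  increments=[
    {"dp": [0, 0, 0.001], "rot": [0, 0, 0], "hand": 0},
    {"dp": [0, 0, 0.001], "rot": [0, 0, 0], "hand": 0},
    {"dp": [0, 0, 0.001], "rot": [0, 0, 0], "hand": 0},
    {"dp": [0, 0, 0], "rot": [0, 0, 0], "hand": 0},
  ],
)

```text
t: 26.68
position: [488.5, -46.5, 217.0]
ee_rot: [[0.121, 0.993, 0.001], [0.993, -0.121, -0.0], [-0.0, 0.001, -1.0]]
contact_force: [0.7, 0.1, -3.1]
opening: 53.3
```

Request:
carry_out(
  increments=[
    {"dp": [0, 0, 0.001], "rot": [0, 0, 0], "hand": 0},
    {"dp": [0, 0, 0.001], "rot": [0, 0, 0], "hand": 0},
    {"dp": [0, 0, 0], "rot": [0, 0, 0], "hand": 0},
  ],
)

```text
t: 26.93
position: [488.3, -46.4, 214.6]
ee_rot: [[0.121, 0.993, 0.0], [0.993, -0.121, -0.0], [-0.0, 0.0, -1.0]]
contact_force: [-0.0, -0.1, -2.8]
opening: 53.2
```

Request:
carry_out(
  increments=[
    {"dp": [0, 0, 0.001], "rot": [0, 0, 0], "hand": 0},
    {"dp": [0, 0, 0.001], "rot": [0, 0, 0], "hand": 0},
    {"dp": [0, 0, 0], "rot": [0, 0, 0], "hand": 0},
  ],
)

```text
t: 27.18
position: [488.4, -46.5, 212.9]
ee_rot: [[0.121, 0.993, 0.001], [0.993, -0.121, -0.0], [-0.0, 0.001, -1.0]]
contact_force: [-0.2, -0.8, -1.5]
opening: 53.2
```

Request:
carry_out(
  increments=[
    {"dp": [0, 0, 0.0005], "rot": [0, 0, 0], "hand": 0},
    {"dp": [0, 0, 0.0005], "rot": [0, 0, 0], "hand": 0},
    {"dp": [0, 0, 0], "rot": [0, 0, 0], "hand": 0},
  ],
)

```text
t: 27.43
position: [488.5, -46.5, 212.8]
ee_rot: [[0.121, 0.993, 0.001], [0.993, -0.121, -0.001], [-0.0, 0.002, -1.0]]
contact_force: [-1.2, 0.3, 5.0]
opening: 53.2
```

Request:
carry_out(
  increments=[
    {"dp": [0, 0, 0.0005], "rot": [0, 0, 0], "hand": 0},
    {"dp": [0, 0, 0.0005], "rot": [0, 0, 0], "hand": 0},
    {"dp": [0, 0, 0], "rot": [0, 0, 0], "hand": 0},
  ],
)

```text
t: 27.68
position: [488.6, -46.6, 212.7]
ee_rot: [[0.121, 0.993, 0.002], [0.993, -0.121, -0.001], [-0.001, 0.003, -1.0]]
contact_force: [-3.3, 0.2, 8.5]
opening: 53.3
```

Request:
carry_out(
  increments=[
    {"dp": [0, 0, -0.001], "rot": [0, 0, 0], "hand": 0},
    {"dp": [0, 0, 0], "rot": [0, 0, 0], "hand": 0.68},
    {"dp": [0, 0, 0], "rot": [0, 0, 0], "hand": 0.8},
    {"dp": [0, 0, 0], "rot": [0, 0, 0], "hand": 1},
    {"dp": [0, 0, 0], "rot": [0, 0, 0], "hand": 1},
  ],
)

```text
t: 28.1
position: [488.2, -46.4, 211.0]
ee_rot: [[0.121, 0.993, -0.001], [0.993, -0.121, 0.0], [0.0, -0.001, -1.0]]
contact_force: [0.4, 0.1, 0.4]
opening: 85.2
```

Request:
carry_out(
  increments=[
    {"dp": [0, 0, -0.01], "rot": [0, 0, 0], "hand": 1},
    {"dp": [0, 0, -0.025], "rot": [0, 0, 0], "hand": 1},
    {"dp": [0, 0, -0.025], "rot": [0, 0, 0], "hand": 1},
    {"dp": [0, 0, -0.02], "rot": [0, 0, 0], "hand": 1},
    {"dp": [0.02, 0, -0.005], "rot": [0, 0, 0], "hand": 1},
  ],
)

```text
t: 28.52
position: [492.0, -28.8, 301.7]
ee_rot: [[0.125, 0.992, 0.008], [0.992, -0.125, -0.003], [-0.002, 0.008, -1.0]]
contact_force: [1.3, 0.4, -0.3]
opening: 85.5
```

```bash
python3 go.py 433 165 120 1
```

```text
t 28.52 pos [492.  -28.8 301.7] yaw 82.84 open 85.5 F [ 1.3  0.4 -0.3] J [-10.  -3.  81.  -0. 102.  -3.]
dp mm in present tool frame [185.4 -84.2 180.6] | in target frame [ -55.6 -194.8  181.7] | rot deg [ 0.48 -0.22 81.84] dist 272.1
```

Request:
carry_out(
  increments=[
    {"dp": [0.035, -0.016, 0], "rot": [0, 0, 0], "hand": 1},
    {"dp": [0.037, -0.017, 0], "rot": [0, 0, 0], "hand": 1},
    {"dp": [0.037, -0.017, 0], "rot": [0, 0, 0], "hand": 1},
    {"dp": [0.037, -0.017, 0], "rot": [0, 0, 0], "hand": 1},
    {"dp": [0.035, -0.016, 0], "rot": [0, 0, 0], "hand": 1},
  ],
)

```text
t: 28.93
position: [429.3, 164.9, 297.5]
ee_rot: [[0.121, 0.993, 0.001], [0.993, -0.121, 0.001], [0.001, 0.001, -1.0]]
contact_force: [1.1, -0.5, -0.7]
opening: 85.2
```

Request:
carry_out(
  increments=[
    {"dp": [0, 0, 0.01], "rot": [0, 0, 6.9], "hand": 1},
    {"dp": [0, 0, 0.01], "rot": [0, 0, 6.9], "hand": 1},
    {"dp": [0, 0, 0.01], "rot": [0, 0, 6.9], "hand": 1},
    {"dp": [0, 0, 0.01], "rot": [0, 0, 6.9], "hand": 0.8},
    {"dp": [0, 0, 0.01], "rot": [0, 0, 6.9], "hand": 0.7},
  ],
)

```text
t: 29.35
position: [430.2, 163.5, 246.9]
ee_rot: [[0.666, 0.746, 0.001], [0.746, -0.666, 0.0], [0.001, 0.001, -1.0]]
contact_force: [0.8, 1.3, -0.5]
opening: 64.2
```

Request:
carry_out(
  increments=[
    {"dp": [0, 0, 0.01], "rot": [0, 0, 6.9], "hand": 0.7},
    {"dp": [0, 0, 0.015], "rot": [0, 0, 6.9], "hand": 0.7},
    {"dp": [0, 0, 0.02], "rot": [0, 0, 6.9], "hand": 0.7},
    {"dp": [0, 0, 0.02], "rot": [0, 0, 6.9], "hand": 0.7},
    {"dp": [0, 0, 0.02], "rot": [0, 0, 6.9], "hand": 0.7},
  ],
)

```text
t: 29.77
position: [430.6, 163.3, 161.6]
ee_rot: [[0.971, 0.237, 0.002], [0.237, -0.971, 0.0], [0.002, 0.0, -1.0]]
contact_force: [0.3, 0.3, -0.6]
opening: 59.9
```

Request:
carry_out(
  increments=[
    {"dp": [0, 0, 0.02], "rot": [0, 0, 6.9], "hand": 0.65},
    {"dp": [0, 0, 0.015], "rot": [0, 0, 5.9], "hand": 0.65},
    {"dp": [0, 0, 0.01], "rot": [0, 0, 0], "hand": 0.65},
    {"dp": [0, 0, 0], "rot": [0, 0, 0], "hand": 0.65},
    {"dp": [0, 0, 0], "rot": [0, 0, 0], "hand": 0.65},
  ],
)

```text
t: 30.18
position: [430.3, 163.2, 116.9]
ee_rot: [[1.0, 0.024, -0.0], [0.024, -1.0, -0.0], [-0.0, 0.0, -1.0]]
contact_force: [0.1, 0.4, 0.1]
opening: 55.6
```

```bash
python3 go.py 433 165 80 1
python3 - <<'E'
from plant import bot
from h import *
S=cam(bot,"scene");T=cam(bot,"top")
np.save("s18.npy",S,allow_pickle=True);np.save("t18.npy",T,allow_pickle=True)
crop(S,220,180,340,270,"s18.png",6,1.6);crop(T,200,170,280,280,"t18.png",5,1.2)
crop(S,220,50,390,220,"s19.png",3.5,1.6);crop(T,280,130,440,270,"t19.png",4,1.5)
E
```

```text
t 30.18 pos [430.3 163.2 116.9] yaw 1.4 open 55.6 F [0.1 0.4 0.1] J [ 14.  -3. 102.  -0.  81. 102.]
dp mm in present tool frame [ 2.7 -1.8 36.9] | in target frame [ 2.7 -1.8 36.9] | rot deg [0.  0.  0.4] dist 37.0
```

View pics/s18.png

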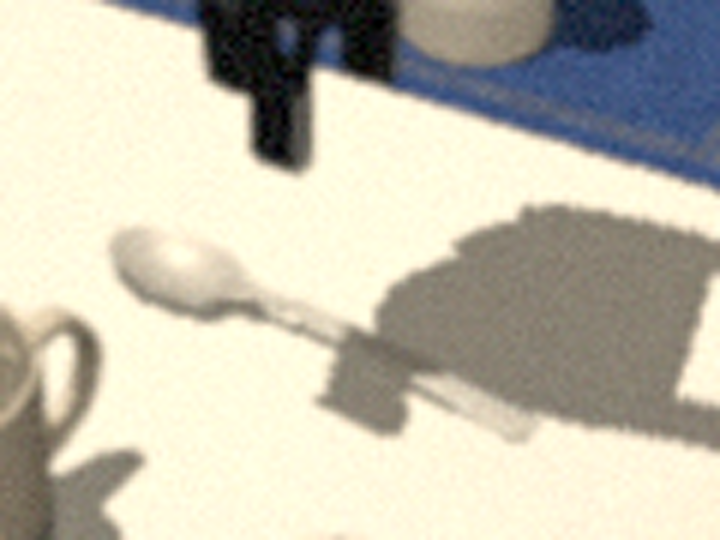

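View pics/t18.png

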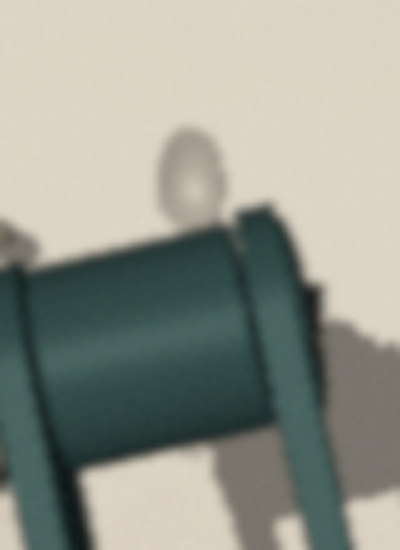

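View pics/t19.png

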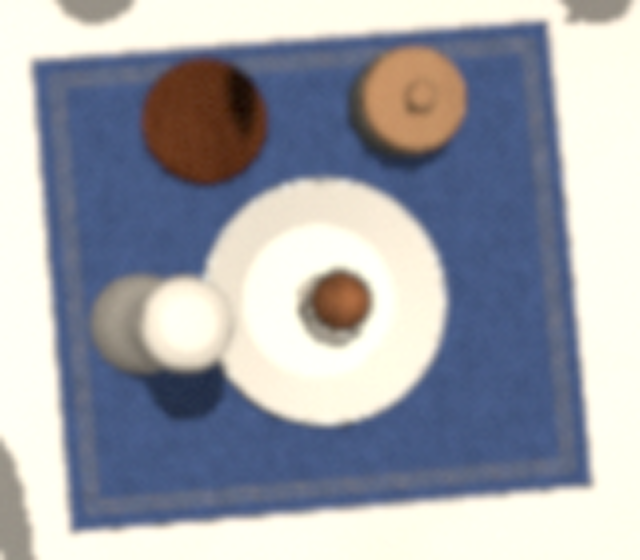

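View pics/s19.png

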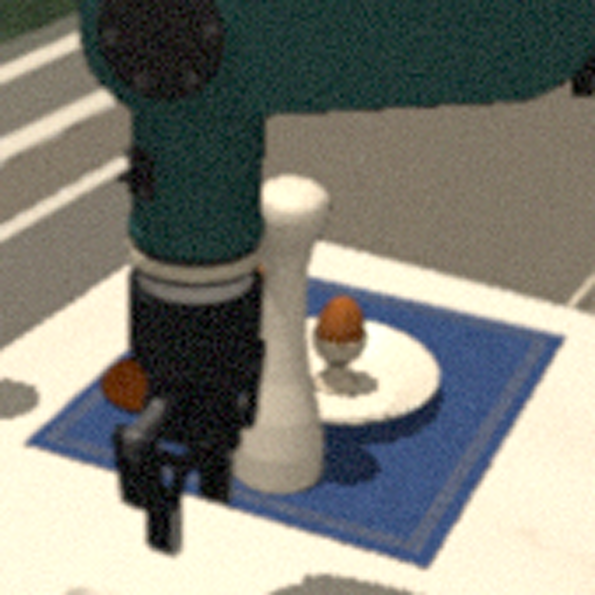

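Request:
carry_out(
  increments=[
    {"dp": [0.001, -0.0013, 0.025], "rot": [0, 0, 0.4], "hand": 0.65},
    {"dp": [0.001, -0.0013, 0.03], "rot": [0, 0, 0], "hand": 0.65},
    {"dp": [0, 0, 0.02], "rot": [0, 0, 0], "hand": 0.65},
    {"dp": [0, 0, 0.01], "rot": [0, 0, 0], "hand": 0.65},
    {"dp": [0, 0, 0], "rot": [0, 0, 0], "hand": 0.65},
  ],
)

```text
t: 30.7
position: [430.9, 165.5, 30.1]
ee_rot: [[1.0, 0.016, -0.003], [0.016, -1.0, -0.001], [-0.003, 0.001, -1.0]]
contact_force: [-1.3, 0.1, 0.3]
opening: 55.5
```

Request:
carry_out(
  increments=[
    {"dp": [0, 0, 0.005], "rot": [0, 0, 0], "hand": 0.65},
    {"dp": [0, 0, 0.003], "rot": [0, 0, 0], "hand": 0.65},
    {"dp": [0, 0, 0], "rot": [0, 0, 0], "hand": 0.65},
  ],
)

```text
t: 30.95
position: [432.9, 165.9, 24.5]
ee_rot: [[1.0, 0.015, 0.002], [0.015, -1.0, 0.0], [0.002, -0.0, -1.0]]
contact_force: [0.4, -0.0, 0.1]
opening: 55.3
```

```bash
python3 go.py 432.5 165.8 19 1
python3 - <<'E'
from plant import bot
from h import *
S=cam(bot,"scene")
crop(S,220,180,340,270,"s20.png",6,1.6)
E
```

```text
t 30.95 pos [432.9 165.9  24.5] yaw 0.88 open 55.3 F [ 0.4 -0.   0.1] J [ 14.   3. 107.  -0.  69. 103.]
dp mm in present tool frame [-0.4  0.1  5.5] | in target frame [-0.4  0.1  5.5] | rot deg [-0.02 -0.11 -0.12] dist 5.5
```

View pics/s20.png

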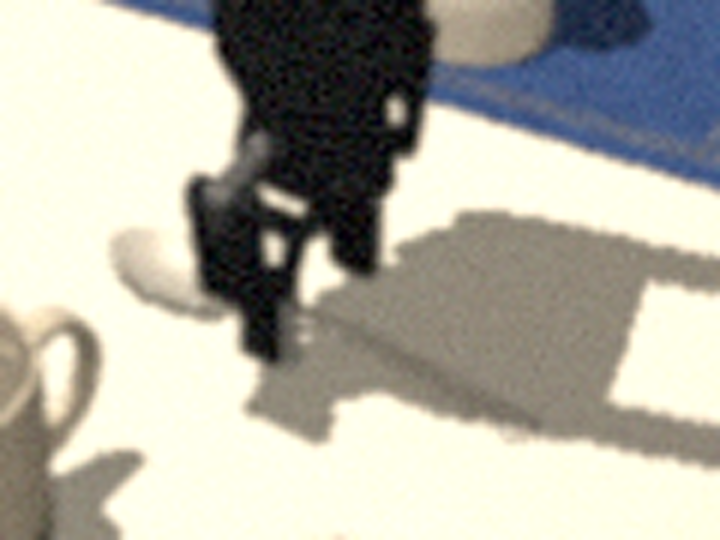

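Request:
carry_out(
  increments=[
    {"dp": [0, 0, 0.004], "rot": [0, 0, 0], "hand": 0.65},
    {"dp": [0, 0, 0.0025], "rot": [0, 0, 0], "hand": 0.65},
    {"dp": [0, 0, 0], "rot": [0, 0, 0], "hand": 0.55},
    {"dp": [0, 0, 0], "rot": [0, 0, 0], "hand": 0.45},
    {"dp": [0, 0, 0], "rot": [0, 0, 0], "hand": 0.35},
  ],
)

```text
t: 31.42
position: [432.1, 165.8, 17.1]
ee_rot: [[1.0, 0.015, 0.0], [0.015, -1.0, 0.0], [0.0, -0.0, -1.0]]
contact_force: [0.3, 0.3, 0.9]
opening: 29.9
```

Request:
carry_out(
  increments=[
    {"dp": [0, 0, 0], "rot": [0, 0, 0], "hand": 0.2},
    {"dp": [0, 0, 0], "rot": [0, 0, 0], "hand": 0},
    {"dp": [0, 0, 0], "rot": [0, 0, 0], "hand": 0},
    {"dp": [0, 0, 0], "rot": [0, 0, 0], "hand": 0},
    {"dp": [0, 0, 0], "rot": [0, 0, 0], "hand": 0},
  ],
)

```text
t: 31.83
position: [432.3, 165.9, 17.6]
ee_rot: [[1.0, 0.015, 0.001], [0.015, -1.0, 0.0], [0.001, -0.0, -1.0]]
contact_force: [-1.5, 0.5, 5.9]
opening: 25.7
```

Request:
carry_out(
  increments=[
    {"dp": [0, 0, -0.01], "rot": [0, 0, 0], "hand": 0},
    {"dp": [0, 0, -0.02], "rot": [0, 0, 0], "hand": 0},
    {"dp": [0, 0, -0.03], "rot": [0, 0, 0], "hand": 0},
    {"dp": [0, 0, -0.02], "rot": [0, 0, 0], "hand": 0},
    {"dp": [0, 0, 0], "rot": [0, 0, 0], "hand": 0},
  ],
)

```text
t: 32.25
position: [435.4, 166.5, 102.3]
ee_rot: [[1.0, 0.015, 0.01], [0.015, -1.0, 0.002], [0.01, -0.002, -1.0]]
contact_force: [0.7, 0.6, -0.1]
opening: 25.1
```

```bash
python3 go.py 432.5 165.8 19 1
python3 - <<'E'
from plant import bot
from h import *
S=cam(bot,"scene")
crop(S,220,160,340,270,"s21.png",5,1.6)
E
```

```text
t 32.25 pos [435.4 166.5 102.3] yaw 0.87 open 25.1 F [ 0.7  0.6 -0.1] J [ 14.  -2. 102.  -0.  79. 103.]
dp mm in present tool frame [-3.7  0.8 83.3] | in target frame [-2.9  0.6 83.3] | rot deg [-0.11 -0.58 -0.13] dist 83.4
```

View pics/s21.png

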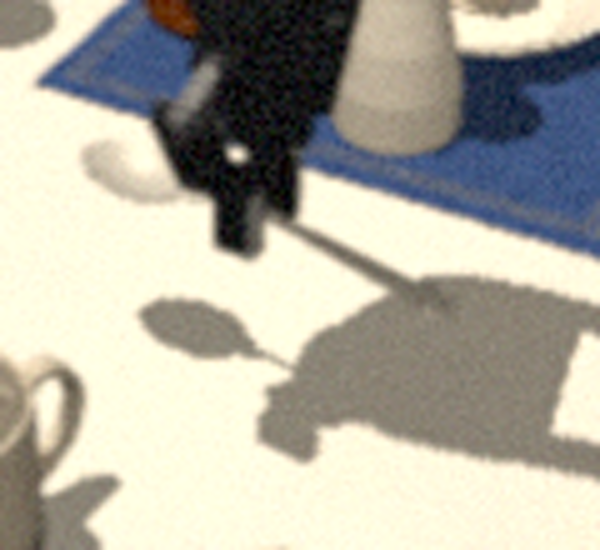

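Request:
carry_out(
  increments=[
    {"dp": [0, 0, -0.03], "rot": [0, 0, 0], "hand": 0},
    {"dp": [0, 0, -0.04], "rot": [0, 0, 0], "hand": 0},
    {"dp": [0, 0, -0.04], "rot": [0, 0, 0], "hand": 0},
    {"dp": [0, 0, -0.04], "rot": [0, 0, 0], "hand": 0},
    {"dp": [0, 0, -0.035], "rot": [0, 0, 0], "hand": 0},
  ],
)

```text
t: 32.72
position: [431.7, 165.6, 283.0]
ee_rot: [[1.0, 0.015, -0.001], [0.015, -1.0, -0.001], [-0.001, 0.001, -1.0]]
contact_force: [0.6, -0.3, -0.8]
opening: 25.5
```

Request:
carry_out(
  increments=[
    {"dp": [0, 0, -0.015], "rot": [0, 0, 0], "hand": 0},
    {"dp": [0.002, 0.015, 0], "rot": [0, 0, 0], "hand": 0},
    {"dp": [0.004, 0.025, 0], "rot": [0, 0, 0], "hand": 0},
    {"dp": [0.006, 0.037, 0], "rot": [0, 0, 0], "hand": 0},
    {"dp": [0.006, 0.037, 0], "rot": [0, 0, 0], "hand": 0},
  ],
)

```text
t: 33.13
position: [451.4, 51.3, 295.4]
ee_rot: [[1.0, 0.018, -0.003], [0.018, -1.0, -0.0], [-0.003, 0.0, -1.0]]
contact_force: [0.6, -0.1, -0.2]
opening: 25.7
```

```bash
python3 go.py 513.5 -321 280 5.2
```

```text
t 33.13 pos [451.4  51.3 295.4] yaw 1.01 open 25.7 F [ 0.6 -0.1 -0.2] J [ -1.  -7.  85.  -0. 102.  88.]
dp mm in present tool frame [ 55.6 373.4  15.3] | in target frame [ 28.1 376.4  15.4] | rot deg [ 0.    0.15 -4.19] dist 377.8
```

Request:
carry_out(
  increments=[
    {"dp": [0.006, 0.037, 0], "rot": [0, 0, 0], "hand": 0},
    {"dp": [0.006, 0.037, 0], "rot": [0, 0, 0], "hand": 0},
    {"dp": [0.006, 0.037, 0], "rot": [0, 0, 0], "hand": 0},
    {"dp": [0.006, 0.037, 0], "rot": [0, 0, 0], "hand": 0},
    {"dp": [0.006, 0.037, 0], "rot": [0, 0, 0], "hand": 0},
  ],
)

```text
t: 33.55
position: [484.1, -134.3, 295.1]
ee_rot: [[1.0, 0.015, -0.003], [0.015, -1.0, 0.001], [-0.003, -0.001, -1.0]]
contact_force: [0.7, 0.4, 0.2]
opening: 25.5
```

Request:
carry_out(
  increments=[
    {"dp": [0.006, 0.037, 0], "rot": [0, 0, 0], "hand": 0},
    {"dp": [0.006, 0.037, 0], "rot": [0, 0, -1], "hand": 0},
    {"dp": [0.005, 0.035, 0], "rot": [0, 0, -1], "hand": 0},
    {"dp": [0.004, 0.03, 0], "rot": [0, 0, -1], "hand": 0},
    {"dp": [0.003, 0.015, 0], "rot": [0, 0, -1.2], "hand": 0},
  ],
)

```text
t: 33.97
position: [512.7, -289.3, 293.8]
ee_rot: [[0.996, 0.086, -0.004], [0.086, -0.996, 0.001], [-0.004, -0.001, -1.0]]
contact_force: [-0.4, 0.9, -0.3]
opening: 25.5
```

Request:
carry_out(
  increments=[
    {"dp": [0, 0.008, 0], "rot": [0, 0, 0], "hand": 0},
    {"dp": [0, 0, 0], "rot": [0, 0, 0], "hand": 0},
    {"dp": [0, 0, 0], "rot": [0, 0, 0], "hand": 0},
  ],
)

```text
t: 34.22
position: [513.8, -293.0, 295.8]
ee_rot: [[0.996, 0.088, -0.002], [0.088, -0.996, 0.002], [-0.002, -0.002, -1.0]]
contact_force: [0.4, 0.4, -0.0]
opening: 25.5
```

```bash
python3 go.py 513.5 -321 80 5.2
```

```text
t 34.22 pos [ 513.8 -293.   295.8] yaw 5.05 open 25.5 F [ 0.4  0.4 -0. ] J [-35.  10.  67.   0. 103.  50.]
dp mm in present tool frame [ -2.4  28.4 215.8] | in target frame [ -2.9  27.9 215.8] | rot deg [-0.12  0.1  -0.15] dist 217.6
```

Request:
carry_out(
  increments=[
    {"dp": [-0.0012, 0.014, 0.01], "rot": [0, 0, 0], "hand": 0},
    {"dp": [-0.0012, 0.014, 0.025], "rot": [0, 0, 0], "hand": 0},
    {"dp": [0, 0, 0.04], "rot": [0, 0, 0], "hand": 0},
    {"dp": [0, 0, 0.04], "rot": [0, 0, 0], "hand": 0},
    {"dp": [0, 0, 0.04], "rot": [0, 0, 0], "hand": 0},
  ],
)

```text
t: 34.63
position: [514.1, -321.2, 140.7]
ee_rot: [[0.996, 0.089, 0.001], [0.089, -0.996, -0.001], [0.001, 0.001, -1.0]]
contact_force: [0.8, -1.2, -0.6]
opening: 25.4
```

Request:
carry_out(
  increments=[
    {"dp": [0, 0, 0.035], "rot": [0, 0, 0], "hand": 0},
    {"dp": [0, 0, 0.02], "rot": [0, 0, 0], "hand": 0},
    {"dp": [0, 0, 0.01], "rot": [0, 0, 0], "hand": 0},
    {"dp": [0, 0, 0], "rot": [0, 0, 0], "hand": 0},
    {"dp": [0, 0, 0], "rot": [0, 0, 0], "hand": 0},
  ],
)

```text
t: 35.05
position: [514.6, -321.6, 77.8]
ee_rot: [[0.996, 0.089, 0.001], [0.089, -0.996, -0.001], [0.001, 0.001, -1.0]]
contact_force: [-0.0, 0.1, -0.1]
opening: 25.4
```

```bash
python3 go.py 513.5 -321 30 5.2
python3 - <<'E'
from plant import bot
from h import *
S=cam(bot,"scene");T=cam(bot,"top")
crop(S,290,80,410,180,"s22.png",6,1.6);crop(T,340,130,460,270,"t22.png",4,1.5)
E
```

```text
t 35.05 pos [ 514.6 -321.6   77.8] yaw 5.11 open 25.4 F [-0.   0.1 -0.1] J [-37.  17.  84.  -0.  79.  48.]
dp mm in present tool frame [-1.1 -0.7 47.8] | in target frame [-1.  -0.7 47.8] | rot deg [ 0.05 -0.04 -0.09] dist 47.8
```

View pics/s22.png

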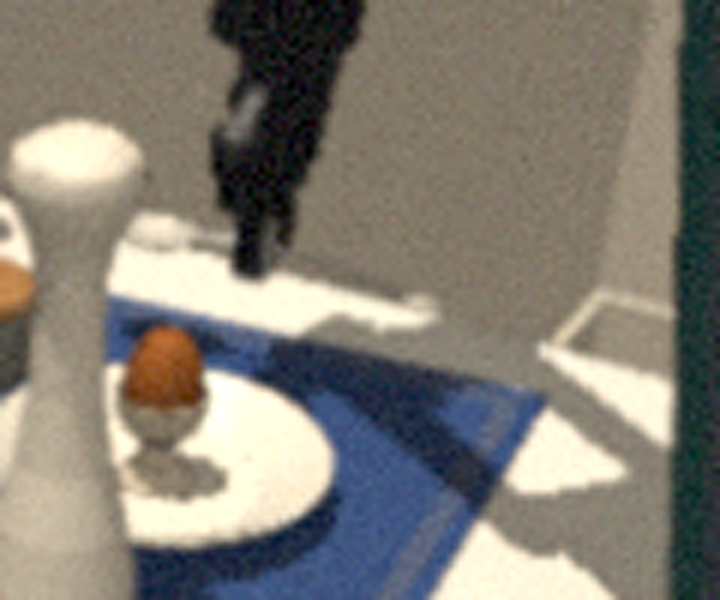

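View pics/t22.png

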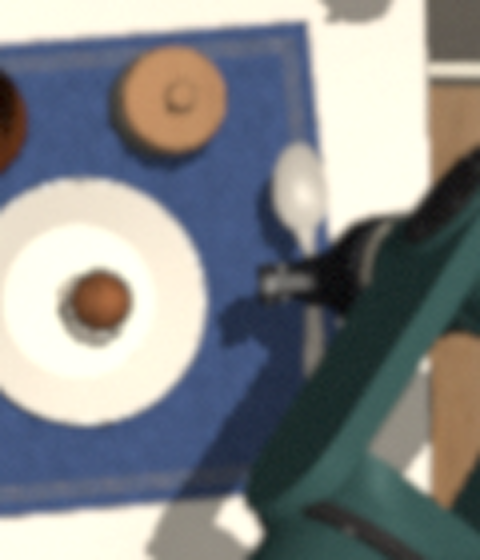

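Request:
carry_out(
  increments=[
    {"dp": [-0.0005, 0, 0.012], "rot": [0, 0, 0], "hand": 0},
    {"dp": [0, 0, 0.015], "rot": [0, 0, 0], "hand": 0},
    {"dp": [0, 0, 0.012], "rot": [0, 0, 0], "hand": 0},
    {"dp": [0, 0, 0.008], "rot": [0, 0, 0], "hand": 0},
    {"dp": [0, 0, 0.002], "rot": [0, 0, 0], "hand": 0},
  ],
)

```text
t: 35.57
position: [512.7, -321.0, 25.9]
ee_rot: [[0.996, 0.088, -0.003], [0.088, -0.996, 0.002], [-0.003, -0.002, -1.0]]
contact_force: [0.2, 0.4, -0.6]
opening: 25.2
```

Request:
carry_out(
  increments=[
    {"dp": [0, 0, 0.001], "rot": [0, 0, 0], "hand": 0},
    {"dp": [0, 0, 0.001], "rot": [0, 0, 0], "hand": 0},
    {"dp": [0, 0, 0.001], "rot": [0, 0, 0], "hand": 0},
    {"dp": [0, 0, 0], "rot": [0, 0, 0], "hand": 0},
  ],
)

```text
t: 35.9
position: [514.1, -322.0, 25.7]
ee_rot: [[0.996, 0.088, 0.001], [0.088, -0.996, -0.001], [0.001, 0.001, -1.0]]
contact_force: [0.2, -0.5, 0.0]
opening: 25.5
```

Request:
carry_out(
  increments=[
    {"dp": [0, 0, 0.001], "rot": [0, 0, 0], "hand": 0},
    {"dp": [0, 0, 0.001], "rot": [0, 0, 0], "hand": 0},
    {"dp": [0, 0, 0], "rot": [0, 0, 0], "hand": 0},
  ],
)

```text
t: 36.15
position: [513.7, -321.7, 23.1]
ee_rot: [[0.996, 0.088, 0.0], [0.088, -0.996, -0.0], [0.0, 0.0, -1.0]]
contact_force: [1.1, -0.2, -0.2]
opening: 25.6
```

```bash
python3 go.py 513.5 -321 20 5.2
```

```text
t 36.15 pos [ 513.7 -321.7   23.1] yaw 5.07 open 25.6 F [ 1.1 -0.2 -0.2] J [-37.  20.  87.  -0.  73.  48.]
dp mm in present tool frame [-0.1 -0.8  3.1] | in target frame [-0.1 -0.8  3.1] | rot deg [ 0.01 -0.01 -0.13] dist 3.2
```

Request:
carry_out(
  increments=[
    {"dp": [0, 0, 0.001], "rot": [0, 0, 0], "hand": 0},
    {"dp": [0, 0, 0.0005], "rot": [0, 0, 0], "hand": 0},
    {"dp": [0, 0, 0], "rot": [0, 0, 0], "hand": 0},
  ],
)

```text
t: 36.4
position: [513.6, -321.7, 21.4]
ee_rot: [[0.996, 0.088, -0.0], [0.088, -0.996, 0.0], [-0.0, -0.0, -1.0]]
contact_force: [-0.4, 0.1, -1.3]
opening: 25.8
```

Request:
carry_out(
  increments=[
    {"dp": [0, 0, 0.0005], "rot": [0, 0, 0], "hand": 0},
    {"dp": [0, 0, 0.0005], "rot": [0, 0, 0], "hand": 0},
    {"dp": [0, 0, 0], "rot": [0, 0, 0], "hand": 0},
  ],
)

```text
t: 36.65
position: [513.8, -321.8, 20.7]
ee_rot: [[0.996, 0.088, 0.0], [0.088, -0.996, -0.0], [0.0, 0.0, -1.0]]
contact_force: [-0.8, 1.0, 0.2]
opening: 25.6
```

Request:
carry_out(
  increments=[
    {"dp": [0, 0, 0.0005], "rot": [0, 0, 0], "hand": 0},
    {"dp": [0, 0, 0.0005], "rot": [0, 0, 0], "hand": 0},
    {"dp": [0, 0, 0], "rot": [0, 0, 0], "hand": 0},
  ],
)

```text
t: 36.9
position: [513.7, -321.8, 20.6]
ee_rot: [[0.996, 0.088, 0.0], [0.088, -0.996, -0.0], [0.0, 0.0, -1.0]]
contact_force: [-1.6, 2.4, 4.8]
opening: 25.4
```

Request:
carry_out(
  increments=[
    {"dp": [0, 0, -0.0005], "rot": [0, 0, 0], "hand": 0.4},
    {"dp": [0, 0, 0], "rot": [0, 0, 0], "hand": 0.5},
    {"dp": [0, 0, 0], "rot": [0, 0, 0], "hand": 0.6},
    {"dp": [0, 0, 0], "rot": [0, 0, 0], "hand": 0.6},
    {"dp": [0, 0, 0], "rot": [0, 0, 0], "hand": 0.6},
  ],
)

```text
t: 37.32
position: [513.6, -321.7, 19.8]
ee_rot: [[0.996, 0.088, -0.0], [0.088, -0.996, 0.0], [-0.0, -0.0, -1.0]]
contact_force: [0.0, -0.7, 0.2]
opening: 51.2
```

Request:
carry_out(
  increments=[
    {"dp": [0, 0, -0.01], "rot": [0, 0, 0], "hand": 0.6},
    {"dp": [0, 0, -0.03], "rot": [0, 0, 0], "hand": 0.6},
    {"dp": [0, 0, -0.035], "rot": [0, 0, 0], "hand": 1},
    {"dp": [0, 0, -0.04], "rot": [0, 0, 0], "hand": 1},
    {"dp": [0, 0, -0.04], "rot": [0, 0, 0], "hand": 1},
  ],
)

```text
t: 37.73
position: [513.2, -321.4, 176.9]
ee_rot: [[0.996, 0.088, -0.001], [0.088, -0.996, 0.0], [-0.001, -0.001, -1.0]]
contact_force: [1.0, -0.5, 0.8]
opening: 84.2
```

Request:
carry_out(
  increments=[
    {"dp": [0, 0, -0.04], "rot": [0, 0, 0], "hand": 1},
    {"dp": [0, 0, -0.04], "rot": [0, 0, 0], "hand": 1},
    {"dp": [0, 0, -0.03], "rot": [0, 0, 0], "hand": 1},
    {"dp": [-0.005, -0.025, -0.02], "rot": [0, 0, 0], "hand": 1},
    {"dp": [-0.005, -0.036, 0], "rot": [0, 0, 0], "hand": 1},
  ],
)

```text
t: 38.15
position: [499.5, -264.3, 311.9]
ee_rot: [[0.996, 0.085, 0.01], [0.085, -0.996, -0.007], [0.009, 0.008, -1.0]]
contact_force: [0.0, 0.2, 1.8]
opening: 85.5
```

```bash
python3 go.py 468 276 290 78
python3 - <<'E'
from plant import bot
from h import *
S=cam(bot,"scene");T=cam(bot,"top")
crop(S,290,80,410,180,"s23.png",6,1.6);crop(T,280,130,440,270,"t23.png",4,1.5)
E
```

```text
t 38.15 pos [ 499.5 -264.3  311.9] yaw 4.86 open 85.5 F [0.  0.2 1.8] J [-34.   6.  70.  -0. 103.  52.]
dp mm in present tool frame [  14.2 -541.1   17.6] | in target frame [ 521.9 -143.1   21.9] | rot deg [  0.72  -0.14 -73.14] dist 541.6
```

View pics/s23.png

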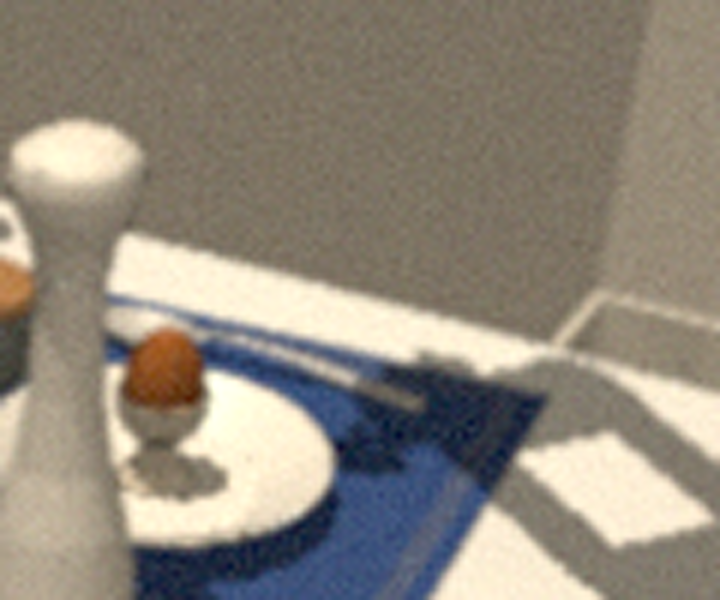

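View pics/t23.png

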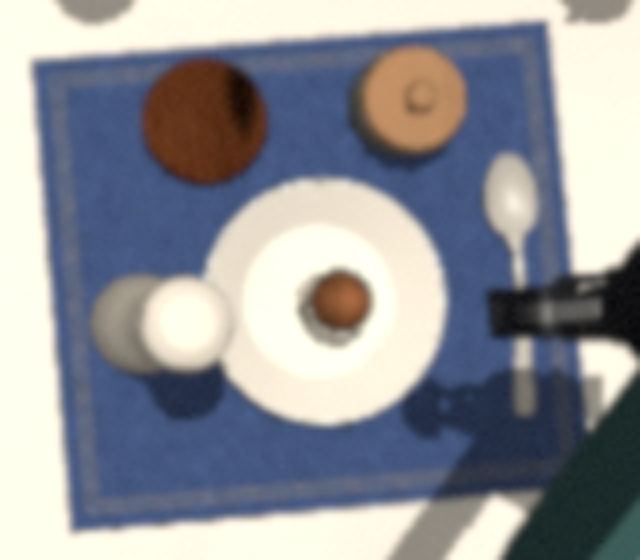

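Request:
carry_out(
  increments=[
    {"dp": [0.001, -0.038, 0], "rot": [0, 0, 0], "hand": 1},
    {"dp": [0.001, -0.039, 0], "rot": [0, 0, 0], "hand": 1},
    {"dp": [0.001, -0.039, 0], "rot": [0, 0, 0], "hand": 1},
    {"dp": [0.001, -0.039, 0], "rot": [0, 0, 0], "hand": 1},
    {"dp": [0.001, -0.039, 0], "rot": [0, 0, 0], "hand": 1},
  ],
)

```text
t: 38.67
position: [485.6, -66.8, 305.2]
ee_rot: [[0.996, 0.088, 0.0], [0.088, -0.996, -0.0], [0.0, 0.0, -1.0]]
contact_force: [1.1, 0.1, -0.5]
opening: 85.3
```

Request:
carry_out(
  increments=[
    {"dp": [0.001, -0.039, 0], "rot": [0, 0, 0], "hand": 1},
    {"dp": [0.001, -0.039, 0], "rot": [0, 0, 0], "hand": 1},
    {"dp": [0.001, -0.039, 0], "rot": [0, 0, 0], "hand": 1},
    {"dp": [0.001, -0.039, 0], "rot": [0, 0, 0], "hand": 1},
    {"dp": [0.001, -0.039, 0], "rot": [0, 0, 0], "hand": 1},
  ],
)

```text
t: 39.08
position: [473.4, 128.1, 305.4]
ee_rot: [[0.996, 0.088, 0.001], [0.088, -0.996, -0.0], [0.001, 0.0, -1.0]]
contact_force: [0.8, 0.5, 0.6]
opening: 85.1
```

Request:
carry_out(
  increments=[
    {"dp": [0.001, -0.039, 0], "rot": [0, 0, 0], "hand": 1},
    {"dp": [0.001, -0.039, 0], "rot": [0, 0, 0], "hand": 1},
    {"dp": [0.001, -0.035, 0], "rot": [0, 0, 0], "hand": 1},
    {"dp": [0, -0.02, 0], "rot": [0, 0, -5], "hand": 1},
    {"dp": [0, 0, 0], "rot": [0, 0, -6.9], "hand": 1},
  ],
)

```text
t: 39.5
position: [464.3, 263.1, 304.5]
ee_rot: [[0.953, 0.302, -0.001], [0.302, -0.953, 0.001], [-0.001, -0.002, -1.0]]
contact_force: [-0.1, -0.5, -0.4]
opening: 85.2
```

Request:
carry_out(
  increments=[
    {"dp": [0, 0, 0.01], "rot": [0, 0, -6.9], "hand": 1},
    {"dp": [0, 0, 0.01], "rot": [0, 0, -6.9], "hand": 1},
    {"dp": [0, 0, 0.01], "rot": [0, 0, -6.9], "hand": 1},
    {"dp": [0, 0, 0.01], "rot": [0, 0, -6.9], "hand": 1},
    {"dp": [0, 0, 0.01], "rot": [0, 0, -6.9], "hand": 1},
  ],
)

```text
t: 39.92
position: [465.2, 259.1, 254.6]
ee_rot: [[0.618, 0.786, 0.0], [0.786, -0.618, -0.0], [-0.0, 0.0, -1.0]]
contact_force: [0.2, 0.2, 0.7]
opening: 85.5
```

Request:
carry_out(
  increments=[
    {"dp": [0, 0, 0.01], "rot": [0, 0, -6.9], "hand": 1},
    {"dp": [0, 0, 0.015], "rot": [0, 0, -6.9], "hand": 1},
    {"dp": [0, 0, 0.02], "rot": [0, 0, -6.9], "hand": 1},
    {"dp": [0, 0, 0.015], "rot": [0, 0, -6], "hand": 1},
    {"dp": [0, 0, 0], "rot": [0, 0, 0], "hand": 1},
  ],
)

```text
t: 40.33
position: [463.4, 258.2, 191.0]
ee_rot: [[0.203, 0.979, -0.007], [0.979, -0.204, -0.003], [-0.005, -0.006, -1.0]]
contact_force: [0.3, -0.8, -0.7]
opening: 85.4
```

```bash
python3 go.py 467.9 272.6 130 77.8
cat > v.py <<'E'
import sys
from plant import bot
from h import *
S=cam(bot,"scene");T=cam(bot,"top")
np.save("sv.npy",S,allow_pickle=True);np.save("tv.npy",T,allow_pickle=True)
crop(S,0,0,512,384,"sv.png",1.5,1.5);crop(T,0,0,512,384,"tv.png",1.5,1.5)
E
python3 v.py
```

```text
t 40.33 pos [463.4 258.2 191. ] yaw 78.26 open 85.4 F [ 0.3 -0.8 -0.7] J [23.  4. 86. -0. 90. 35.]
dp mm in present tool frame [15.3  1.8 60.9] | in target frame [15.   1.3 61. ] | rot deg [-0.35  0.27  0.46] dist 62.8
```

View pics/sv.png

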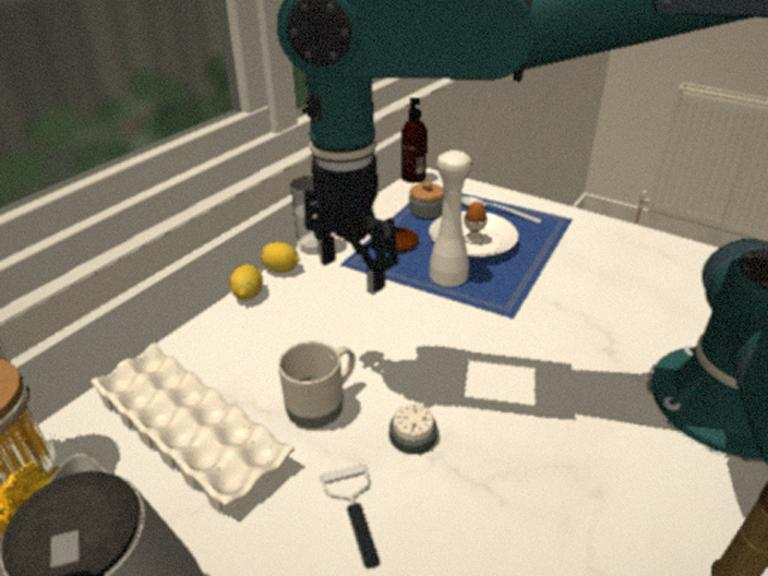

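Check the spoon and mill in the clear top view now, and then approach the mug.

Run:
```python
from h import *
T=np.load("tv.npy",allow_pickle=True).item()
crop(T,280,130,440,270,"tv1.png",5,1.3)
# spoon mask: non-blue in right strip of mat
w=(396,160,424,240);im=T["bgr"][w[1]:w[3],w[0]:w[2]].astype(int);b,g,r=im[...,0],im[...,1],im[...,2]
m=((b<r*1.35)).astype(np.uint8)
n,l,st,ce=cv2.connectedComponentsWithStats(m,connectivity=8)
for i in range(1,n): print(st[i],ce[i])
for i in range(1,n):
    if st[i][3]>40 and st[i][2]<20:
        ys,xs=np.where(l==i);P=plane(T,np.c_[xs+w[0],ys+w[1]],9)[:,:2]
        mu=P.mean(0);v=np.linalg.svd(P-mu)[2][0];print("spoon yaw",np.degrees(np.arctan(v[1]/v[0])),P[:,0].min(),P[:,0].max(),"mid",(P[:,0].min()+P[:,0].max())/2)
        # symmetric-part: midline by rows
        ms=[((xs[ys==y].min()+xs[ys==y].max())/2+w[0],y+w[1]) for y in range(ys.min()+2,ys.max()-1)]
        Q=plane(T,ms,9)[:,:2];a=np.polyfit(Q[:,0],Q[:,1],1);print("midline",np.degrees(np.arctan(a[0])),"y at mid",np.polyval(a,(P[:,0].min()+P[:,0].max())/2))
```

```text
[17  0  2  5  8] [17.625  1.625]
[ 22   0   6  53 162] [25.62962963 18.90740741]
[  4   7  17  68 559] [13.09838998 33.9588551 ]
[20 28  2  4  7] [20.42857143 29.28571429]
[21 34  1  1  1] [21. 34.]
[21 36  4 17 32] [21.90625 44.65625]
[23 55  1  1  1] [23. 55.]
[22 57  3  5 12] [23.25       59.08333333]
[23 64  3  4  5] [24.  65.4]
[23 69  3  6 12] [24.41666667 71.25      ]
[24 76  3  4  7] [25.14285714 78.        ]
spoon yaw 2.2190904992257776 480.7976446824061 631.0856259771522 mid 555.9416353297792
midline 2.2748853485846734 y at mid -362.20731198529313
spoon yaw 2.6335209342131924 417.5152383704768 610.4391054787916 mid 513.9771719246341
midline 2.7831423304452105 y at mid -324.99657774494585
```

View pics/tv1.png

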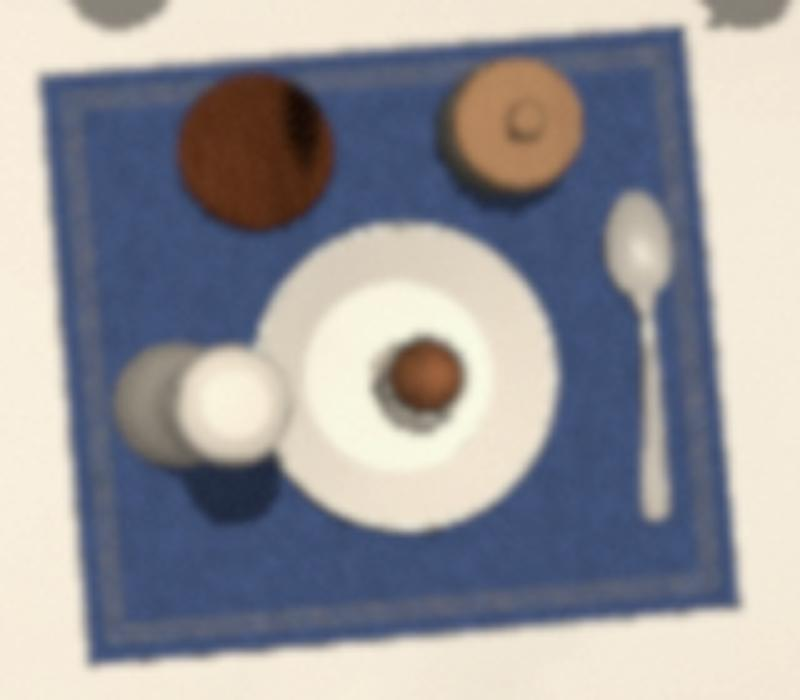

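Request:
carry_out(
  increments=[
    {"dp": [0.008, 0.001, 0.02], "rot": [0, 0, 0], "hand": 1},
    {"dp": [0.007, 0.001, 0.02], "rot": [0, 0, 0], "hand": 1},
    {"dp": [0, 0, 0.015], "rot": [0, 0, 0], "hand": 1},
    {"dp": [0, 0, 0.005], "rot": [0, 0, 0], "hand": 1},
    {"dp": [0, 0, 0], "rot": [0, 0, 0], "hand": 1},
  ],
)

```text
t: 40.85
position: [470.0, 273.3, 134.7]
ee_rot: [[0.206, 0.978, -0.001], [0.978, -0.206, -0.001], [-0.001, -0.001, -1.0]]
contact_force: [-0.5, 0.4, 0.4]
opening: 85.3
```

Request:
carry_out(
  increments=[
    {"dp": [0, 0, 0], "rot": [0, 0, 0], "hand": 1},
    {"dp": [0, 0, 0], "rot": [0, 0, 0], "hand": 1},
  ],
)

```text
t: 41.02
position: [471.2, 273.8, 137.1]
ee_rot: [[0.206, 0.979, 0.003], [0.979, -0.206, 0.001], [0.002, 0.003, -1.0]]
contact_force: [-0.4, -0.0, 0.5]
opening: 85.1
```

```bash
python3 go.py 467.9 272.6 72 77.8; python3 v.py
python3 - <<'E'
from h import *
S=np.load("sv.npy",allow_pickle=True).item();T=np.load("tv.npy",allow_pickle=True).item()
crop(S,170,170,270,290,"sv1.png",5,1.6);crop(T,140,170,230,250,"tv1.png",7,1.5)
E
```

```text
t 41.02 pos [471.2 273.8 137.1] yaw 78.13 open 85.1 F [-0.4 -0.   0.5] J [24.  7. 89. -0. 84. 36.]
dp mm in present tool frame [-2.  -3.2 65.1] | in target frame [-1.9 -3.  65.1] | rot deg [ 0.17 -0.11  0.33] dist 65.2
```

View pics/sv1.png

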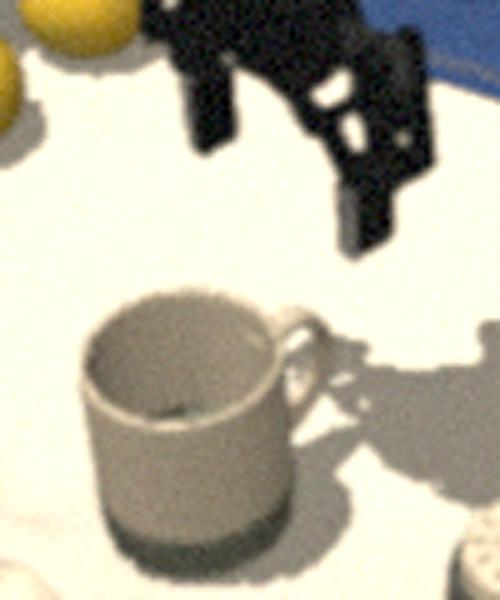

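View pics/tv1.png

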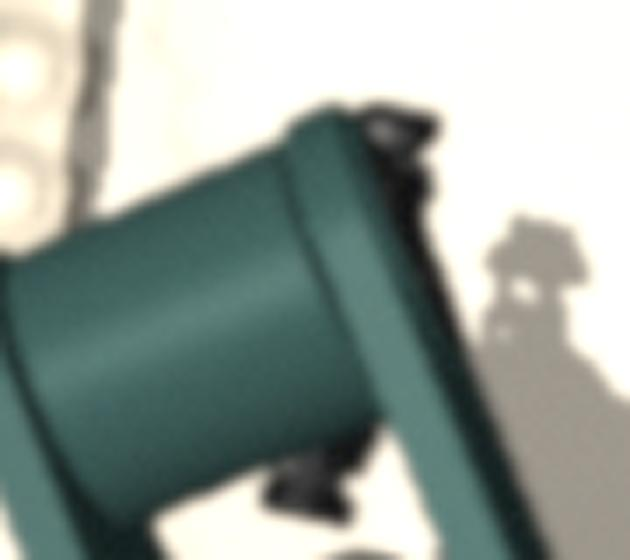

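Run:
```python
from h import *
S=np.load("sv.npy",allow_pickle=True).item()
c=np.array([471.2,273.8]);j=np.array([.979,-.206])
print("tips pred",proj(S,[[*(c+49*j),133],[*(c-49*j),133]]).round(1).tolist(),"seen",(170+208/5-.5,170+150/5-.5),(170+363/5-.5,170+253/5-.5))
crop(S,215,220,250,260,"h.png",15,1.6)
u=np.array([-np.sin(np.radians(12.2)),-np.cos(np.radians(12.2))]);C=np.array([479.9,328.8])
for d in(40,57.5,68): print(d,(C+u*d).round(1),proj(S,[[*(C+u*d),78],[*(C+u*d),66]]).round(1).tolist())
th=np.linspace(0,2*np.pi,9)
print(proj(S,[[C[0]+41*np.cos(t),C[1]+41*np.sin(t),92] for t in th]).round(1).tolist())
```

```text
tips pred [[211.7, 198.3], [243.8, 220.2]] seen (211.1, 199.5) (242.1, 220.1)
40 [471.4 289.7] [[223.7, 233.9], [224.0, 238.3]]
57.5 [467.7 272.6] [[230.2, 230.0], [230.5, 234.3]]
68 [465.5 262.3] [[234.0, 227.7], [234.3, 232.0]]
[[192.1, 230.4], [186.9, 240.8], [193.9, 250.2], [209.7, 252.5], [224.1, 246.2], [228.3, 235.4], [220.6, 226.7], [205.9, 224.8], [192.1, 230.4]]
```

View pics/h.png

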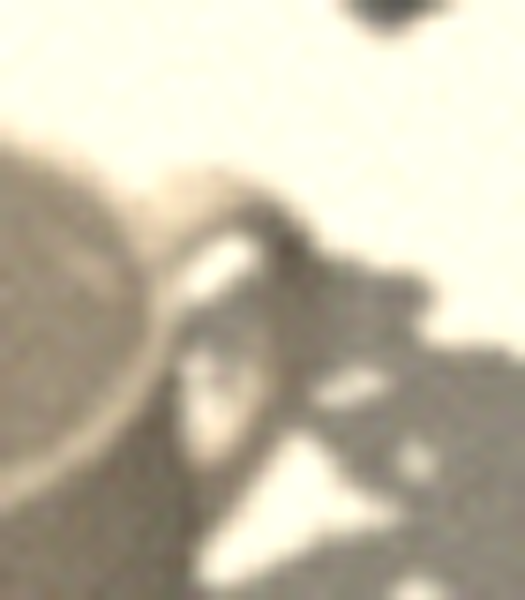

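Request:
carry_out(
  increments=[
    {"dp": [0, -0.0025, 0.015], "rot": [0, 0, 0], "hand": 1},
    {"dp": [0, -0.002, 0.02], "rot": [0, 0, 0], "hand": 1},
    {"dp": [0, 0, 0.015], "rot": [0, 0, 0], "hand": 1},
    {"dp": [0, 0, 0.01], "rot": [0, 0, 0], "hand": 1},
    {"dp": [0, 0, 0.005], "rot": [0, 0, 0], "hand": 1},
  ],
)

```text
t: 41.53
position: [465.3, 274.1, 69.0]
ee_rot: [[0.205, 0.979, -0.001], [0.979, -0.205, -0.001], [-0.001, -0.001, -1.0]]
contact_force: [0.2, 0.6, -0.2]
opening: 85.1
```

Request:
carry_out(
  increments=[
    {"dp": [0, 0, 0], "rot": [0, 0, 0], "hand": 1},
    {"dp": [0, 0, 0], "rot": [0, 0, 0], "hand": 0.8},
    {"dp": [0, 0, 0], "rot": [0, 0, 0], "hand": 0.6},
  ],
)

```text
t: 41.78
position: [466.7, 274.8, 71.4]
ee_rot: [[0.205, 0.979, 0.002], [0.979, -0.205, 0.001], [0.001, 0.002, -1.0]]
contact_force: [-0.5, -0.3, 0.8]
opening: 64.0
```

```bash
python3 go.py 466.6 274.8 72 77.8; python3 v.py
python3 - <<'E'
from h import *
S=np.load("sv.npy",allow_pickle=True).item();T=np.load("tv.npy",allow_pickle=True).item()
crop(S,170,190,260,290,"sv1.png",6,1.8)
E
```

```text
t 41.78 pos [466.7 274.8  71.4] yaw 78.17 open 64.0 F [-0.5 -0.3  0.8] J [24. 10. 94. -0. 76. 36.]
dp mm in present tool frame [-0.  -0.1 -0.6] | in target frame [-0.  -0.1 -0.6] | rot deg [ 0.12 -0.08  0.37] dist 0.6
```

View pics/sv1.png

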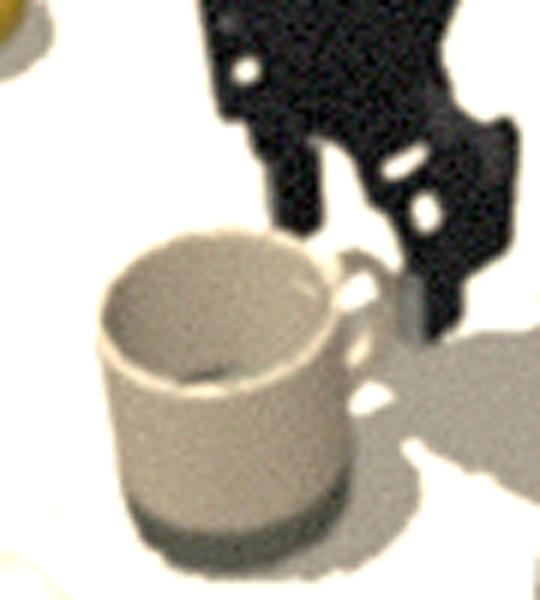

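Request:
carry_out(
  increments=[
    {"dp": [0, 0, 0], "rot": [0, 0, 0], "hand": 0.5},
    {"dp": [0, 0, 0], "rot": [0, 0, 0], "hand": 0.4},
    {"dp": [0, 0, 0], "rot": [0, 0, 0], "hand": 0.3},
    {"dp": [0, 0, 0], "rot": [0, 0, 0], "hand": 0.2},
    {"dp": [0, 0, 0], "rot": [0, 0, 0], "hand": 0},
  ],
)

```text
t: 42.3
position: [465.9, 274.4, 70.3]
ee_rot: [[0.205, 0.979, 0.0], [0.979, -0.205, -0.0], [-0.0, 0.0, -1.0]]
contact_force: [-0.2, 0.0, 0.2]
opening: 9.9
```

Request:
carry_out(
  increments=[
    {"dp": [0, 0, 0], "rot": [0, 0, 0], "hand": 0},
    {"dp": [0, 0, 0], "rot": [0, 0, 0], "hand": 0},
    {"dp": [0, 0, 0], "rot": [0, 0, 0], "hand": 0},
    {"dp": [0, 0, 0], "rot": [0, 0, 0], "hand": 0},
  ],
)

```text
t: 42.63
position: [465.9, 274.3, 70.3]
ee_rot: [[0.205, 0.979, 0.0], [0.979, -0.205, -0.0], [-0.0, 0.0, -1.0]]
contact_force: [-0.7, -1.2, 3.0]
opening: 10.5
```

```bash
python3 go.py 466.6 274.8 72 77.8; python3 v.py
python3 - <<'E'
from h import *
S=np.load("sv.npy",allow_pickle=True).item();T=np.load("tv.npy",allow_pickle=True).item()
crop(S,170,190,260,290,"sv1.png",6,1.8)
E
```

```text
t 42.63 pos [465.9 274.3  70.3] yaw 78.17 open 10.5 F [-0.7 -1.2  3. ] J [24. 10. 94. -0. 76. 36.]
dp mm in present tool frame [ 0.6  0.6 -1.7] | in target frame [ 0.6  0.6 -1.7] | rot deg [0.02 0.01 0.37] dist 1.9
```

View pics/sv1.png

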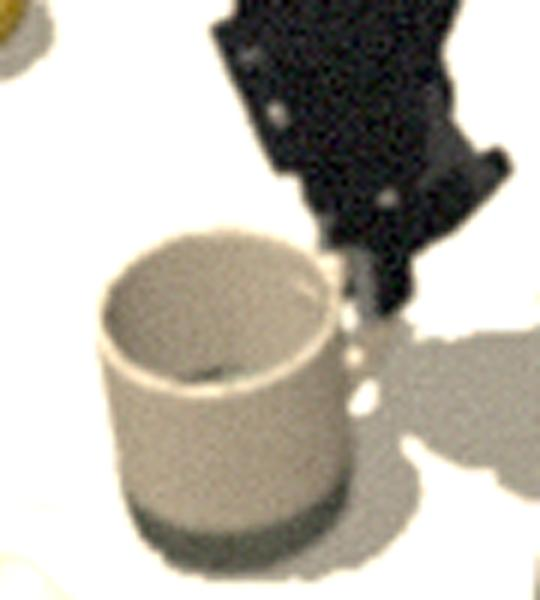

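Request:
carry_out(
  increments=[
    {"dp": [0, 0, -0.006], "rot": [0, 0, 0], "hand": 0},
    {"dp": [0, 0, -0.01], "rot": [0, 0, 0], "hand": 0},
    {"dp": [0, 0, -0.02], "rot": [0, 0, 0], "hand": 0},
    {"dp": [0, 0, -0.025], "rot": [0, 0, 0], "hand": 0},
    {"dp": [0, 0, -0.015], "rot": [0, 0, 0], "hand": 0},
  ],
)

```text
t: 43.15
position: [466.2, 274.8, 148.4]
ee_rot: [[0.205, 0.979, 0.002], [0.979, -0.205, 0.001], [0.001, 0.002, -1.0]]
contact_force: [0.7, -0.0, -2.7]
opening: 10.2
```

```bash
python3 v.py
python3 - <<'E'
from h import *
S=np.load("sv.npy",allow_pickle=True).item();T=np.load("tv.npy",allow_pickle=True).item()
crop(S,160,150,270,280,"sv1.png",4.5,1.8);crop(T,130,150,240,260,"tv1.png",5,1.4)
E
python3 go.py 620 -150 150 95.2
```

```text
t 43.25 pos [467.7 275.5 150. ] yaw 78.18 open 10.2 F [ 0.2  0.5 -2.7] J [25.  6. 89.  0. 85. 36.]
dp mm in present tool frame [-3.852e+02  2.363e+02 -3.000e-01] | in target frame [-437.5  113.2    0. ] | rot deg [  0.38  -0.2  -17.02] dist 451.9
```

View pics/sv1.png

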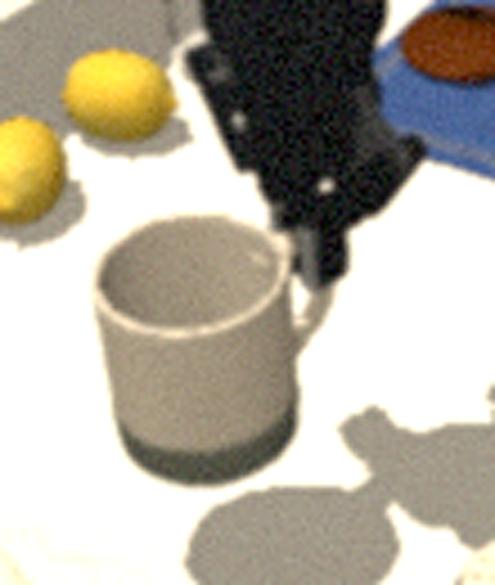

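View pics/tv1.png

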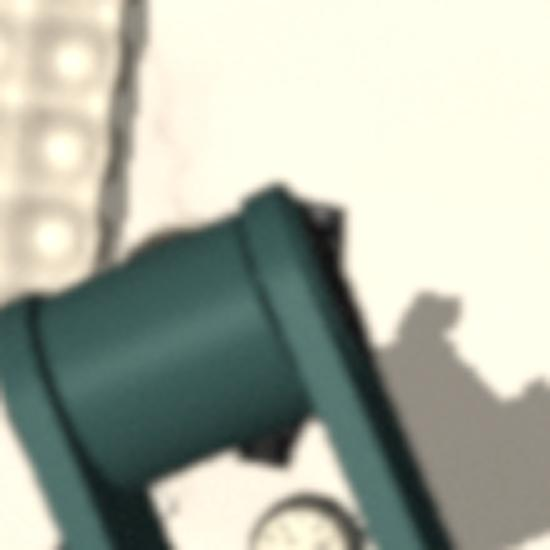

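Request:
carry_out(
  increments=[
    {"dp": [0, 0, -0.005], "rot": [0, 0, -3], "hand": 0},
    {"dp": [0, 0, -0.005], "rot": [0, 0, -5], "hand": 0},
    {"dp": [0, 0, -0.005], "rot": [0, 0, -5], "hand": 0},
    {"dp": [0, 0, 0], "rot": [0, 0, -3], "hand": 0},
    {"dp": [0, 0, 0], "rot": [0, 0, -1], "hand": 0},
  ],
)

```text
t: 43.67
position: [465.1, 274.2, 159.7]
ee_rot: [[-0.092, 0.996, -0.002], [0.996, 0.092, -0.001], [-0.001, -0.002, -1.0]]
contact_force: [-0.2, -0.3, -3.1]
opening: 10.3
```

Request:
carry_out(
  increments=[
    {"dp": [0, 0, 0], "rot": [0, 0, 0], "hand": 0},
  ],
)

```text
t: 43.75
position: [465.0, 274.1, 159.5]
ee_rot: [[-0.09, 0.996, -0.002], [0.996, 0.09, -0.001], [-0.001, -0.002, -1.0]]
contact_force: [-0.1, 1.2, -2.1]
opening: 10.4
```

```bash
python3 go.py 633.6 -155.9 150 95.25
```

```text
t 43.75 pos [465.  274.1 159.5] yaw 95.15 open 10.4 F [-0.1  1.2 -2.1] J [25.  6. 88. -0. 87. 19.]
dp mm in present tool frame [-443.4  129.3    9.6] | in target frame [-443.7  128.5    9.5] | rot deg [-0.14  0.06 -0.1 ] dist 462.0
```

Request:
carry_out(
  increments=[
    {"dp": [-0.015, 0.0044, 0], "rot": [0, 0, 0], "hand": 0},
    {"dp": [-0.025, 0.0073, 0], "rot": [0, 0, 0], "hand": 0},
    {"dp": [-0.035, 0.0102, 0], "rot": [0, 0, 0], "hand": 0},
    {"dp": [-0.035, 0.0102, 0], "rot": [0, 0, 0], "hand": 0},
    {"dp": [-0.035, 0.0102, 0], "rot": [0, 0, 0], "hand": 0},
  ],
)

```text
t: 44.17
position: [520.8, 132.6, 160.0]
ee_rot: [[-0.09, 0.996, -0.001], [0.996, 0.09, -0.0], [-0.0, -0.001, -1.0]]
contact_force: [0.2, 0.5, -3.0]
opening: 10.4
```

Request:
carry_out(
  increments=[
    {"dp": [-0.035, 0.0102, 0], "rot": [0, 0, 0], "hand": 0},
    {"dp": [-0.035, 0.0102, 0], "rot": [0, 0, 0], "hand": 0},
    {"dp": [-0.035, 0.0102, 0], "rot": [0, 0, 0], "hand": 0},
    {"dp": [-0.035, 0.0102, 0], "rot": [0, 0, 0], "hand": 0},
    {"dp": [-0.035, 0.0102, 0], "rot": [0, 0, 0], "hand": 0},
  ],
)

```text
t: 44.58
position: [587.5, -37.5, 160.0]
ee_rot: [[-0.089, 0.996, -0.001], [0.996, 0.089, 0.0], [0.0, -0.001, -1.0]]
contact_force: [1.3, -0.6, -2.9]
opening: 9.8
```

Request:
carry_out(
  increments=[
    {"dp": [-0.035, 0.0102, 0], "rot": [0, 0, 0], "hand": 0},
    {"dp": [-0.035, 0.0102, 0], "rot": [0, 0, 0], "hand": 0},
    {"dp": [-0.03, 0.009, 0], "rot": [0, 0, 0], "hand": 0},
    {"dp": [-0.018, 0.005, 0], "rot": [0, 0, 0], "hand": 0},
    {"dp": [-0.005, 0.001, 0], "rot": [0, 0, 0], "hand": 0},
  ],
)

```text
t: 45.0
position: [634.1, -159.0, 159.2]
ee_rot: [[-0.085, 0.996, -0.001], [0.996, 0.085, -0.001], [-0.001, -0.002, -1.0]]
contact_force: [-0.2, -0.2, -2.7]
opening: 10.3
```

Request:
carry_out(
  increments=[
    {"dp": [0, 0, 0], "rot": [0, 0, 0], "hand": 0},
    {"dp": [0, 0, 0], "rot": [0, 0, 0], "hand": 0},
    {"dp": [0, 0, 0], "rot": [0, 0, 0], "hand": 0},
  ],
)

```text
t: 45.25
position: [633.5, -153.7, 160.6]
ee_rot: [[-0.091, 0.996, -0.001], [0.996, 0.091, 0.001], [0.001, -0.001, -1.0]]
contact_force: [0.6, 0.1, -2.9]
opening: 10.1
```

```bash
python3 go.py 633.6 -155.9 110 95.25;python3 v.py
python3 - <<'E'
from h import *
S=np.load("sv.npy",allow_pickle=True).item();T=np.load("tv.npy",allow_pickle=True).item()
crop(S,220,60,380,210,"sv1.png",4,1.8);crop(T,280,100,440,260,"tv1.png",3.7,1.4)
E
```

```text
t 45.25 pos [ 633.5 -153.7  160.6] yaw 95.23 open 10.1 F [ 0.6  0.1 -2.9] J [-19.  20.  71.   0.  89. -24.]
dp mm in present tool frame [-2.3 -0.  50.6] | in target frame [-2.2 -0.1 50.6] | rot deg [-0.05 -0.06 -0.02] dist 50.7
```

View pics/sv1.png

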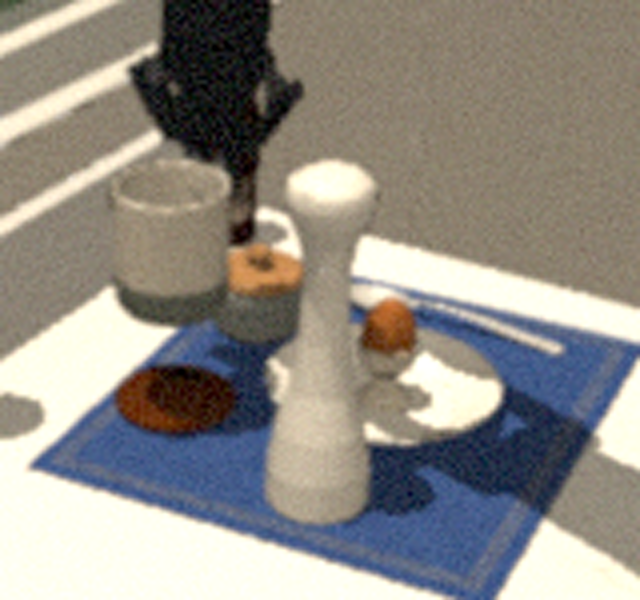

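View pics/tv1.png

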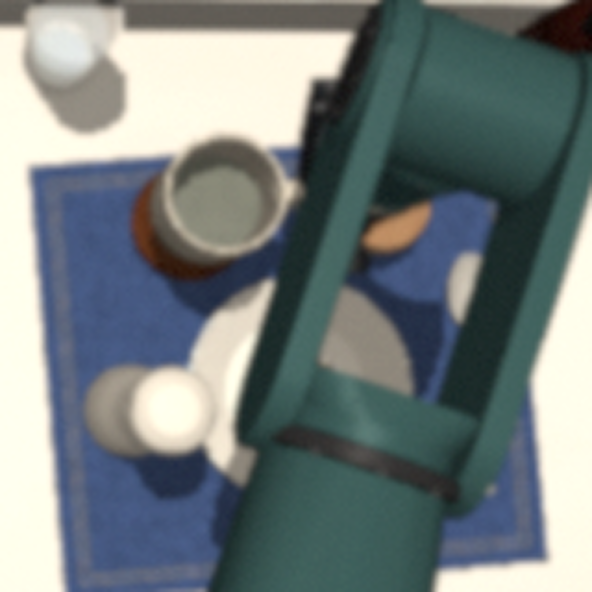

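Run:
```python
from h import *
T=np.load("tv.npy",allow_pickle=True).item();S=np.load("sv.npy",allow_pickle=True).item()
print("mug top",plane(T,[(339.9,153.7)],182).round(1))
c=(220+170.5/4-.5,60+190.5/4-.5);print("scene",plane(S,[c],182).round(1),tri(T,(339.9,153.7),S,c))
crop(T,315,125,365,180,"tv2.png",11,1.5)
```

```text
mug top [[623.7 -89.6 182. ]]
scene [[622.  -80.5 182. ]] (array([625.75472405, -89.38583257, 177.82824539]), np.float64(3.5768547060961016))
```

View pics/tv2.png

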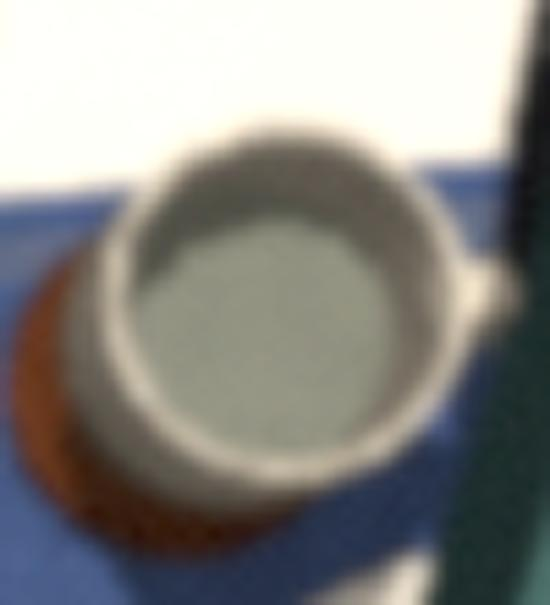

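Run:
```python
from h import *
T=np.load("tv.npy",allow_pickle=True).item();S=np.load("sv.npy",allow_pickle=True).item()
print("mug top",plane(T,[(340.2,152.4)],182).round(1), "trivet px?")
print("expect px for trivet-centred mug rim", proj(T,[[626.9,-95.2,182]]).round(1))
crop(S,235,90,290,150,"sv2.png",9,1.6)
```

```text
mug top [[626.9 -90.3 182. ]] trivet px?
expect px for trivet-centred mug rim [[342.2 152.4]]
```

View pics/sv2.png

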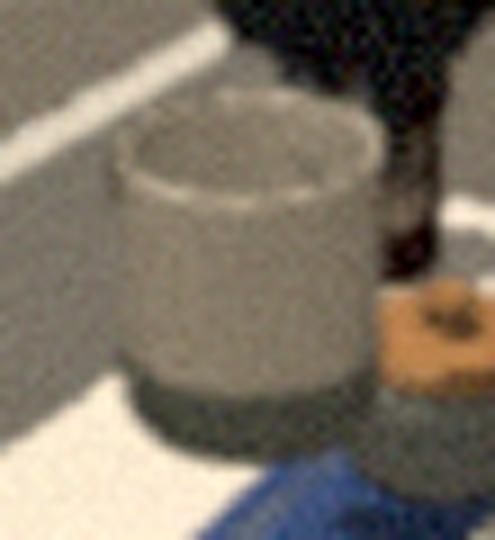

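Request:
carry_out(
  increments=[
    {"dp": [-0.002, 0, 0.01], "rot": [0, 0, 0], "hand": 0},
    {"dp": [-0.002, 0, 0.015], "rot": [0, 0, 0], "hand": 0},
    {"dp": [0, 0, 0.015], "rot": [0, 0, 0], "hand": 0},
    {"dp": [0, 0, 0.012], "rot": [0, 0, 0], "hand": 0},
    {"dp": [0, 0, 0.008], "rot": [0, 0, 0], "hand": 0},
  ],
)

```text
t: 45.77
position: [633.2, -158.3, 98.5]
ee_rot: [[-0.091, 0.996, -0.003], [0.996, 0.091, 0.001], [0.001, -0.003, -1.0]]
contact_force: [0.4, 0.6, -2.4]
opening: 10.5
```

Request:
carry_out(
  increments=[
    {"dp": [0, 0, 0], "rot": [0, 0, 0], "hand": 0},
    {"dp": [0, 0, 0], "rot": [0, 0, 0], "hand": 0},
    {"dp": [0, 0, 0], "rot": [0, 0, 0], "hand": 0},
  ],
)

```text
t: 46.02
position: [634.8, -159.2, 102.0]
ee_rot: [[-0.09, 0.996, 0.002], [0.996, 0.09, -0.001], [-0.001, 0.002, -1.0]]
contact_force: [0.1, -1.3, -1.9]
opening: 10.3
```

```bash
python3 go.py 633.6 -156.9 85 95.25;python3 v.py
python3 - <<'E'
from h import *
S=np.load("sv.npy",allow_pickle=True).item();T=np.load("tv.npy",allow_pickle=True).item()
crop(T,310,125,365,185,"tv2.png",10,1.5);crop(S,225,110,300,190,"sv2.png",7,1.6)
E
```

```text
t 46.02 pos [ 634.8 -159.2  102. ] yaw 95.18 open 10.3 F [ 0.1 -1.3 -1.9] J [-19.  22.  75.  -0.  83. -24.]
dp mm in present tool frame [ 2.4 -1.  17. ] | in target frame [ 2.4 -1.  17. ] | rot deg [ 0.09  0.04 -0.07] dist 17.2
```

View pics/tv2.png

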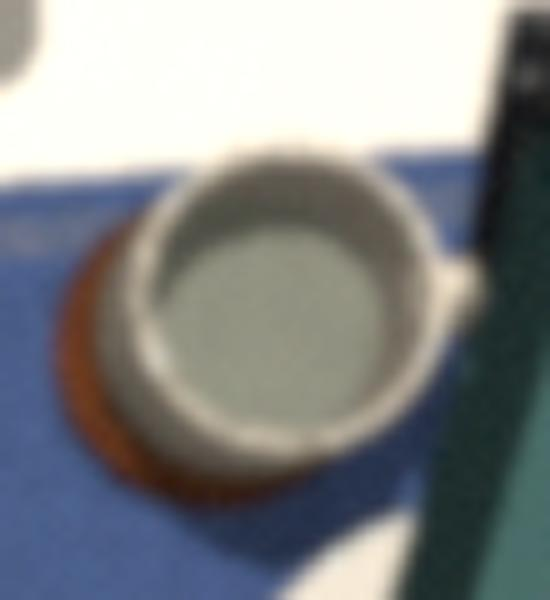

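View pics/sv2.png

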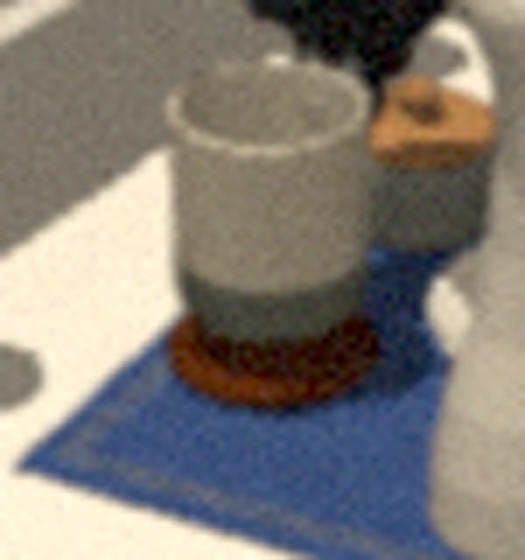

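Run:
```python
from h import *
T=np.load("tv.npy",allow_pickle=True).item();S=np.load("sv.npy",allow_pickle=True).item()
print("mug top",plane(T,[(337.85,154.35)],123.7).round(1))
c=(225+270.5/7-.5,110+107.5/7-.5);print("mug sc",plane(S,[c],123.7).round(1))
# trivet in scene: bottom-left-right visible
im=S["bgr"][150:172,240:285].astype(int);b,g,r=im[...,0],im[...,1],im[...,2]
m=(r>b*1.5)&(r>25);ys,xs=np.where(m);print("trivet px cols",xs.min()+240,xs.max()+240,"rows",ys.min()+150,ys.max()+150)
# expected extents for trivet at candidate centre
th=np.linspace(0,2*np.pi,90)
for C in((626.9,-95.2),(621.2,-86.5),(624,-90)):
    P=proj(S,[[C[0]+45.5*np.cos(t),C[1]+45.5*np.sin(t),15] for t in th]);Q=proj(S,[[C[0]+45.5*np.cos(t),C[1]+45.5*np.sin(t),3] for t in th]);print(C,P.min(0).round(1),P.max(0).round(1),Q.max(0).round(1))
```

```text
mug top [[629.5 -95.5 123.7]]
mug sc [[625.9 -91.3 123.7]]
trivet px cols 249 278 rows 151 167
(626.9, -95.2) [248.2 149.9] [279.  165.8] [278.9 169.3]
(621.2, -86.5) [248.1 151.6] [279.1 167.7] [279.  171.3]
(624, -90) [248.  150.9] [278.9 166.9] [278.8 170.4]
```

Request:
carry_out(
  increments=[
    {"dp": [0, -0.001, 0.004], "rot": [0, 0, 0], "hand": 0},
    {"dp": [0, -0.001, 0.005], "rot": [0, 0, 0], "hand": 0},
    {"dp": [0, 0, 0.003], "rot": [0, 0, 0], "hand": 0},
    {"dp": [0, 0, 0.001], "rot": [0, 0, 0], "hand": 0},
    {"dp": [0, 0, 0], "rot": [0, 0, 0], "hand": 0},
  ],
)

```text
t: 46.53
position: [631.7, -159.2, 87.1]
ee_rot: [[-0.09, 0.996, -0.002], [0.996, 0.09, 0.001], [0.001, -0.001, -1.0]]
contact_force: [-0.7, 0.2, -3.7]
opening: 10.4
```

Request:
carry_out(
  increments=[
    {"dp": [0, 0, 0.001], "rot": [0, 0, 0], "hand": 0},
    {"dp": [0, 0, 0.001], "rot": [0, 0, 0], "hand": 0},
    {"dp": [0, 0, 0], "rot": [0, 0, 0], "hand": 0},
  ],
)

```text
t: 46.78
position: [632.5, -159.6, 86.4]
ee_rot: [[-0.09, 0.996, 0.001], [0.996, 0.09, -0.001], [-0.001, 0.001, -1.0]]
contact_force: [0.7, 0.0, -2.0]
opening: 10.6
```

```bash
python3 go.py 632.6 -158.9 85.3 95.25
```

```text
t 46.78 pos [ 632.5 -159.6   86.4] yaw 95.17 open 10.6 F [ 0.7  0.  -2. ] J [-19.  22.  76.  -0.  81. -24.]
dp mm in present tool frame [0.6 0.2 1.1] | in target frame [0.6 0.2 1.1] | rot deg [ 0.04  0.03 -0.08] dist 1.3
```

Request:
carry_out(
  increments=[
    {"dp": [0.0005, 0, 0.0005], "rot": [0, 0, 0], "hand": 0},
    {"dp": [0, 0, 0.0005], "rot": [0, 0, 0], "hand": 0},
    {"dp": [0, 0, 0], "rot": [0, 0, 0], "hand": 0},
  ],
)

```text
t: 47.03
position: [632.7, -159.5, 86.1]
ee_rot: [[-0.09, 0.996, 0.002], [0.996, 0.09, -0.002], [-0.002, 0.002, -1.0]]
contact_force: [-0.7, -1.9, 1.0]
opening: 10.1
```

Request:
carry_out(
  increments=[
    {"dp": [0, 0, 0.0005], "rot": [0, 0, 0], "hand": 0},
    {"dp": [0, 0, 0.0005], "rot": [0, 0, 0], "hand": 0},
    {"dp": [0, 0, 0], "rot": [0, 0, 0], "hand": 0},
  ],
)

```text
t: 47.28
position: [633.0, -159.9, 85.6]
ee_rot: [[-0.09, 0.996, 0.003], [0.996, 0.09, -0.002], [-0.003, 0.003, -1.0]]
contact_force: [1.1, -4.2, 5.8]
opening: 9.9
```

Request:
carry_out(
  increments=[
    {"dp": [0, 0, 0.0005], "rot": [0, 0, 0], "hand": 0},
    {"dp": [0, 0, 0.0005], "rot": [0, 0, 0], "hand": 0},
    {"dp": [0, 0, 0], "rot": [0, 0, 0], "hand": 0},
  ],
)

```text
t: 47.53
position: [633.2, -160.2, 85.1]
ee_rot: [[-0.09, 0.996, 0.003], [0.996, 0.09, -0.003], [-0.003, 0.003, -1.0]]
contact_force: [0.7, -5.0, 7.5]
opening: 10.5
```

Request:
carry_out(
  increments=[
    {"dp": [0, 0, -0.0005], "rot": [0, 0, 0], "hand": 0},
    {"dp": [0, 0, 0], "rot": [0, 0, 0], "hand": 0.2},
    {"dp": [0, 0, 0], "rot": [0, 0, 0], "hand": 0.35},
    {"dp": [0, 0, 0], "rot": [0, 0, 0], "hand": 0.5},
    {"dp": [0, 0, 0], "rot": [0, 0, 0], "hand": 0.5},
  ],
)

```text
t: 47.95
position: [631.6, -157.9, 82.4]
ee_rot: [[-0.091, 0.996, -0.002], [0.996, 0.091, 0.002], [0.002, -0.002, -1.0]]
contact_force: [0.5, 0.0, 1.3]
opening: 42.2
```

Request:
carry_out(
  increments=[
    {"dp": [0, 0, -0.01], "rot": [0, 0, 0], "hand": 0.5},
    {"dp": [0, 0, -0.025], "rot": [0, 0, 0], "hand": 0.5},
    {"dp": [0, 0, -0.035], "rot": [0, 0, 0], "hand": 0.5},
    {"dp": [0, 0, -0.04], "rot": [0, 0, 0], "hand": 0.5},
    {"dp": [0, 0, -0.04], "rot": [0, 0, 0], "hand": 0.5},
  ],
)

```text
t: 48.37
position: [631.6, -158.3, 234.8]
ee_rot: [[-0.09, 0.996, -0.002], [0.996, 0.09, 0.001], [0.001, -0.002, -1.0]]
contact_force: [0.3, -0.7, 1.1]
opening: 42.7
```

Request:
carry_out(
  increments=[
    {"dp": [0, 0, -0.04], "rot": [0, 0, 0], "hand": 0.5},
    {"dp": [0, 0, -0.03], "rot": [0, 0, 0], "hand": 0.5},
    {"dp": [0.01, -0.01, -0.01], "rot": [0, 0, 0], "hand": 0.5},
    {"dp": [0.035, -0.01, 0], "rot": [0, 0, 0], "hand": 0.5},
    {"dp": [0.038, -0.01, 0], "rot": [0, 0, 0], "hand": 0.5},
  ],
)

```text
t: 48.78
position: [594.8, -79.5, 315.5]
ee_rot: [[-0.087, 0.996, 0.003], [0.996, 0.087, -0.001], [-0.001, 0.003, -1.0]]
contact_force: [0.3, 0.5, 0.2]
opening: 42.4
```

Request:
carry_out(
  increments=[
    {"dp": [0.04, -0.01, 0], "rot": [0, 0, 0], "hand": 0.5},
    {"dp": [0.04, -0.01, 0], "rot": [0, 0, 0], "hand": 0.5},
    {"dp": [0.04, -0.01, 0], "rot": [0, 0, 0], "hand": 0.5},
    {"dp": [0.04, -0.01, 0], "rot": [0, 0, 0], "hand": 0.5},
    {"dp": [0.04, -0.01, 0], "rot": [0, 0, 0], "hand": 0.5},
  ],
)

```text
t: 49.2
position: [525.7, 117.7, 314.3]
ee_rot: [[-0.09, 0.996, 0.001], [0.996, 0.09, 0.0], [0.0, 0.001, -1.0]]
contact_force: [0.3, -0.6, 0.3]
opening: 42.6
```

Request:
carry_out(
  increments=[
    {"dp": [0.04, -0.01, 0], "rot": [0, 0, 0], "hand": 0.5},
    {"dp": [0.035, 0, 0], "rot": [0, 0, 0], "hand": 0.5},
    {"dp": [0.02, 0, 0], "rot": [0, 0, 0], "hand": 0.5},
    {"dp": [0, 0, 0], "rot": [0, 0, 0], "hand": 0.5},
  ],
)

```text
t: 49.53
position: [507.0, 213.7, 314.1]
ee_rot: [[-0.097, 0.995, -0.0], [0.995, 0.097, 0.002], [0.002, 0.0, -1.0]]
contact_force: [0.2, -0.3, -0.3]
opening: 42.7
```

```bash
python3 go.py;python3 v.py
python3 - <<'E'
from h import *
S=np.load("sv.npy",allow_pickle=True).item();T=np.load("tv.npy",allow_pickle=True).item()
crop(T,280,125,440,270,"tv2.png",5 and 4.1,1.4);crop(S,225,70,385,210,"sv2.png",4.2,1.6)
E
```

```text
t 49.53 pos [507.  213.7 314.1] yaw 95.54 open 42.7 F [ 0.2 -0.3 -0.3] J [ 17.   5.  71.   0. 104.  11.]
```

View pics/tv2.png

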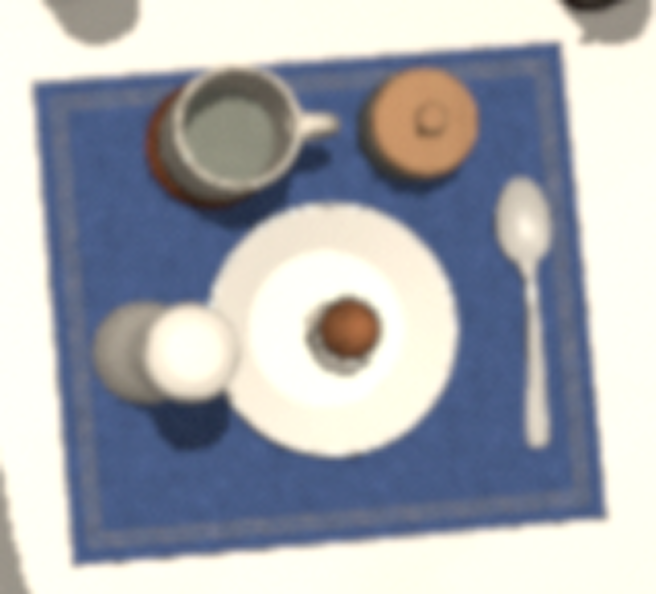

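View pics/sv2.png

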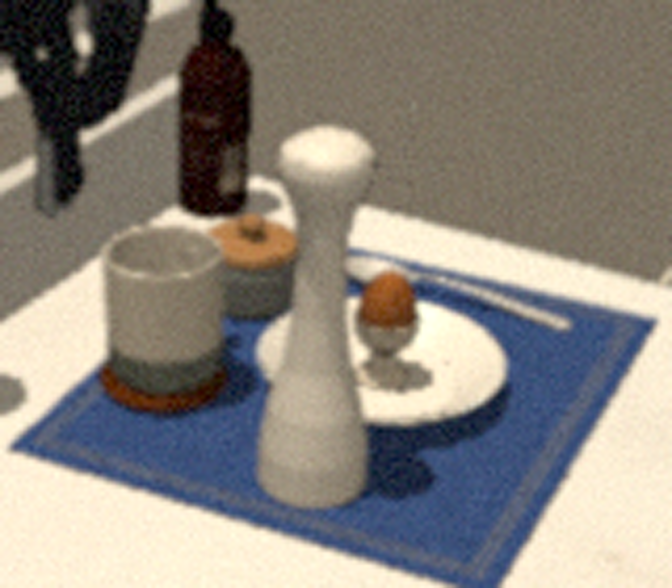

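Run:
```python
from h import *
S=np.load("sv.npy",allow_pickle=True).item();T=np.load("tv.npy",allow_pickle=True).item()
crop(T,312,135,368,180,"a.png",14,1.4);crop(S,305,125,368,155,"b.png",12,1.8);crop(T,395,160,425,240,"c.png",7,1.2)
crop(S,240,115,290,175,"d.png",9,1.6)
```

```text
(no output)
```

View pics/a.png

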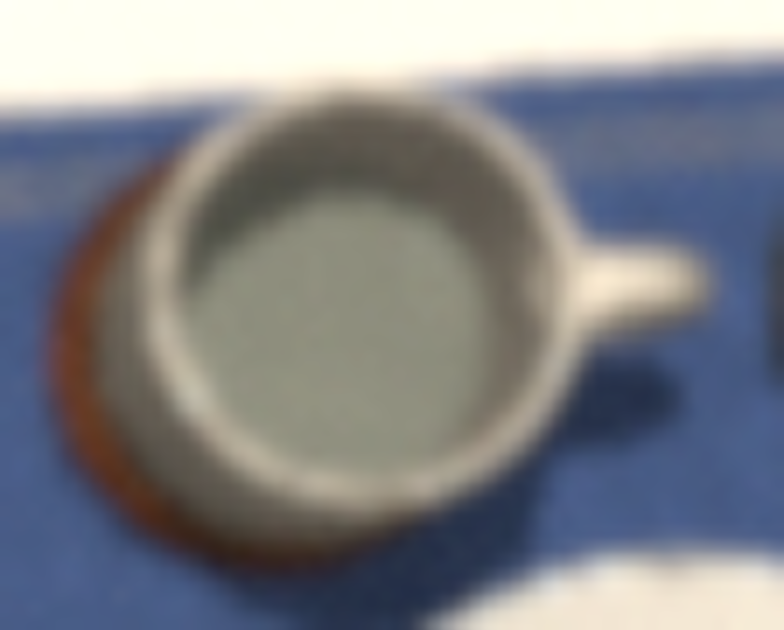

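View pics/b.png

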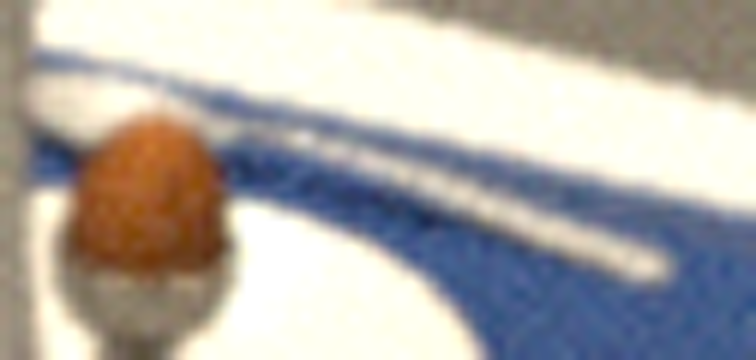

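View pics/c.png

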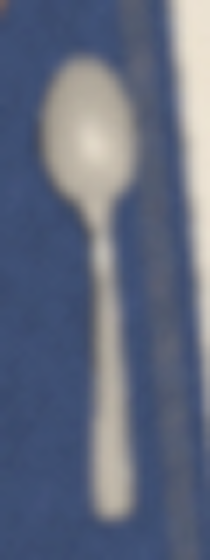

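View pics/d.png

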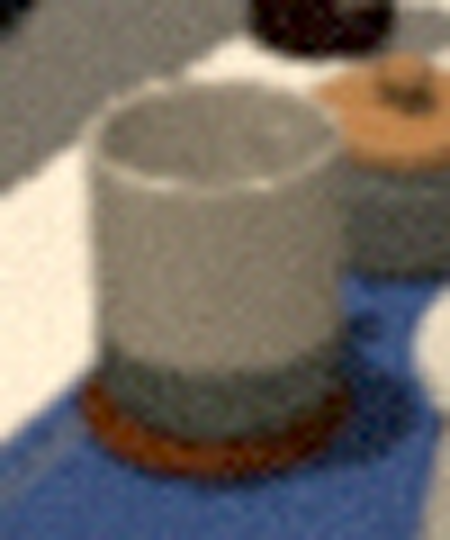

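Run:
```python
from h import *
S=np.load("sv.npy",allow_pickle=True).item();T=np.load("tv.npy",allow_pickle=True).item()
print("mug",plane(T,[(337.75,155.75)],107).round(1),"trivet 626.9 -95.2")
c=(240+216/9-.5,115+135.5/9-.5);print("mug sc",plane(S,[c],107).round(1))
sp=plane(T,[(395+88.5/7-.5,160+128.5/7-.5)],12)[0];e=plane(T,[(395+113.5/7-.5,160+505.5/7-.5)],5)[0]
print("spoon",sp.round(1),e.round(1),np.degrees(np.arctan2((sp-e)[1],(sp-e)[0])).round(2))
h=plane(T,[(312+700/14-.5,135+280/14-.5)],93)[0];m=plane(T,[(337.75,155.75)],107)[0];print("handle dir",np.degrees(np.arctan2((h-m)[1],(h-m)[0])).round(1))
```

```text
mug [[627.9 -98.4 107. ]] trivet 626.9 -95.2
mug sc [[627.3 -95.3 107. ]]
spoon [ 578.5 -317.5   12. ] [ 423.9 -329.9    5. ] 4.57
handle dir -84.9
```

```bash
python3 -c "
from plant import bot
print(bot.hand_in())"
```

```text
the job is handed in; nothing more can be done
None
```

The breakfast is laid as you asked, and I handed the job in at about 50 s of the 147 s allowed. I worked in the order you gave: egg cup, egg, pepper mill, spoon, mug. The largest wrist force I read was about 15 N.

What the last camera checks showed:
- **Egg cup:** my first placing was about 6 mm off the dish's middle, so I picked the cup up again and moved it. It now measures within 1–2 mm.
- **Egg:** it stands upright in the cup. I lowered it in 0.5 mm steps and let go after it made contact at about 7 N.
- **Pepper mill:** it stands upright to the left of the dish. By the arm's own readings it is level with the dish to within 1 mm, but a rough reading of the top picture puts it about 5 mm nearer the guest. I did not settle which is right.
- **Spoon:** it lies flat to the right of the dish with its bowl away from the guest. It measures 4.6° against the mat's 5.2°. An earlier, cruder measurement gave 2.7° without allowing for the height of the bowl.
- **Mug:** it is about 3 mm from the trivet's middle by the top view. Its handle points to the guest's right, within about 1°.
- **Dish, trivet and salt pot:** in the final pictures they look unmoved, and nothing was near the gripper.

The two cameras disagreed with each other by 3–5 mm over the mat and by 2–3 mm with the arm. I therefore checked placings against the dish, mat and trivet within the same picture.

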